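# Drive a tin's lid home with the spring hammer

## Task

Close the green paint tin with the spring hammer on the bench: swing the hammer up by its red grip until its latch holds it by itself (without wrenching it against the rubber stop), then stand the tin upright in the middle of the round anvil beneath the raised hammer and let it go, and then press the yellow pedal so that the blow drives the lid fully home. Leave the closing of the lid to the hammer, finish with the tin standing closed under the hammer, and leave the other things on the bench where they are.

Things in the scene. Friction and masses are not known exactly. Their poses are not given: they have to be found in the camera images.
- anvil_top (a point): Middle of the round steel anvil's top face (90 mm across, 20 mm above the bench) on the fixed grey spring striker. Its axes are the striker's: x from its front towards its hinge, y to its left, z up. Two steel pins, 10 mm thick, 14 mm high, stand on the anvil 36 mm from its middle, 43 degrees either side of +x; a tin in the middle clears them by 2 mm. The base plate is 110 mm wide.
- hinge_axis (a point): Centre of the hammer arm's hinge, 150 mm to +x of the anvil's middle and 130 mm above the bench; the hinge runs along the striker's y.
- hammer_arm (a joint): Swing of the blue sprung hammer arm, rad: 0 = down and level, pointing from the hinge to the striker's -x; grows as it rises. Raised, its cross pin passes the sprung latch, which snaps under it and holds: at 0.65 to 0.97 rad, different each run. About 0.15 rad later the pin meets a rubber stop, a sharp rise of force; let down a little, the arm rests on the latch. It pulls 6 to 10 N at the grip.
- handle (a point): Centre of the red round grip at the end of the hammer arm, 18 mm thick, 80 mm long, along the striker's y, on the arm's left: 230 mm from the hinge, 56 mm to +y of the arm's middle plane. It is a sleeve that turns freely on its pin, so the hand may keep its slant. A wall shelf's front board hangs 0.68 m above the bench over the striker: lean the tool back towards the robot to raise the grip.
- rubber_stop: Small black rubber stop, 16 x 18 x 9 mm, on the fixed dark latch post on the striker's right; origin in the middle of its underside. The arm's cross pin meets it when the arm is raised past the latch; both sit higher or lower from run to run. Wrenching it means more than 150 N on it, about 60 N of pull at the red grip.
- hammer_face (a point): Centre of the hammer head's striking face; the steel head, 44 mm across, hangs on the arm 150 mm from the hinge, its face 42 mm below the arm's centre line. Cocked, head (face about 200 mm up) and red grip (about 290 mm up) hang right over the anvil, so a gripper must bring the tin in slanting, from the striker's front, 30 to 50 degrees from vertical.
- pedal (a point): Middle of the top of the yellow trigger pedal, 44 x 34 mm, to the right of the anvil, about 69 mm above the bench (varies with the latch). Pressed straight down 10 to 20 mm with some 3 to 8 N it draws the latch away and the arm strikes; it can go down 35 mm, and springs back.
- tin_centre (a point): Centre (35 mm above its foot) of the loose green paint tin, 57 mm across, 70 mm high to its rim, with a white band, 0.15 to 0.4 kg; z points up along it. It stands left or right of the striker. Its steel lid, 40 mm across, stands 6 to 7 mm above the rim at the start and 1 mm when home.
- tin_lid (a joint): How far the lid has been driven in, m: 0 = standing 7 mm above the rim, 0.006 = fully home. It sticks with about 20 N, more than the hammer's resting weight.
- ring_tin: Bare aluminium open tin, 64 mm across and 32 mm high, origin under its middle; bystander, on the other side of the striker from the paint tin.
- dark_tin: Dark oiled steel open tin, 87 mm across, 36 mm high, origin under its middle; bystander.
- oil_can: Copper-coloured oil can with a spout, 64 mm across, 125 mm high, origin under its middle; bystander.
- chuck_key: Steel chuck key lying flat, 95 x 88 x 17 mm, origin under its middle; bystander.
- bench_brush: Flat paint brush, 55 x 207 x 14 mm, origin under its middle; bystander.

How it is judged:
By the outcome, as a careful person would: the job done as asked, in the order asked, and still so for the second after the job is handed in, with the robot touching nothing.
It also fails if it takes over 72 s, if anything falls off the work surface, if the arm or the gripper's body presses on something with over 40 N, if the wrist force passes 120 N, or if a joint passes its speed limit or range.

## Robot

A 7-joint arm with a two-finger parallel gripper is mounted at the origin on a cart in front of the work surface, level with it; the furniture and walls round the work are solid. World frame = base frame: x ahead of the robot, y to its left, z up, the work surface at z = 0. Lengths are in mm, angles in rad, forces in N, time in s.
With the tool pointing down it reaches from about 400 to 850 mm from the base axis. Payload 10.4 kg.
Tool frame: the origin (TCP) lies on the front face of the gripper's body, between the roots of the fingers; the fingertips stand 70 mm ahead of it and the grasp point (between the pads) lies 51 mm ahead of it; y points along the fingers, x is the direction in which the jaws open and shut, and the axes are right-handed (so a half turn about y gives the same grasp; the last joint's range is limited). The gripper opens to 87 mm and grips with 3 to 60 N. Pads are 19 mm wide; open, the fingers measure 117 mm over their backs; the gripper's body (75 mm by 190 mm) begins 51 mm behind the grasp point.
Start: joints at [1.186, 0.332, -0.065, 1.46, 0.022, 1.35, -0.088], TCP at [221.243, -584.548, 292.276] pointing down, gripper open.
Joint ranges: [-2.6, 2.6], [-0.5, 2.12], [-1.47, 1.34], [0.16, 2.42], [-1.27, 4.41], [0.06, 2.06], [-2.6, 2.6]. Speed limits (rad/s): [2.22, 2.22, 2.79, 2.79, 3.14, 3.14, 3.14].

## Interface

Orientations are given as a unit quaternion [w, x, y, z].
In Python, from rig import * gives the robot as it stands. The module is installed in compiled form; this text tells all that it offers.
- The arm moves only by the tool play_rows, never from a script. Its argument "moves" is a list of rows, each an object with "translation": the shift along the world's x, y, z each as a share of 500 mm, from -1 to 1, a list of three; "angular": the turn, a rotation vector about the world's x, y, z each as a share of 360 degrees, from -1 to 1, a list of three. A call has 1 to 20 rows; each row shifts and turns the commanded pose from where the row before left it; what a row does not reach is not made up. A row lasts 1/12 s, in which the tool goes at most 41.7 mm and 7.16 degrees, less where a joint would pass 70% of its speed; a pose out of reach is approached as far as the arm can. A call with a number of a shift or a turn outside -1 to 1 is refused whole. A call with a gripper value outside its range is refused whole. "gripper" is the closure, from 0 (fully open) to 1 (shut), set as the call begins (left out, the last holds). The fingers move at their own pace and stop on an object; the grip force is fixed at half the most. Time passes only in rows, so rows that do not move let the fingers close. It gives the time, the measured TCP pose, the force and the opening at its end, in the units of the state.
- state(): the state, without advancing time (a new reading comes with each control period).
- read_camera(name): name is "scene" or "top"; returns a dict with "frame" (384x512x3 uint8, blue, green, red), "z_map" (384x512 float32, mm along the optical axis (not along the pixel's ray), 0 where there is no reading), "K" (3x3 intrinsics, pixels), "distortion" ([k1, k2, p1, p2, k3] as OpenCV has them; the pictures are not rectified), "xyz" and "rotation" of the camera in the world. Camera axes: x right, y up, looking along -z (the intrinsics and any distortion apply to the point x, -y, -z); pixel columns grow to the right and rows downward; lengths in mm; the calibration is good to about 2 mm. A picture is of the moment at which its call begins.
- close_job(): hands the job in, once; it reports no verdict.
The state is a dict: "time_s": time; "q": joint angles; "qvel": joint speeds; "tau": joint torques, N m; "eef_pos": TCP position; "orientation": TCP orientation; "wrist_force": force on the tool from outside, world axes, zero at the start; "torque": the same for the moment, N m; "opening": finger opening in mm.
Only numpy, scipy, OpenCV 4.12 (cv2) and the standard library are available. Lean on these libraries where they do the work, as an engineer would, in place of code of your own. Each camera call takes 0.05 s, during which the arm holds its last target.

## Working session

There is one attempt and no reset: what is moved stays moved. The work goes in short steps, Python scripts to look and compute and a tool call to move; the robot and the scene stay as the last step left them, time stands still between calls to the robot, and variables do not carry over. Pictures are saved under pics/ and viewed, and the job is handed in when it is done.

Besides the shell and the picture viewer there is one more tool, called after "Request:" by a JSON object that holds its "op" and its "data", one argument or row to a line. play_rows: Moves the arm, as the interface text tells. Its arguments: {"type":"object","properties":{"moves":{"type":"array","items":{"type":"object","properties":{"translation":{"type":"array","items":{"type":"number","minimum":-1,"maximum":1}},"angular":{"type":"array","items":{"type":"number","minimum":-1,"maximum":1}}}}},"gripper":{"type":"number"}},"required":["moves"]}

```bash
mkdir -p pics
cat > h.py <<'E'
from rig import *
import numpy as np, cv2
from scipy.spatial.transform import Rotation as R
def cam(n,tag):
    c=read_camera(n); cv2.imwrite(f'pics/{tag}.png',c['frame']); 
    import pickle; pickle.dump(c,open(f'{tag}.pkl','wb')); return c
def Rm(c):
    r=np.array(c['rotation'],float)
    if r.size==9: return r.reshape(3,3)
    return R.from_quat([r[1],r[2],r[3],r[0]]).as_matrix()
def cloud(c):
    K=np.array(c['K'],float);d=np.array(c['distortion'],float);h,w=c['z_map'].shape
    u,v=np.meshgrid(np.arange(w),np.arange(h))
    p=cv2.undistortPoints(np.stack([u,v],-1).reshape(-1,1,2).astype(float),K,d).reshape(h,w,2)
    z=c['z_map'].astype(float)
    P=np.stack([p[...,0]*z,-p[...,1]*z,-z],-1)
    W=P@Rm(c).T+np.array(c['xyz'],float)
    W[z<=0]=np.nan
    return W
def proj(c,X):
    X=np.atleast_2d(np.array(X,float)); P=(X-np.array(c['xyz'],float))@Rm(c)
    P=P*[1,-1,-1]
    return cv2.projectPoints(P,np.zeros(3),np.zeros(3),np.array(c['K'],float),np.array(c['distortion'],float))[0].reshape(-1,2)
E
python3 - <<'E'
from h import *
print(state())
for n in('scene','top'):
    c=cam(n,n+'0'); print(n,c['xyz'],c['rotation'],c['K'],c['distortion'])
E
```

```text
{'time_s': 0.0, 'q': array([ 1.18641568,  0.33288461, -0.06471217,  1.46093586,  0.02160755,
        1.34991157, -0.08849716]), 'qvel': array([ 0.00161061,  0.00055983, -0.00078796, -0.00075089, -0.00019348,
        0.00028862,  0.00054667]), 'tau': array([ 8.93438137e-04, -6.23248601e+01,  2.54878902e-02, -3.89902568e+01,
       -6.12929603e-02,  3.95828008e-02,  8.76474496e-05]), 'eef_pos': array([ 221.11311554, -584.27011493,  291.44856245]), 'orientation': array([ 0.58207113, -0.58153273,  0.40231197, -0.40144483]), 'wrist_force': array([ 0.07577498,  0.23515858, -0.9147354 ]), 'torque': array([ 0.00430293,  0.02192045, -0.01473243]), 'opening': 87.07028130808834}
scene [146.80161724 645.15868765 908.71817708] [-0.30659387 -0.11823582  0.34716462  0.87834914] [[386.44704011   0.         254.08540972]
 [  0.         386.44704011 189.71432783]
 [  0.           0.           1.        ]] [0.00507076 0.         0.         0.         0.        ]
top [ 446.98735834  -15.15608906 1176.77829876] [ 0.71050129  0.07782886 -0.01580725 -0.69920005] [[441.71853261   0.         258.62118096]
 [  0.         441.71853261 194.69648828]
 [  0.           0.           1.        ]] [0.04604991 0.         0.         0.         0.        ]
```

View pics/scene0.png

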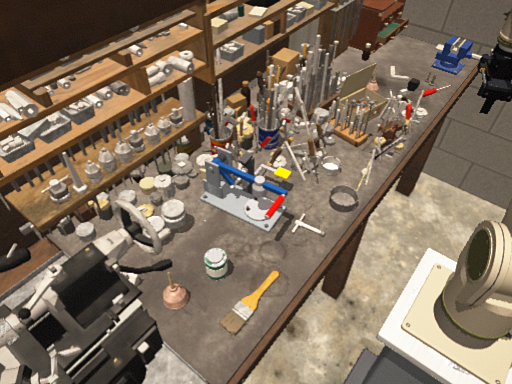

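View pics/top0.png

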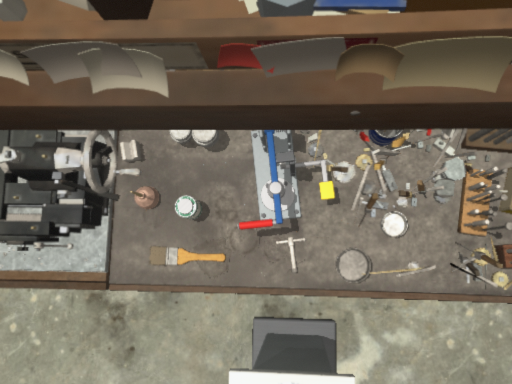

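Run:
```python
import cv2
a=cv2.imread('pics/scene0.png'); b=cv2.imread('pics/top0.png')
cv2.imwrite('pics/s0c.png',cv2.resize(a[135:295,150:350],None,fx=3.75,fy=3.75,interpolation=cv2.INTER_CUBIC))
cv2.imwrite('pics/t0c.png',cv2.resize(b[120:260,160:350],None,fx=4,fy=4,interpolation=cv2.INTER_CUBIC))
```

```text
(no output)
```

View pics/s0c.png

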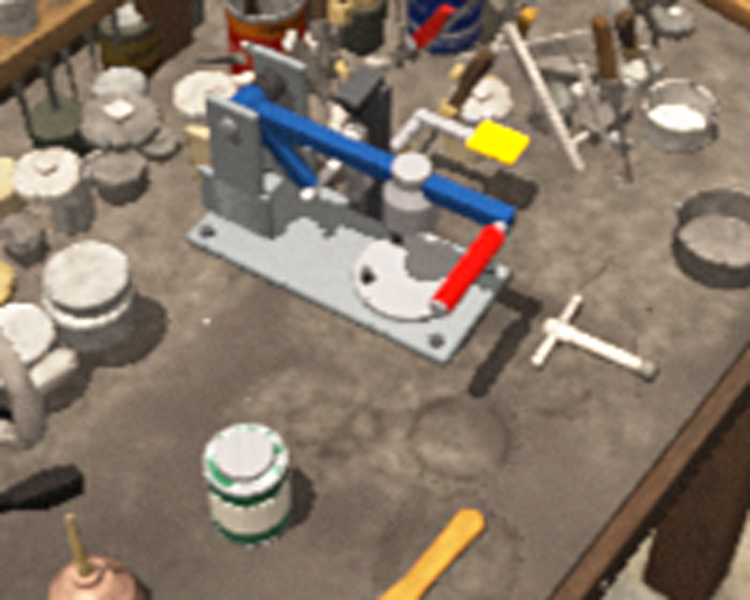

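View pics/t0c.png

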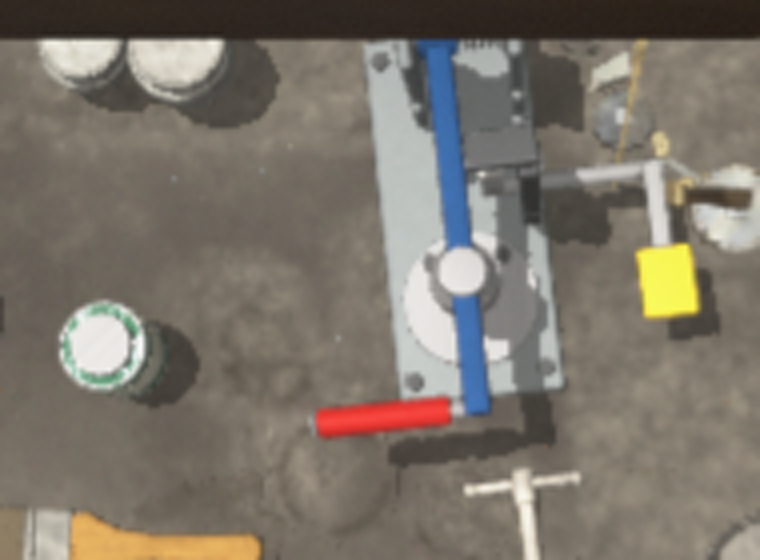

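Run:
```python
import pickle
from h import *
for n in('scene0','top0'):
    c=pickle.load(open(n+'.pkl','rb')); W=cloud(c); f=c['frame'].astype(int); b,g,r=f[...,0],f[...,1],f[...,2]
    x0,x1,y0,y1=(150,350,135,295) if n[0]=='s' else (160,350,130,232)
    box=np.zeros(b.shape,bool); box[y0:y1,x0:x1]=1
    for nm,m in dict(red=(r>190)&(g<60)&(b<60),yel=(r>200)&(g>180)&(b<90),blue=(b>130)&(r<60)).items():
        m=m&box&np.isfinite(W[...,2]); m&=(W[...,2]>40)&(W[...,2]<200)
        P=W[m]; 
        if len(P)<5: continue
        print(n,nm,len(P),P.mean(0).round(1),P.min(0).round(1),P.max(0).round(1))
        q=P[:,:2]-P[:,:2].mean(0); d=np.linalg.svd(q,full_matrices=False)[2][0]; t=q@d
        print('   dir deg',np.degrees(np.arctan2(d[1],d[0])).round(2), 'ext',t.min().round(1),t.max().round(1), 'z fit',np.polyfit(t,P[:,2],1).round(3))
    # anvil disc points / plate heights
    for z0,z1 in((15,24),(66,74),(74,80)):
        m=box&(W[...,2]>z0)&(W[...,2]<z1); P=W[m]
        print(n,z0,len(P))
    # tin
    if n[0]=='s': tb=(slice(240,285),slice(198,235))
    else: tb=(slice(192,222),slice(172,206))
    w=W[tb].reshape(-1,3); 
    top=w[w[:,2]>66]; print('tin top',len(top),top.mean(0),top.min(0),top.max(0))
    # circle fit on rim pts z 66..73
```

```text
scene0 red 132 [517.7  81.9 135.6] [ 502.5 -185.6   81.9] [733.3 124.1 141.5]
   dir deg 124.95 ext -341.4 42.7 z fit [1.34000e-01 1.35587e+02]
scene0 yel 118 [606.5 -84.4  71.6] [ 584.3 -200.8   51.4] [661.9 -65.9 103.3]
   dir deg -54.27 ext -23.1 126.9 z fit [ 0.114 71.552]
scene0 blue 289 [646.4  48.2 135.3] [516.1  24.   78.8] [755.6  71.3 146. ]
   dir deg -173.03 ext -109.7 130.6 z fit [2.3000e-02 1.3527e+02]
scene0 15 1251
scene0 66 818
scene0 74 642
tin top 338 [559.03407272 275.64789489  73.17167644] [533.2641382  245.28650375  66.02747614] [589.47302052 302.42695966  79.81640771]
top0 red 83 [515.   83.9 135.8] [507.5  47.2 130.7] [525.4 121.1 139.6]
   dir deg 94.75 ext -37.2 37.6 z fit [5.00000e-03 1.35762e+02]
top0 yel 191 [609.5 -86.8  71.5] [ 587.1 -102.7   66.2] [630.9 -67.7  77.3]
   dir deg -163.77 ext -21.6 22.5 z fit [-2.7000e-02  7.1519e+01]
top0 blue 77 [717.4  51.4 138. ] [659.5  40.1 133.2] [741.2  60.9 141.7]
   dir deg -167.71 ext -24.3 58.9 z fit [-1.70000e-02  1.38004e+02]
top0 15 665
top0 66 664
top0 74 341
tin top 356 [563.67443252 271.42983681  72.53405511] [537.09903633 244.16204066  66.15100688] [591.63103079 299.34022839  81.64201008]
```

Run:
```python
import pickle
from h import *
from scipy.optimize import least_squares
cs=pickle.load(open('scene0.pkl','rb')); ct=pickle.load(open('top0.pkl','rb'))
def at(c,u,v,z):
    K=np.array(c['K'],float);p=cv2.undistortPoints(np.array([[[u,v]]],float),K,np.array(c['distortion'],float)).ravel()
    d=Rm(c)@np.array([p[0],-p[1],-1]); o=np.array(c['xyz'],float); return o+d*(z-o[2])/d[2]
T=lambda x,y:(160+x/4-.4,120+y/4-.4); S=lambda x,y:(150+x/3.75-.4,135+y/3.75-.4)
W=cloud(ct); print('plate z', [W[int(v),int(u)].round(1) for u,v in (T(385,150),T(420,340),T(390,320),T(540,360))])
Ws=cloud(cs); print('plate z s', [Ws[int(v),int(u)].round(1) for u,v in (S(300,260),S(430,330),S(240,230),S(380,280))])
for z in (8,10,12):
  L=[at(ct,*T(x,y),z)[:2] for x,y in((365,45),(400,398),(563,386))]
  print(z,'top',np.round(L,1), np.degrees(np.arctan2(*(L[0]-L[1])[::-1])).round(2),np.degrees(np.arctan2(*(L[1]-L[2])[::-1])).round(2)-90,np.linalg.norm(L[1]-L[2]).round(1))
  L=[at(cs,*S(x,y),z)[:2] for x,y in((187,238),(445,362),(511,270))]
  print(z,'sc',np.round(L,1), np.degrees(np.arctan2(*(L[0]-L[1])[::-1])).round(2),np.degrees(np.arctan2(*(L[1]-L[2])[::-1])).round(2)-90,np.linalg.norm(L[1]-L[2]).round(1))
print('handle top', at(ct,*T(317,424),130),at(ct,*T(450,411),130))
print('handle sc', at(cs,*S(500,231),130),at(cs,*S(438,304),130))
print('anvil top extremes', at(ct,*T(403,310),20),at(ct,*T(537,310),20),at(ct,*T(470,363),20))
for c,n in((cs,'s'),(ct,'t')):
    W=cloud(c); f=c['frame'].astype(int)
    m=(abs(W[...,2]-20)<5)&(f.min(-1)>205)&(abs(W[...,0]-600)<80)&(abs(W[...,1]-40)<80)
    P=W[m]; print(n,len(P),P.mean(0),P.min(0),P.max(0))
```

```text
plate z [array([704.9, 101.4,  10.5]), array([576.3,  73.8,  19.1]), array([591.4,  94.2,   2.7]), array([564.7,  -5.3,  12.7])]
plate z s [array([690. ,  76.1,   9.1]), array([559.3,  69.6,  11.8]), array([749.6,  83.7,  11.4]), array([619. ,  61.1,  19.1])]
8 top [[778.3 114.8]
 [537.   85.5]
 [546.5 -22.2]] 6.9 5.079999999999998 108.2
8 sc [[776.1 117.5]
 [531.   86.1]
 [545.  -22.3]] 7.29 7.3700000000000045 109.3
10 top [[777.7 114.5]
 [536.8  85.4]
 [546.4 -22.2]] 6.9 5.079999999999998 108.0
10 sc [[774.7 118.7]
 [530.1  87.4]
 [544.1 -20.8]] 7.29 7.3700000000000045 109.1
12 top [[777.2 114.3]
 [536.7  85.2]
 [546.2 -22.2]] 6.9 5.079999999999998 107.8
12 sc [[773.3 119.8]
 [529.3  88.6]
 [543.2 -19.3]] 7.29 7.3700000000000045 108.9
handle top [511.31187844 124.38920509 130.        ] [520.30876402  45.10315917 130.        ]
handle sc [518.70353751  42.68365926 130.        ] [512.71424017 124.98007834 130.        ]
anvil top extremes [594.43378506  83.77732044  20.        ] [595.38138159  -4.66782053  20.        ] [559.7835573   38.83098032  20.        ]
s 243 [605.50966768  55.01150401  19.69922991] [ 5.35135178e+02 -1.60148019e-01  1.53502654e+01] [644.082979    84.4251708   24.83075625]
t 214 [593.20320596  59.59498432  19.48751277] [562.96906821  -2.19175284  15.08846778] [646.61091734  82.65206114  24.58622372]
```

```bash
cat > ov.py <<'E'
from h import *
import pickle
def model(A,psi,phi=0,zc=0):
    c,s=np.cos(psi),np.sin(psi); Rz=np.array([[c,-s,0],[s,c,0],[0,0,1]])
    a=np.linspace(0,2*np.pi,60)
    L={}
    L['anv']=np.stack([45*np.cos(a),45*np.sin(a),0*a+20],1)
    for i in(1,-1):
        L['pin%d'%i]=np.array([[36*np.cos(.75),i*36*np.sin(.75),20],[36*np.cos(.75),i*36*np.sin(.75),34]])
    def arm(r,y,h): # r from hinge, h above centre line
        return [150-r*np.cos(phi)-h*np.sin(phi)*-0 + (-h*-np.sin(phi))*0 + h*np.sin(phi), y, 130+r*np.sin(phi)+h*np.cos(phi)]
    L['h']=np.array([arm(230,16,0),arm(230,96,0)])
    L['a']=np.array([arm(0,0,0),arm(230,0,0)])
    L['hd']=np.array([arm(150+22*np.cos(t),22*np.sin(t),-42) for t in a])
    return {k:v@Rz.T+np.array([A[0],A[1],0]) for k,v in L.items()}
def draw(c,Ls,box,fx,fn,cols=None):
    x0,y0,x1,y1=box
    im=cv2.resize(c['frame'][y0:y1,x0:x1],None,fx=fx,fy=fx,interpolation=cv2.INTER_CUBIC)
    for k,v in Ls.items():
        p=(proj(c,v)-[x0,y0]+.5)*fx-.5
        cv2.polylines(im,[np.round(p).astype(np.int32)],False,(0,255,0) if k!='h' else (255,255,0),1)
    cv2.imwrite(fn,im)
E
python3 - <<'E'
from ov import *
cs=pickle.load(open('scene0.pkl','rb')); ct=pickle.load(open('top0.pkl','rb'))
M=model((602,38.5),np.radians(6.6))
t=np.linspace(0,2*np.pi,60)
for (z,r) in((0,28.5),(70,28.5),(76.5,20)):
    M['t%g'%z]=np.stack([562+r*np.cos(t),273+r*np.sin(t),0*t+z],1)
x=np.array([[620,-86]])
draw(cs,M,(190,150,310,295),4.1,'pics/o1.png'); draw(ct,M,(165,120,345,230),4.4,'pics/o2.png')
E
```

```text
(no output)
```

View pics/o1.png

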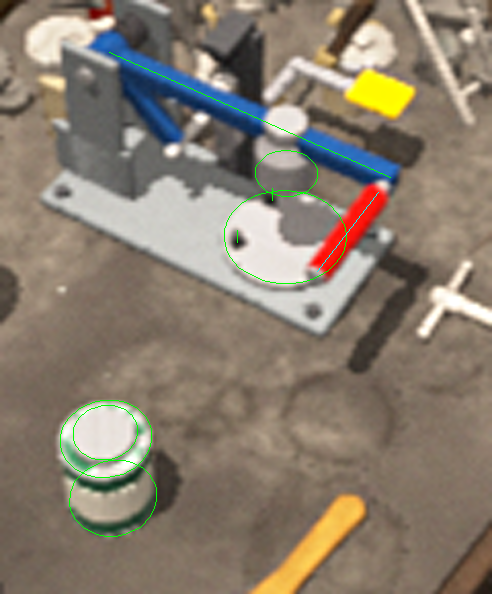

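View pics/o2.png

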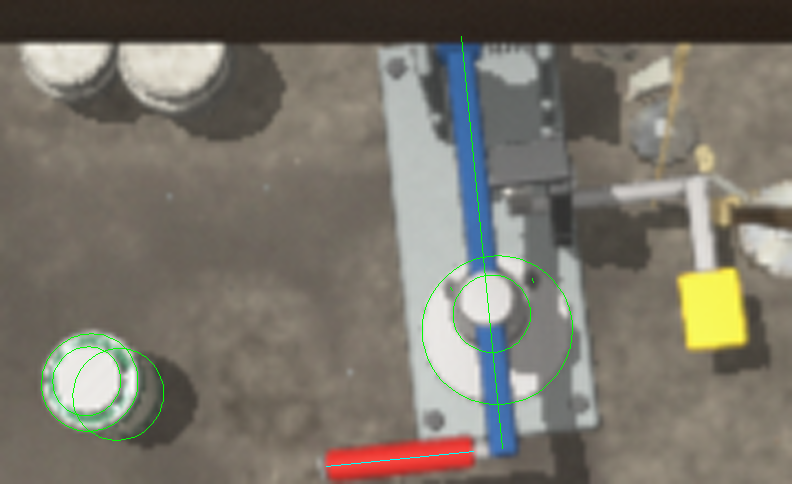

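Run:
```python
from h import *
s=state(); q=s['orientation']; r=R.from_quat([q[1],q[2],q[3],q[0]]); print(r.as_matrix().round(3))
def tgt(psi,t,mode,sg):
    f=np.array([np.cos(psi),np.sin(psi),0]);l=np.array([-np.sin(psi),np.cos(psi),0]);k=np.array([0,0,1.])
    y=np.sin(t)*f-np.cos(t)*k
    x= sg*l if mode=='tin' else sg*(np.cos(t)*f+np.sin(t)*k)
    return R.from_matrix(np.stack([x,y,np.cross(x,y)],1))
psi=np.radians(6.6)
for mode in('tin','h'):
  for sg in(1,-1):
    for t in (0,35,45):
      v=(tgt(psi,np.radians(t),mode,sg)*r.inv()).as_rotvec(); print(mode,sg,t,np.degrees(v).round(1),np.degrees(np.linalg.norm(v)).round(1))
```

```text
[[ 0.354 -0.     0.935]
 [-0.935  0.001  0.354]
 [-0.001 -1.    -0.   ]]
tin 1 0 [ 0.000e+00 -1.000e-01  1.659e+02] 165.9
tin 1 35 [-49.  -12.  158.7] 166.5
tin 1 45 [-62.5 -15.3 154.1] 167.0
tin -1 0 [ -0.1  -0.  -14.1] 14.1
tin -1 35 [  8.2 -34.1 -13.7] 37.7
tin -1 45 [ 10.6 -43.9 -13.4] 47.1
h 1 0 [-0.  -0.1 75.9] 75.9
h 1 35 [-19.6 -32.2  73.3] 82.5
h 1 45 [-25.2 -41.3  71.7] 86.5
h -1 0 [-1.000e-01  0.000e+00 -1.041e+02] 104.1
h -1 35 [  34.2  -20.8 -100.5] 108.2
h -1 45 [ 43.9 -26.7 -98.1] 110.8
```

Request:
{"op": "play_rows", "data": {
  "moves": [
    {"translation": [0.0324, 0.0419, 0.001], "angular": [0, 0, 0.007]},
    {"translation": [0.0324, 0.0419, 0.001], "angular": [0, 0, 0.007]},
    {"translation": [0.0324, 0.0419, 0.001], "angular": [0, 0, 0.007]},
    {"translation": [0.0324, 0.0419, 0.001], "angular": [0, 0, 0.007]},
    {"translation": [0.0324, 0.0419, 0.001], "angular": [0, 0, 0.007]},
    {"translation": [0.0324, 0.0419, 0.001], "angular": [0, 0, 0.007]},
    {"translation": [0.0324, 0.0419, 0.001], "angular": [0, 0, 0.007]},
    {"translation": [0.0324, 0.0419, 0.001], "angular": [0, 0, 0.007]},
    {"translation": [0.0324, 0.0419, 0.001], "angular": [0, 0, 0.007]},
    {"translation": [0.0324, 0.0419, 0.001], "angular": [0, 0, 0.007]},
    {"translation": [0.0324, 0.0419, 0.001], "angular": [0, 0, 0.007]},
    {"translation": [0.0324, 0.0419, 0.001], "angular": [0, 0, 0.007]},
    {"translation": [0.0324, 0.0419, 0.001], "angular": [0, 0, 0.007]},
    {"translation": [0.0324, 0.0419, 0.001], "angular": [0, 0, 0.007]},
    {"translation": [0.0324, 0.0419, 0.001], "angular": [0, 0, 0.007]},
    {"translation": [0.0324, 0.0419, 0.001], "angular": [0, 0, 0.007]}
  ]
}}

```text
time_s: 1.43
eef_pos: [481.4, -247.1, 300.4]
orientation: [-0.685, 0.685, -0.175, 0.175]
wrist_force: [-0.1, 0.1, -0.5]
opening: 86.9
```

```bash
cat >> h.py <<'E'
def tgt(psi,t,mode,sg):
    f=np.array([np.cos(psi),np.sin(psi),0]);l=np.array([-np.sin(psi),np.cos(psi),0]);k=np.array([0,0,1.])
    y=np.sin(t)*f-np.cos(t)*k
    x= sg*l if mode=='tin' else sg*(np.cos(t)*f+np.sin(t)*k)
    return R.from_matrix(np.stack([x,y,np.cross(x,y)],1))
def cur():
    s=state(); q=s['orientation']; return s,R.from_quat([q[1],q[2],q[3],q[0]])
def plan(p,r,n=None):
    s,rc=cur(); d=np.array(p)-s['eef_pos']; v=np.degrees((r*rc.inv()).as_rotvec())
    print('t',s['time_s'],'q',s['q'].round(2),'pos',s['eef_pos'].round(1),'F',s['wrist_force'].round(1),'op',round(s['opening'],1))
    n=n or int(np.ceil(max(np.linalg.norm(d)/25,np.linalg.norm(v)/5,1)))
    print('d',d.round(1),'rot',v.round(1),'n',n,'tr',(d/n/500).round(4).tolist(),'an',(v/n/360).round(5).tolist())
PSI=np.radians(6.6); F=np.array([np.cos(PSI),np.sin(PSI),0]);L=np.array([-np.sin(PSI),np.cos(PSI),0]);A=np.array([602,38.5,0])
def S2W(x,y,z): return A+F*x+L*y+np.array([0,0,z])
E
python3 - <<'E'
from h import *
r=tgt(PSI,np.radians(40),'h',1)
g=S2W(-80,62,130); y=r.as_matrix()[:,1]
print(g, g-51*y)
plan(g-111*y,r)
E
```

```text
[515.40407542  90.89413943 130.        ] [482.83916244  87.12625044 169.0682666 ]
t 1.4333 q [ 0.77  0.17 -0.42  1.65  0.07  1.33 -0.17] pos [ 481.4 -247.1  300.4] F [-0.1  0.1 -0.5] op 86.9
d [-36.9 329.8 -85.3] rot [ -7.8 -39.9  33.9] n 14 tr [-0.0053, 0.0471, -0.0122] an [-0.00155, -0.00791, 0.00672]
```

Request:
{"op": "play_rows", "data": {
  "moves": [
    {"translation": [-0.0053, 0.0471, -0.0122], "angular": [-0.00155, -0.0079, 0.0067]},
    {"translation": [-0.0053, 0.0471, -0.0122], "angular": [-0.00155, -0.0079, 0.0067]},
    {"translation": [-0.0053, 0.0471, -0.0122], "angular": [-0.00155, -0.0079, 0.0067]},
    {"translation": [-0.0053, 0.0471, -0.0122], "angular": [-0.00155, -0.0079, 0.0067]},
    {"translation": [-0.0053, 0.0471, -0.0122], "angular": [-0.00155, -0.0079, 0.0067]},
    {"translation": [-0.0053, 0.0471, -0.0122], "angular": [-0.00155, -0.0079, 0.0067]},
    {"translation": [-0.0053, 0.0471, -0.0122], "angular": [-0.00155, -0.0079, 0.0067]},
    {"translation": [-0.0053, 0.0471, -0.0122], "angular": [-0.00155, -0.0079, 0.0067]},
    {"translation": [-0.0053, 0.0471, -0.0122], "angular": [-0.00155, -0.0079, 0.0067]},
    {"translation": [-0.0053, 0.0471, -0.0122], "angular": [-0.00155, -0.0079, 0.0067]},
    {"translation": [-0.0053, 0.0471, -0.0122], "angular": [-0.00155, -0.0079, 0.0067]},
    {"translation": [-0.0053, 0.0471, -0.0122], "angular": [-0.00155, -0.0079, 0.0067]},
    {"translation": [-0.0053, 0.0471, -0.0122], "angular": [-0.00155, -0.0079, 0.0067]},
    {"translation": [-0.0053, 0.0471, -0.0122], "angular": [-0.00155, -0.0079, 0.0067]},
    {}
  ]
}}

```text
invalid input
```

Run:
```python
from h import *
r=tgt(PSI,np.radians(40),'h',1)
g=S2W(-80,62,130); y=r.as_matrix()[:,1]
plan(g-51*y,r)
cam('scene','s1')
```

```text
t 1.4333 q [ 0.77  0.17 -0.42  1.65  0.07  1.33 -0.17] pos [ 481.4 -247.1  300.4] F [-0.1  0.1 -0.5] op 86.9
d [   1.4  334.3 -131.3] rot [ -7.8 -39.9  33.9] n 15 tr [0.0002, 0.0446, -0.0175] an [-0.00144, -0.00738, 0.00627]
```

View pics/s1.png

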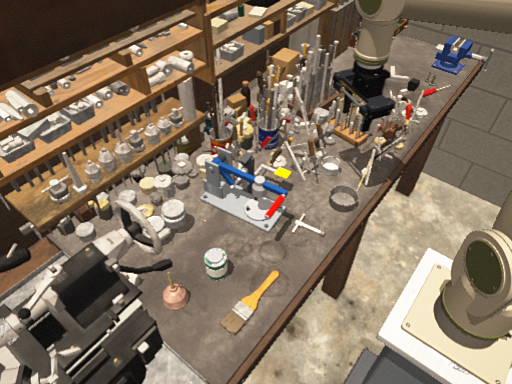

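Empty rows are refused; the arm has not moved. Repeating with a zero row.

Request:
{"op": "play_rows", "data": {
  "moves": [
    {"translation": [-0.0053, 0.0471, -0.0122], "angular": [-0.00155, -0.0079, 0.0067]},
    {"translation": [-0.0053, 0.0471, -0.0122], "angular": [-0.00155, -0.0079, 0.0067]},
    {"translation": [-0.0053, 0.0471, -0.0122], "angular": [-0.00155, -0.0079, 0.0067]},
    {"translation": [-0.0053, 0.0471, -0.0122], "angular": [-0.00155, -0.0079, 0.0067]},
    {"translation": [-0.0053, 0.0471, -0.0122], "angular": [-0.00155, -0.0079, 0.0067]},
    {"translation": [-0.0053, 0.0471, -0.0122], "angular": [-0.00155, -0.0079, 0.0067]},
    {"translation": [-0.0053, 0.0471, -0.0122], "angular": [-0.00155, -0.0079, 0.0067]},
    {"translation": [-0.0053, 0.0471, -0.0122], "angular": [-0.00155, -0.0079, 0.0067]},
    {"translation": [-0.0053, 0.0471, -0.0122], "angular": [-0.00155, -0.0079, 0.0067]},
    {"translation": [-0.0053, 0.0471, -0.0122], "angular": [-0.00155, -0.0079, 0.0067]},
    {"translation": [-0.0053, 0.0471, -0.0122], "angular": [-0.00155, -0.0079, 0.0067]},
    {"translation": [-0.0053, 0.0471, -0.0122], "angular": [-0.00155, -0.0079, 0.0067]},
    {"translation": [-0.0053, 0.0471, -0.0122], "angular": [-0.00155, -0.0079, 0.0067]},
    {"translation": [-0.0053, 0.0471, -0.0122], "angular": [-0.00155, -0.0079, 0.0067]},
    {"translation": [0, 0, 0], "angular": [0, 0, 0]}
  ]
}}

```text
time_s: 2.73
eef_pos: [444.4, 88.3, 216.3]
orientation: [0.678, -0.648, -0.283, -0.201]
wrist_force: [0.2, -1.5, 0.4]
opening: 87.0
```

Run:
```python
from h import *
r=tgt(PSI,np.radians(40),'h',1)
g=S2W(-80,62,130); y=r.as_matrix()[:,1]
plan(g-51*y,r)
cam('scene','s2')
```

```text
t 2.7333 q [ 0.58 -0.42 -0.81  2.41 -0.55  0.36  0.27] pos [444.4  88.3 216.3] F [ 0.2 -1.5  0.4] op 87.0
d [ 38.5  -1.1 -47.2] rot [-0.   0.1 -0.5] n 3 tr [0.0256, -0.0008, -0.0315] an [-2e-05, 0.00012, -0.00047]
```

View pics/s2.png

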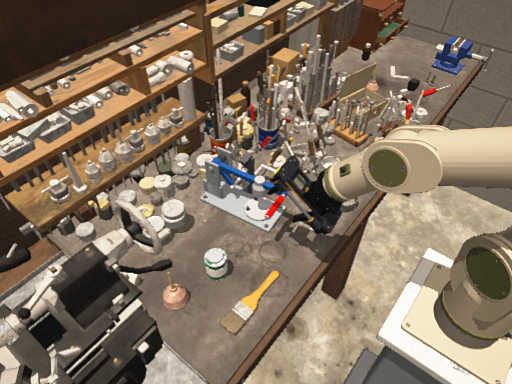

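Request:
{"op": "play_rows", "data": {
  "moves": [
    {"translation": [0.0155, 0, -0.0189], "angular": [0, 0, 0]},
    {"translation": [0.0155, 0, -0.0189], "angular": [0, 0, 0]},
    {"translation": [0.0155, 0, -0.0189], "angular": [0, 0, 0]},
    {"translation": [0.0155, 0, -0.0189], "angular": [0, 0, 0]},
    {"translation": [0.0155, 0, -0.0189], "angular": [0, 0, 0]},
    {"translation": [0, 0, 0], "angular": [0, 0, 0]}
  ]
}}

```text
time_s: 3.28
eef_pos: [483.5, 79.4, 167.1]
orientation: [0.678, -0.65, -0.275, -0.205]
wrist_force: [-0.1, -0.2, -0.1]
opening: 86.9
```

Run:
```python
from h import *
r=tgt(PSI,np.radians(40),'h',1)
g=S2W(-80,62,130); y=r.as_matrix()[:,1]
plan(g-51*y,r)
c=cam('scene','s3')
cv2.imwrite('pics/s3c.png',cv2.resize(c['frame'][140:240,190:370],None,fx=4,fy=4,interpolation=cv2.INTER_CUBIC))
```

```text
t 3.2833 q [ 0.87 -0.2  -1.11  2.38 -0.36  0.17  0.15] pos [483.5  79.4 167.1] F [-0.1 -0.2 -0.1] op 86.9
d [-0.6  7.7  2. ] rot [-0.2 -0.3  0.4] n 1 tr [-0.0012, 0.0155, 0.0039] an [-0.00054, -0.00074, 0.00116]
```

View pics/s3c.png

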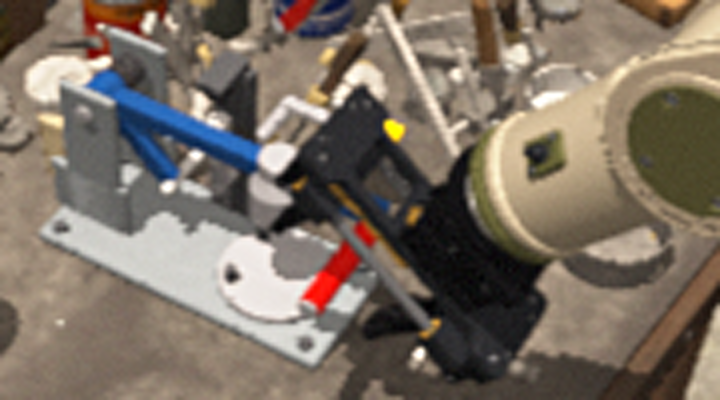

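Request:
{"op": "play_rows", "data": {
  "moves": [
    {"translation": [0, 0.007, 0.002], "angular": [0, 0, 0]},
    {"translation": [0, 0.007, 0.002], "angular": [0, 0, 0]},
    {"translation": [0, 0, 0], "angular": [0, 0, 0]}
  ]
}}

```text
time_s: 3.58
eef_pos: [483.4, 88.7, 171.2]
orientation: [0.677, -0.65, -0.278, -0.204]
wrist_force: [0.1, 0.5, 0.2]
opening: 87.1
```

Run:
```python
from h import *
r=tgt(PSI,np.radians(40),'h',1)
g=S2W(-80,62,130); y=r.as_matrix()[:,1]
plan(g-51*y,r)
```

```text
t 3.5833 q [ 0.88 -0.21 -1.14  2.37 -0.36  0.18  0.13] pos [483.4  88.7 171.2] F [0.1 0.5 0.2] op 87.1
d [-0.5 -1.5 -2.1] rot [-0.1 -0.1  0.2] n 1 tr [-0.0011, -0.0031, -0.0043] an [-0.0002, -0.00019, 0.00058]
```

Request:
{"op": "play_rows", "data": {
  "gripper": 1,
  "moves": [
    {"translation": [0, 0, -0.004], "angular": [0, 0, 0]},
    {"translation": [0, 0, 0], "angular": [0, 0, 0]},
    {"translation": [0, 0, 0], "angular": [0, 0, 0]},
    {"translation": [0, 0, 0], "angular": [0, 0, 0]},
    {"translation": [0, 0, 0], "angular": [0, 0, 0]},
    {"translation": [0, 0, 0], "angular": [0, 0, 0]},
    {"translation": [0, 0, 0], "angular": [0, 0, 0]},
    {"translation": [0, 0, 0], "angular": [0, 0, 0]}
  ]
}}

```text
time_s: 4.25
eef_pos: [483.4, 87.7, 168.4]
orientation: [0.678, -0.65, -0.277, -0.204]
wrist_force: [-0.0, -0.1, 0.2]
opening: 41.4
```

Run:
```python
from h import *
s,rc=cur(); print(s['wrist_force'],s['torque'],s['opening'],s['q'].round(2))
y=rc.as_matrix()[:,1]; g=s['eef_pos']+51*y; print(g, (g-A)@F,(g-A)@L)
c=cam('scene','s4')
cv2.imwrite('pics/s4c.png',cv2.resize(c['frame'][140:240,190:370],None,fx=4,fy=4,interpolation=cv2.INTER_CUBIC))
```

```text
[-0.01326338 -0.1085586   0.1870865 ] [-0.05967759  0.66595152 -0.02355594] 41.43326794061736 [ 0.9  -0.21 -1.15  2.37 -0.36  0.17  0.12]
[515.89132391  91.40117684 129.26138498] -79.45770318383175 62.447674200949784
```

View pics/s4c.png

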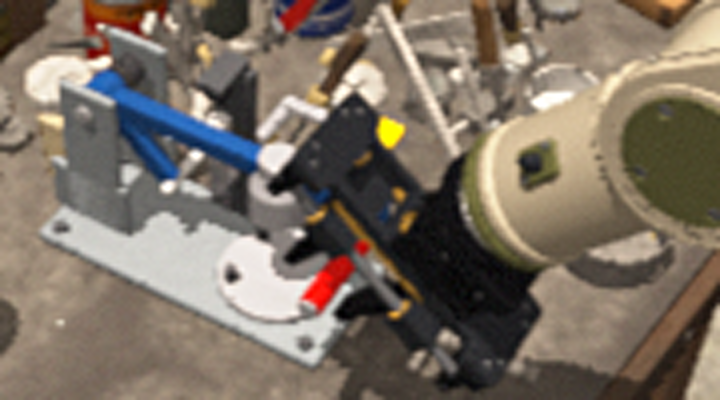

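Fingers still closing (41 mm); red grip is between them. More time.

Request:
{"op": "play_rows", "data": {
  "moves": [
    {"translation": [0, 0, 0], "angular": [0, 0, 0]},
    {"translation": [0, 0, 0], "angular": [0, 0, 0]},
    {"translation": [0, 0, 0], "angular": [0, 0, 0]},
    {"translation": [0, 0, 0], "angular": [0, 0, 0]},
    {"translation": [0, 0, 0], "angular": [0, 0, 0]},
    {"translation": [0, 0, 0], "angular": [0, 0, 0]},
    {"translation": [0, 0, 0], "angular": [0, 0, 0]}
  ]
}}

```text
time_s: 4.88
eef_pos: [483.6, 87.8, 168.6]
orientation: [0.678, -0.65, -0.277, -0.205]
wrist_force: [1.2, 0.9, 1.5]
opening: 17.4
```

Run:
```python
from h import *
s,rc=cur(); print(s['wrist_force'],s['torque'],s['opening'],s['q'].round(2))
y=rc.as_matrix()[:,1]; g=s['eef_pos']+51*y; print(g, (g-A)@F,(g-A)@L)
```

```text
[1.2182669  0.87132054 1.54479129] [-0.10278756  0.30632957  0.03207136] 17.39141513420231 [ 0.9  -0.21 -1.15  2.37 -0.36  0.17  0.12]
[516.08027243  91.44633893 129.47179942] -79.26481606952687 62.4708197874277
```

Run:
```python
from h import *
p=np.arange(0,1.21,.05)
for a,b in zip(p,p[1:]):
    d=(F*230*(np.cos(a)-np.cos(b))+np.array([0,0,230*(np.sin(b)-np.sin(a))]))/500
    print(round(b,2),d.round(4).tolist())
```

```text
0.05 [0.0006, 0.0001, 0.023]
0.1 [0.0017, 0.0002, 0.0229]
0.15 [0.0028, 0.0003, 0.0228]
0.2 [0.004, 0.0005, 0.0226]
0.25 [0.0051, 0.0006, 0.0224]
0.3 [0.0062, 0.0007, 0.0221]
0.35 [0.0073, 0.0008, 0.0218]
0.4 [0.0084, 0.001, 0.0214]
0.45 [0.0094, 0.0011, 0.021]
0.5 [0.0104, 0.0012, 0.0205]
0.55 [0.0115, 0.0013, 0.0199]
0.6 [0.0124, 0.0014, 0.0193]
0.65 [0.0134, 0.0015, 0.0187]
0.7 [0.0143, 0.0017, 0.018]
0.75 [0.0151, 0.0018, 0.0172]
0.8 [0.016, 0.0018, 0.0164]
0.85 [0.0168, 0.0019, 0.0156]
0.9 [0.0175, 0.002, 0.0147]
0.95 [0.0182, 0.0021, 0.0138]
1.0 [0.0189, 0.0022, 0.0129]
1.05 [0.0195, 0.0023, 0.0119]
1.1 [0.0201, 0.0023, 0.0109]
1.15 [0.0206, 0.0024, 0.0099]
1.2 [0.0211, 0.0024, 0.0089]
```

Request:
{"op": "play_rows", "data": {
  "moves": [
    {"translation": [0.0006, 0.0001, 0.023], "angular": [0, 0, 0]},
    {"translation": [0.0017, 0.0002, 0.0229], "angular": [0, 0, 0]},
    {"translation": [0.0028, 0.0003, 0.0228], "angular": [0, 0, 0]},
    {"translation": [0.004, 0.0005, 0.0226], "angular": [0, 0, 0]},
    {"translation": [0, 0, 0], "angular": [0, 0, 0]}
  ]
}}

```text
time_s: 5.3
eef_pos: [488.0, 88.3, 214.9]
orientation: [0.678, -0.65, -0.277, -0.204]
wrist_force: [9.4, 1.0, -10.2]
opening: 17.3
```

```bash
cat >> h.py <<'E'
def hs():
    s,rc=cur(); y=rc.as_matrix()[:,1]; g=s['eef_pos']+51*y
    x,l,z=(g-A)@F,(g-A)@L,g[2]; dx=150-x;dz=z-130
    f=s['wrist_force']; phi=np.arctan2(dz,dx)
    print('t',round(s['time_s'],2),'phi %.3f r %.1f y %.1f'%(phi,np.hypot(dx,dz),l),'F',f.round(1),'rad %.1f tan %.1f'%(f@F*-np.cos(phi)+f[2]*np.sin(phi), f@F*np.sin(phi)+f[2]*np.cos(phi)),'M',s['torque'].round(2),'op',round(s['opening'],1),'q',s['q'].round(2), 'tilt',np.degrees(np.arctan2(y@F,-y[2])).round(1))
E
python3 -c "
from h import *
hs()"
```

```text
t 5.3 phi 0.201 r 229.5 y 62.5 F [  9.4   1.  -10.2] rad -11.3 tan -8.1 M [-0.11  0.23  0.01] op 17.3 q [ 0.75 -0.29 -0.97  2.32 -0.43  0.32  0.19] tilt 39.9
```

Request:
{"op": "play_rows", "data": {
  "moves": [
    {"translation": [0.0056, 0.0006, 0.0224], "angular": [0, 0, 0]},
    {"translation": [0.0065, 0.0007, 0.0221], "angular": [0, 0, 0]},
    {"translation": [0.0075, 0.0008, 0.0218], "angular": [0, 0, 0]},
    {"translation": [0.0084, 0.001, 0.0214], "angular": [0, 0, 0]},
    {"translation": [0.0094, 0.0011, 0.021], "angular": [0, 0, 0]},
    {"translation": [0.0104, 0.0012, 0.0205], "angular": [0, 0, 0]},
    {"translation": [0.0115, 0.0013, 0.0199], "angular": [0, 0, 0]},
    {"translation": [0, 0, 0], "angular": [0, 0, 0]}
  ]
}}

```text
time_s: 5.97
eef_pos: [517.2, 91.9, 288.6]
orientation: [0.678, -0.65, -0.276, -0.203]
wrist_force: [-22.2, -0.5, 4.7]
opening: 17.1
```

```bash
python3 -c "
from h import *
hs()"
```

```text
t 5.97 phi 0.548 r 229.0 y 62.8 F [-22.2  -0.5   4.7] rad 21.4 tan -7.5 M [0.03 3.68 0.43] op 17.1 q [ 0.77 -0.33 -0.92  2.17 -0.41  0.5   0.18] tilt 39.7
```

Request:
{"op": "play_rows", "data": {
  "moves": [
    {"translation": [0.0055, 0.0006, 0.0105], "angular": [0, 0, 0]},
    {"translation": [0.0062, 0.0007, 0.0097], "angular": [0, 0, 0]},
    {"translation": [0, 0, 0], "angular": [0, 0, 0]}
  ]
}}

```text
time_s: 6.22
eef_pos: [522.7, 92.6, 297.7]
orientation: [0.678, -0.65, -0.276, -0.203]
wrist_force: [-11.4, 1.6, -2.1]
opening: 17.2
```

```bash
python3 -c "
from h import *
hs()"
```

```text
t 6.22 phi 0.595 r 229.3 y 62.8 F [-11.4   1.6  -2.1] rad 8.1 tan -7.9 M [0.04 2.67 0.37] op 17.2 q [ 0.78 -0.32 -0.93  2.15 -0.4   0.52  0.17] tilt 39.7
```

Request:
{"op": "play_rows", "data": {
  "moves": [
    {"translation": [0.005, 0.0006, 0.0082], "angular": [0, 0, 0]},
    {"translation": [0.0053, 0.0006, 0.0079], "angular": [0, 0, 0]},
    {"translation": [0, 0, 0], "angular": [0, 0, 0]}
  ]
}}

```text
time_s: 6.47
eef_pos: [528.3, 93.2, 306.0]
orientation: [0.678, -0.65, -0.277, -0.204]
wrist_force: [-1.0, 2.8, -9.9]
opening: 17.1
```

```bash
python3 -c "
from h import *
hs()"
```

```text
t 6.47 phi 0.639 r 229.5 y 62.8 F [-1.   2.8 -9.9] rad -5.4 tan -8.4 M [0.21 2.24 0.46] op 17.1 q [ 0.79 -0.32 -0.94  2.12 -0.39  0.53  0.16] tilt 39.8
```

Request:
{"op": "play_rows", "data": {
  "moves": [
    {"translation": [0.0063, 0.0007, 0.0079], "angular": [0, 0, 0]},
    {"translation": [0, 0, 0], "angular": [0, 0, 0]}
  ]
}}

```text
time_s: 6.63
eef_pos: [531.7, 93.7, 310.5]
orientation: [0.678, -0.65, -0.277, -0.204]
wrist_force: [-3.1, 3.4, -9.9]
opening: 17.3
```

```bash
python3 -c "
from h import *
hs()"
```

```text
t 6.63 phi 0.663 r 229.5 y 62.9 F [-3.1  3.4 -9.9] rad -4.0 tan -9.5 M [0.3  2.41 0.59] op 17.3 q [ 0.8  -0.31 -0.94  2.11 -0.38  0.54  0.16] tilt 39.8
```

Request:
{"op": "play_rows", "data": {
  "moves": [
    {"translation": [0.0062, 0.0007, 0.0077], "angular": [0, 0, 0]},
    {"translation": [0, 0, 0], "angular": [0, 0, 0]}
  ]
}}

```text
time_s: 6.8
eef_pos: [534.8, 94.0, 314.4]
orientation: [0.678, -0.649, -0.277, -0.204]
wrist_force: [-4.2, 4.4, -9.2]
opening: 17.2
```

```bash
python3 -c "
from h import *
hs()"
```

```text
t 6.8 phi 0.685 r 229.5 y 62.9 F [-4.2  4.4 -9.2] rad -3.0 tan -9.4 M [0.35 2.35 0.61] op 17.2 q [ 0.81 -0.31 -0.95  2.1  -0.37  0.55  0.15] tilt 39.8
```

Request:
{"op": "play_rows", "data": {
  "moves": [
    {"translation": [0.0063, 0.0007, 0.0076], "angular": [0, 0, 0]},
    {"translation": [0, 0, 0], "angular": [0, 0, 0]}
  ]
}}

```text
time_s: 6.97
eef_pos: [538.0, 94.4, 318.3]
orientation: [0.678, -0.649, -0.277, -0.204]
wrist_force: [-3.6, 5.5, -8.1]
opening: 17.0
```

```bash
python3 -c "
from h import *
hs()"
```

```text
t 6.97 phi 0.707 r 229.5 y 62.9 F [-3.6  5.5 -8.1] rad -3.1 tan -8.1 M [0.43 2.43 0.66] op 17.0 q [ 0.81 -0.3  -0.95  2.09 -0.36  0.55  0.15] tilt 39.9
```

Request:
{"op": "play_rows", "data": {
  "moves": [
    {"translation": [0.0065, 0.0003, 0.0075], "angular": [0, 0, 0]},
    {"translation": [0, 0, 0], "angular": [0, 0, 0]}
  ]
}}

```text
time_s: 7.13
eef_pos: [541.2, 94.8, 322.0]
orientation: [0.678, -0.649, -0.277, -0.204]
wrist_force: [-3.6, 5.5, -8.1]
opening: 17.2
```

```bash
python3 -c "
from h import *
hs()"
```

```text
t 7.13 phi 0.729 r 229.6 y 62.9 F [-3.6  5.5 -8.1] rad -3.2 tan -8.0 M [0.65 2.47 0.78] op 17.2 q [ 0.82 -0.3  -0.96  2.08 -0.36  0.56  0.14] tilt 39.9
```

Request:
{"op": "play_rows", "data": {
  "moves": [
    {"translation": [0.0066, 0.0003, 0.0074], "angular": [0, 0, 0]},
    {"translation": [0, 0, 0], "angular": [0, 0, 0]}
  ]
}}

```text
time_s: 7.3
eef_pos: [544.4, 95.2, 325.7]
orientation: [0.678, -0.649, -0.277, -0.204]
wrist_force: [-2.9, 6.6, -9.5]
opening: 17.2
```

```bash
python3 -c "
from h import *
hs()"
```

```text
t 7.3 phi 0.750 r 229.6 y 62.9 F [-2.9  6.6 -9.5] rad -4.9 tan -8.4 M [0.72 2.4  0.86] op 17.2 q [ 0.83 -0.29 -0.96  2.06 -0.35  0.57  0.14] tilt 39.9
```

Request:
{"op": "play_rows", "data": {
  "moves": [
    {"translation": [0.0067, 0.0003, 0.0072], "angular": [0, 0, 0]},
    {"translation": [0, 0, 0], "angular": [0, 0, 0]}
  ]
}}

```text
time_s: 7.47
eef_pos: [547.7, 95.6, 329.2]
orientation: [0.678, -0.649, -0.277, -0.204]
wrist_force: [-3.1, 7.0, -9.7]
opening: 16.9
```

```bash
python3 -c "
from h import *
hs()
c=cam('scene','s5')
cv2.imwrite('pics/s5c.png',cv2.resize(c['frame'][110:240,190:370],None,fx=4,fy=4,interpolation=cv2.INTER_CUBIC))
c=cam('top','t5')
cv2.imwrite('pics/t5c.png',cv2.resize(c['frame'][120:240,220:370],None,fx=4,fy=4,interpolation=cv2.INTER_CUBIC))"
```

```text
t 7.47 phi 0.771 r 229.6 y 62.9 F [-3.1  7.  -9.7] rad -5.1 tan -8.5 M [0.82 2.42 1.02] op 16.9 q [ 0.84 -0.29 -0.97  2.05 -0.34  0.57  0.13] tilt 39.8
```

View pics/s5c.png

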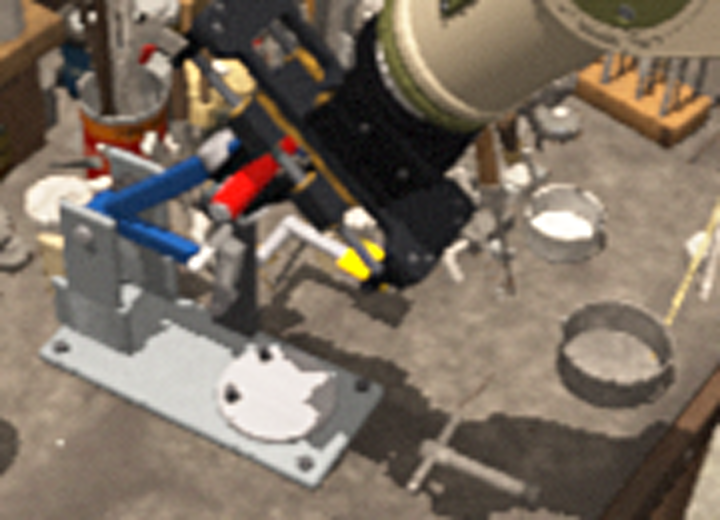

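View pics/t5c.png

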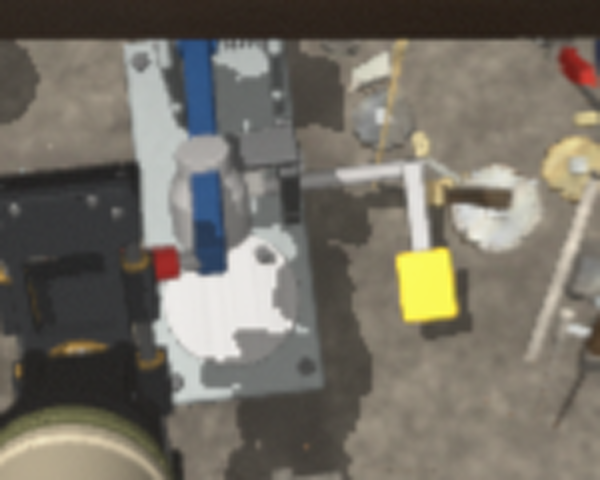

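Request:
{"op": "play_rows", "data": {
  "moves": [
    {"translation": [0.0034, 0, 0.0032], "angular": [0, 0, 0]},
    {"translation": [0, 0, 0], "angular": [0, 0, 0]}
  ]
}}

```text
time_s: 7.73
eef_pos: [549.2, 95.7, 330.6]
orientation: [0.678, -0.649, -0.277, -0.204]
wrist_force: [-4.8, 6.3, -7.0]
opening: 17.2
```

```bash
python3 -c "
from h import *
hs()"
```

```text
t 7.73 phi 0.780 r 229.6 y 62.9 F [-4.8  6.3 -7. ] rad -2.1 tan -7.8 M [0.87 2.66 1.07] op 17.2 q [ 0.84 -0.28 -0.98  2.05 -0.34  0.57  0.13] tilt 39.8
```

Request:
{"op": "play_rows", "data": {
  "moves": [
    {"translation": [0.0034, 0, 0.0032], "angular": [0, 0, 0]},
    {"translation": [0, 0, 0], "angular": [0, 0, 0]}
  ]
}}

```text
time_s: 7.9
eef_pos: [550.9, 95.9, 332.3]
orientation: [0.678, -0.649, -0.277, -0.203]
wrist_force: [-6.6, 7.3, -6.7]
opening: 17.1
```

```bash
python3 -c "
from h import *
hs()"
```

```text
t 7.9 phi 0.791 r 229.5 y 62.9 F [-6.6  7.3 -6.7] rad -0.7 tan -8.8 M [1.03 2.73 1.15] op 17.1 q [ 0.85 -0.28 -0.98  2.04 -0.33  0.58  0.13] tilt 39.8
```

Request:
{"op": "play_rows", "data": {
  "moves": [
    {"translation": [0.0034, 0, 0.0032], "angular": [0, 0, 0]},
    {"translation": [0, 0, 0], "angular": [0, 0, 0]}
  ]
}}

```text
time_s: 8.07
eef_pos: [552.7, 96.1, 334.0]
orientation: [0.678, -0.649, -0.278, -0.203]
wrist_force: [-7.7, 7.2, -6.9]
opening: 16.9
```

```bash
python3 -c "
from h import *
hs()"
```

```text
t 8.07 phi 0.801 r 229.5 y 62.9 F [-7.7  7.2 -6.9] rad -0.2 tan -9.7 M [1.12 2.71 1.22] op 16.9 q [ 0.85 -0.28 -0.98  2.03 -0.33  0.58  0.12] tilt 39.8
```

Request:
{"op": "play_rows", "data": {
  "moves": [
    {"translation": [0.0033, 0, 0.0032], "angular": [0, 0, 0]},
    {"translation": [0, 0, 0], "angular": [0, 0, 0]}
  ]
}}

```text
time_s: 8.23
eef_pos: [554.3, 96.3, 335.6]
orientation: [0.678, -0.649, -0.278, -0.203]
wrist_force: [-7.5, 8.6, -6.0]
opening: 17.3
```

```bash
python3 -c "
from h import *
hs()"
```

```text
t 8.23 phi 0.811 r 229.6 y 62.9 F [-7.5  8.6 -6. ] rad 0.1 tan -8.9 M [1.17 2.64 1.31] op 17.3 q [ 0.85 -0.27 -0.99  2.03 -0.32  0.58  0.12] tilt 39.8
```

Request:
{"op": "play_rows", "data": {
  "moves": [
    {"translation": [0.0033, 0, 0.0031], "angular": [0, 0, 0]},
    {"translation": [0, 0, 0], "angular": [0, 0, 0]}
  ]
}}

```text
time_s: 8.4
eef_pos: [556.0, 96.5, 337.3]
orientation: [0.678, -0.649, -0.278, -0.203]
wrist_force: [-6.7, 8.5, -6.3]
opening: 17.2
```

```bash
python3 -c "
from h import *
hs()"
```

```text
t 8.4 phi 0.822 r 229.6 y 63.0 F [-6.7  8.5 -6.3] rad -0.7 tan -8.5 M [1.26 2.67 1.32] op 17.2 q [ 0.86 -0.27 -0.99  2.02 -0.32  0.58  0.12] tilt 39.9
```

Request:
{"op": "play_rows", "data": {
  "moves": [
    {"translation": [0.0034, 0, 0.0031], "angular": [0, 0, 0]},
    {"translation": [0, 0, 0], "angular": [0, 0, 0]}
  ]
}}

```text
time_s: 8.57
eef_pos: [557.7, 96.7, 338.9]
orientation: [0.678, -0.649, -0.278, -0.203]
wrist_force: [-6.0, 9.9, -5.9]
opening: 17.2
```

```bash
python3 -c "
from h import *
hs()"
```

```text
t 8.57 phi 0.832 r 229.6 y 62.9 F [-6.   9.9 -5.9] rad -1.1 tan -7.5 M [1.36 2.57 1.46] op 17.2 q [ 0.86 -0.27 -1.    2.02 -0.31  0.59  0.11] tilt 39.9
```

Request:
{"op": "play_rows", "data": {
  "moves": [
    {"translation": [0.0034, 0.0014, 0.0031], "angular": [0, 0, 0]},
    {"translation": [0, 0, 0], "angular": [0, 0, 0]}
  ]
}}

```text
time_s: 8.73
eef_pos: [559.4, 96.9, 340.4]
orientation: [0.678, -0.649, -0.278, -0.204]
wrist_force: [-7.8, 7.8, -5.6]
opening: 17.0
```

```bash
python3 -c "
from h import *
hs()"
```

```text
t 8.73 phi 0.842 r 229.6 y 63.0 F [-7.8  7.8 -5.6] rad 0.4 tan -8.8 M [1.13 2.8  1.26] op 17.0 q [ 0.87 -0.26 -1.    2.01 -0.31  0.59  0.11] tilt 39.9
```

Request:
{"op": "play_rows", "data": {
  "moves": [
    {"translation": [0.0034, 0.0005, 0.003], "angular": [0, 0, 0]},
    {"translation": [0, 0, 0], "angular": [0, 0, 0]}
  ]
}}

```text
time_s: 8.9
eef_pos: [561.1, 97.2, 341.9]
orientation: [0.678, -0.649, -0.278, -0.203]
wrist_force: [-10.5, 8.9, -4.5]
opening: 16.9
```

```bash
python3 -c "
from h import *
hs()"
```

```text
t 8.9 phi 0.852 r 229.6 y 63.1 F [-10.5   8.9  -4.5] rad 2.8 tan -10.0 M [1.06 2.79 1.28] op 16.9 q [ 0.87 -0.26 -1.01  2.01 -0.3   0.59  0.1 ] tilt 39.9
```

Request:
{"op": "play_rows", "data": {
  "moves": [
    {"translation": [0.0035, 0.0005, 0.003], "angular": [0, 0, 0]},
    {"translation": [0, 0, 0], "angular": [0, 0, 0]}
  ]
}}

```text
time_s: 9.07
eef_pos: [562.9, 97.4, 343.5]
orientation: [0.678, -0.649, -0.278, -0.204]
wrist_force: [-9.2, 6.9, -4.5]
opening: 17.3
```

```bash
python3 -c "
from h import *
hs()"
```

```text
t 9.07 phi 0.862 r 229.6 y 63.0 F [-9.2  6.9 -4.5] rad 2.0 tan -9.2 M [1.04 2.82 1.18] op 17.3 q [ 0.88 -0.26 -1.01  2.   -0.29  0.59  0.1 ] tilt 39.9
```

Request:
{"op": "play_rows", "data": {
  "moves": [
    {"translation": [0.0035, 0.0006, 0.003], "angular": [0, 0, 0]},
    {"translation": [0, 0, 0], "angular": [0, 0, 0]}
  ]
}}

```text
time_s: 9.23
eef_pos: [564.6, 97.6, 345.0]
orientation: [0.678, -0.649, -0.278, -0.204]
wrist_force: [-9.7, 7.4, -3.7]
opening: 17.3
```

```bash
python3 -c "
from h import *
hs()"
```

```text
t 9.23 phi 0.872 r 229.6 y 63.1 F [-9.7  7.4 -3.7] rad 2.8 tan -9.1 M [1.02 2.78 1.17] op 17.3 q [ 0.88 -0.25 -1.02  1.99 -0.29  0.6   0.09] tilt 39.9
```

Request:
{"op": "play_rows", "data": {
  "moves": [
    {"translation": [0.0035, 0.0006, 0.003], "angular": [0, 0, 0]},
    {"translation": [0, 0, 0], "angular": [0, 0, 0]}
  ]
}}

```text
time_s: 9.4
eef_pos: [566.4, 97.9, 346.4]
orientation: [0.678, -0.649, -0.278, -0.204]
wrist_force: [-9.0, 7.5, -4.2]
opening: 17.0
```

```bash
python3 -c "
from h import *
hs()"
```

```text
t 9.4 phi 0.882 r 229.6 y 63.1 F [-9.   7.5 -4.2] rad 1.9 tan -8.9 M [1.   2.78 1.16] op 17.0 q [ 0.89 -0.25 -1.02  1.99 -0.28  0.6   0.09] tilt 39.9
```

Request:
{"op": "play_rows", "data": {
  "moves": [
    {"translation": [0.0035, 0.0006, 0.0029], "angular": [0, 0, 0]},
    {"translation": [0, 0, 0], "angular": [0, 0, 0]}
  ]
}}

```text
time_s: 9.57
eef_pos: [568.1, 98.1, 347.8]
orientation: [0.678, -0.649, -0.278, -0.204]
wrist_force: [-9.9, 6.9, -4.6]
opening: 17.1
```

```bash
python3 -c "
from h import *
hs()"
```

```text
t 9.57 phi 0.892 r 229.6 y 63.1 F [-9.9  6.9 -4.6] rad 2.1 tan -9.9 M [0.94 2.73 1.17] op 17.1 q [ 0.89 -0.24 -1.03  1.98 -0.28  0.6   0.09] tilt 39.9
```

Request:
{"op": "play_rows", "data": {
  "moves": [
    {"translation": [0.0036, 0.0006, 0.0028], "angular": [0, 0, 0]},
    {"translation": [0, 0, 0], "angular": [0, 0, 0]}
  ]
}}

```text
time_s: 9.73
eef_pos: [570.0, 98.3, 349.3]
orientation: [0.678, -0.649, -0.278, -0.204]
wrist_force: [-9.7, 6.1, -3.0]
opening: 16.9
```

```bash
python3 -c "
from h import *
hs()"
```

```text
t 9.73 phi 0.903 r 229.6 y 63.1 F [-9.7  6.1 -3. ] rad 3.2 tan -8.9 M [0.94 2.76 1.09] op 16.9 q [ 0.9  -0.24 -1.04  1.98 -0.27  0.6   0.08] tilt 39.9
```

Request:
{"op": "play_rows", "data": {
  "moves": [
    {"translation": [0.0036, 0.0006, 0.0028], "angular": [0, 0, 0]},
    {"translation": [0, 0, 0], "angular": [0, 0, 0]}
  ]
}}

```text
time_s: 9.9
eef_pos: [571.8, 98.6, 350.8]
orientation: [0.678, -0.649, -0.278, -0.204]
wrist_force: [-9.8, 7.0, -3.0]
opening: 17.2
```

```bash
python3 -c "
from h import *
hs()"
```

```text
t 9.9 phi 0.913 r 229.6 y 63.2 F [-9.8  7.  -3. ] rad 3.1 tan -8.9 M [0.91 2.78 1.06] op 17.2 q [ 0.9  -0.23 -1.04  1.97 -0.26  0.6   0.07] tilt 39.9
```

Request:
{"op": "play_rows", "data": {
  "moves": [
    {"translation": [0.0036, 0.0006, 0.0028], "angular": [0, 0, 0]},
    {"translation": [0, 0, 0], "angular": [0, 0, 0]}
  ]
}}

```text
time_s: 10.07
eef_pos: [573.6, 98.8, 352.2]
orientation: [0.678, -0.649, -0.278, -0.204]
wrist_force: [-9.9, 5.6, -3.0]
opening: 17.1
```

```bash
python3 -c "
from h import *
hs()"
```

```text
t 10.07 phi 0.923 r 229.6 y 63.2 F [-9.9  5.6 -3. ] rad 3.2 tan -9.1 M [0.81 2.75 0.98] op 17.1 q [ 0.91 -0.23 -1.05  1.96 -0.26  0.61  0.07] tilt 39.9
```

Request:
{"op": "play_rows", "data": {
  "moves": [
    {"translation": [0.0037, 0.0006, 0.0028], "angular": [0, 0, 0]},
    {"translation": [0, 0, 0], "angular": [0, 0, 0]}
  ]
}}

```text
time_s: 10.23
eef_pos: [575.5, 99.1, 353.6]
orientation: [0.678, -0.649, -0.278, -0.204]
wrist_force: [-10.5, 6.4, -2.2]
opening: 17.2
```

```bash
python3 -c "
from h import *
hs()"
```

```text
t 10.23 phi 0.933 r 229.6 y 63.2 F [-10.5   6.4  -2.2] rad 4.0 tan -9.1 M [0.86 2.79 0.98] op 17.2 q [ 0.91 -0.23 -1.05  1.96 -0.25  0.61  0.06] tilt 39.9
```

Request:
{"op": "play_rows", "data": {
  "moves": [
    {"translation": [0.0037, 0.0006, 0.0027], "angular": [0, 0, 0]},
    {"translation": [0, 0, 0], "angular": [0, 0, 0]}
  ]
}}

```text
time_s: 10.4
eef_pos: [577.3, 99.3, 355.0]
orientation: [0.678, -0.649, -0.278, -0.204]
wrist_force: [-10.5, 6.1, -3.3]
opening: 17.0
```

```bash
python3 -c "
from h import *
hs()"
```

```text
t 10.4 phi 0.943 r 229.6 y 63.3 F [-10.5   6.1  -3.3] rad 3.1 tan -9.8 M [0.78 2.83 1.  ] op 17.0 q [ 0.92 -0.22 -1.06  1.95 -0.24  0.61  0.06] tilt 39.9
```

```bash
python3 -c "
from h import *
c=cam('scene','s6')
cv2.imwrite('pics/s6c.png',cv2.resize(c['frame'][140:230,195:285],None,fx=6.5,fy=6.5,interpolation=cv2.INTER_CUBIC))
c=cam('top','t6')
cv2.imwrite('pics/t6c.png',cv2.resize(c['frame'][130:220,240:340],None,fx=6.5,fy=6.5,interpolation=cv2.INTER_CUBIC))"
```

```text
(no output)
```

View pics/s6c.png

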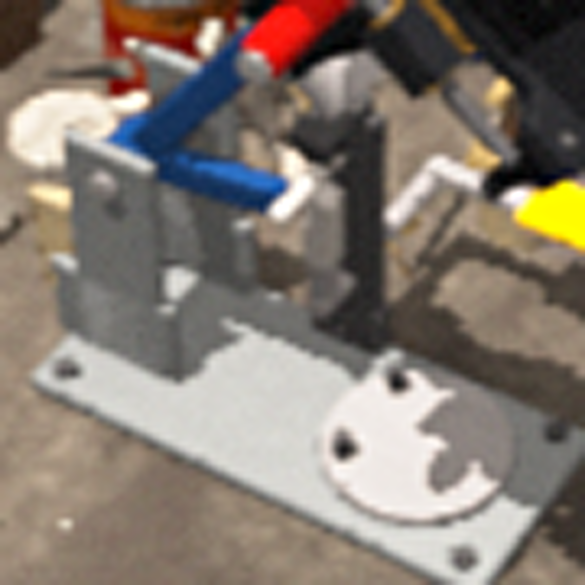

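View pics/t6c.png

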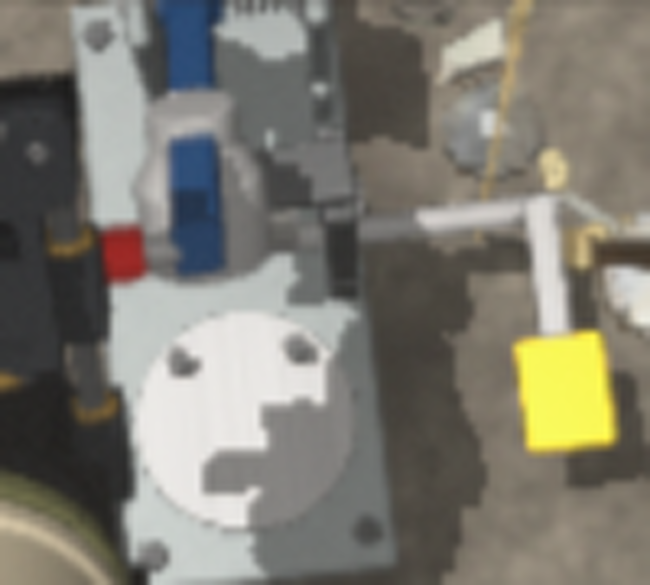

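Request:
{"op": "play_rows", "data": {
  "moves": [
    {"translation": [0.0037, 0.0006, 0.0027], "angular": [0, 0, 0]},
    {"translation": [0, 0, 0], "angular": [0, 0, 0]}
  ]
}}

```text
time_s: 10.67
eef_pos: [579.2, 99.6, 356.3]
orientation: [0.678, -0.649, -0.278, -0.204]
wrist_force: [-11.1, 5.2, -3.1]
opening: 17.1
```

```bash
python3 -c "
from h import *
hs()"
```

```text
t 10.67 phi 0.953 r 229.6 y 63.3 F [-11.1   5.2  -3.1] rad 3.5 tan -10.3 M [0.72 2.77 0.94] op 17.1 q [ 0.93 -0.22 -1.07  1.94 -0.23  0.61  0.05] tilt 39.9
```

Request:
{"op": "play_rows", "data": {
  "moves": [
    {"translation": [0.0037, 0.0006, 0.0027], "angular": [0, 0, 0]},
    {"translation": [0, 0, 0], "angular": [0, 0, 0]}
  ]
}}

```text
time_s: 10.83
eef_pos: [581.0, 99.8, 357.6]
orientation: [0.678, -0.649, -0.277, -0.204]
wrist_force: [-10.4, 4.8, -2.4]
opening: 16.8
```

```bash
python3 -c "
from h import *
hs()"
```

```text
t 10.83 phi 0.963 r 229.6 y 63.3 F [-10.4   4.8  -2.4] rad 3.7 tan -9.4 M [0.75 2.76 0.94] op 16.8 q [ 0.93 -0.21 -1.08  1.94 -0.23  0.61  0.05] tilt 39.9
```

Request:
{"op": "play_rows", "data": {
  "moves": [
    {"translation": [0.0038, 0.0006, 0.0026], "angular": [0, 0, 0]},
    {"translation": [0, 0, 0], "angular": [0, 0, 0]}
  ]
}}

```text
time_s: 11.0
eef_pos: [582.9, 100.1, 359.0]
orientation: [0.678, -0.649, -0.277, -0.204]
wrist_force: [-11.1, 4.7, -2.0]
opening: 17.0
```

```bash
python3 -c "
from h import *
hs()"
```

```text
t 11.0 phi 0.973 r 229.6 y 63.4 F [-11.1   4.7  -2. ] rad 4.2 tan -9.8 M [0.69 2.71 0.9 ] op 17.0 q [ 0.94 -0.21 -1.08  1.93 -0.22  0.61  0.04] tilt 39.9
```

Request:
{"op": "play_rows", "data": {
  "moves": [
    {"translation": [0.0038, 0.0006, 0.0026], "angular": [0, 0, 0]},
    {"translation": [0, 0, 0], "angular": [0, 0, 0]}
  ]
}}

```text
time_s: 11.17
eef_pos: [584.8, 100.3, 360.3]
orientation: [0.678, -0.649, -0.277, -0.204]
wrist_force: [-10.2, 5.4, -2.3]
opening: 17.0
```

```bash
python3 -c "
from h import *
hs()"
```

```text
t 11.17 phi 0.983 r 229.6 y 63.4 F [-10.2   5.4  -2.3] rad 3.4 tan -9.2 M [0.63 2.67 0.86] op 17.0 q [ 0.94 -0.2  -1.09  1.93 -0.21  0.62  0.03] tilt 39.9
```

Request:
{"op": "play_rows", "data": {
  "moves": [
    {"translation": [0.0038, 0.0006, 0.0025], "angular": [0, 0, 0]},
    {"translation": [0, 0, 0], "angular": [0, 0, 0]}
  ]
}}

```text
time_s: 11.33
eef_pos: [586.8, 100.5, 361.5]
orientation: [0.678, -0.649, -0.277, -0.204]
wrist_force: [-10.5, 5.0, -2.4]
opening: 17.3
```

```bash
python3 -c "
from h import *
hs()"
```

```text
t 11.33 phi 0.994 r 229.6 y 63.4 F [-10.5   5.   -2.4] rad 3.4 tan -9.6 M [0.6  2.73 0.83] op 17.3 q [ 0.95 -0.19 -1.1   1.92 -0.2   0.62  0.03] tilt 39.9
```

Request:
{"op": "play_rows", "data": {
  "moves": [
    {"translation": [0.0038, 0.0006, 0.0025], "angular": [0, 0, 0]},
    {"translation": [0, 0, 0], "angular": [0, 0, 0]}
  ]
}}

```text
time_s: 11.5
eef_pos: [588.7, 100.8, 362.8]
orientation: [0.678, -0.649, -0.277, -0.204]
wrist_force: [-11.0, 4.5, -1.9]
opening: 16.8
```

```bash
python3 -c "
from h import *
hs()"
```

```text
t 11.5 phi 1.004 r 229.6 y 63.4 F [-11.    4.5  -1.9] rad 4.0 tan -9.8 M [0.61 2.68 0.82] op 16.8 q [ 0.96 -0.19 -1.11  1.91 -0.19  0.62  0.02] tilt 39.9
```

Request:
{"op": "play_rows", "data": {
  "moves": [
    {"translation": [0.0038, 0.0006, 0.0025], "angular": [0, 0, 0]},
    {"translation": [0, 0, 0], "angular": [0, 0, 0]}
  ]
}}

```text
time_s: 11.67
eef_pos: [590.3, 101.0, 363.7]
orientation: [0.678, -0.65, -0.277, -0.204]
wrist_force: [-15.9, 3.8, 0.0]
opening: 17.2
```

```bash
python3 -c "
from h import *
hs()
c=cam('scene','s7')
cv2.imwrite('pics/s7c.png',cv2.resize(c['frame'][140:230,195:285],None,fx=6.5,fy=6.5,interpolation=cv2.INTER_CUBIC))"
```

```text
t 11.67 phi 1.011 r 229.6 y 63.4 F [-15.9   3.8   0. ] rad 8.1 tan -13.0 M [0.51 3.22 0.87] op 17.2 q [ 0.96 -0.18 -1.12  1.91 -0.18  0.62  0.01] tilt 39.8
```

View pics/s7c.png

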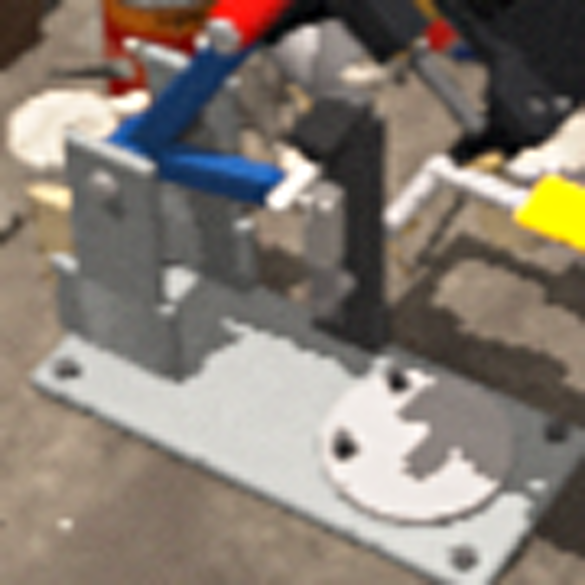

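Request:
{"op": "play_rows", "data": {
  "moves": [
    {"translation": [-0.0085, -0.001, -0.0055], "angular": [0, 0, 0]},
    {"translation": [-0.0084, -0.001, -0.0057], "angular": [0, 0, 0]},
    {"translation": [-0.0083, -0.001, -0.0059], "angular": [0, 0, 0]},
    {"translation": [-0.0081, -0.0009, -0.0061], "angular": [0, 0, 0]},
    {"translation": [-0.008, -0.0009, -0.0062], "angular": [0, 0, 0]},
    {"translation": [0, 0, 0], "angular": [0, 0, 0]}
  ]
}}

```text
time_s: 12.22
eef_pos: [569.2, 98.4, 348.7]
orientation: [0.678, -0.65, -0.277, -0.204]
wrist_force: [-11.0, 4.0, -2.0]
opening: 17.3
```

```bash
python3 -c "
from h import *
hs()"
```

```text
t 12.22 phi 0.898 r 229.5 y 63.2 F [-11.   4.  -2.] rad 4.9 tan -9.5 M [0.52 2.68 0.68] op 17.3 q [ 0.9  -0.24 -1.04  1.98 -0.27  0.6   0.08] tilt 39.8
```

Request:
{"op": "play_rows", "data": {
  "moves": [
    {"translation": [-0.0036, -0.0004, -0.0028], "angular": [0, 0, 0]},
    {"translation": [0, 0, 0], "angular": [0, 0, 0]}
  ]
}}

```text
time_s: 12.38
eef_pos: [567.6, 98.2, 347.4]
orientation: [0.678, -0.65, -0.277, -0.204]
wrist_force: [-9.5, 4.8, -3.3]
opening: 16.9
```

```bash
python3 -c "
from h import *
hs()"
```

```text
t 12.38 phi 0.889 r 229.5 y 63.2 F [-9.5  4.8 -3.3] rad 3.1 tan -9.0 M [0.47 2.68 0.75] op 16.9 q [ 0.89 -0.25 -1.03  1.98 -0.28  0.6   0.08] tilt 39.8
```

Request:
{"op": "play_rows", "data": {
  "moves": [
    {"translation": [-0.0036, -0.0004, -0.0029], "angular": [0, 0, 0]},
    {"translation": [0, 0, 0], "angular": [0, 0, 0]}
  ]
}}

```text
time_s: 12.55
eef_pos: [565.9, 97.9, 346.0]
orientation: [0.678, -0.65, -0.277, -0.204]
wrist_force: [-9.5, 4.5, -3.8]
opening: 17.2
```

```bash
python3 -c "
from h import *
hs()"
```

```text
t 12.55 phi 0.879 r 229.5 y 63.2 F [-9.5  4.5 -3.8] rad 2.8 tan -9.3 M [0.44 2.79 0.75] op 17.2 q [ 0.89 -0.25 -1.03  1.99 -0.28  0.6   0.09] tilt 39.8
```

Request:
{"op": "play_rows", "data": {
  "moves": [
    {"translation": [-0.0035, -0.0004, -0.0029], "angular": [0, 0, 0]},
    {"translation": [0, 0, 0], "angular": [0, 0, 0]}
  ]
}}

```text
time_s: 12.72
eef_pos: [564.1, 97.7, 344.5]
orientation: [0.678, -0.65, -0.277, -0.204]
wrist_force: [-9.2, 3.1, -2.9]
opening: 17.4
```

```bash
python3 -c "
from h import *
hs()"
```

```text
t 12.72 phi 0.869 r 229.5 y 63.2 F [-9.2  3.1 -2.9] rad 3.5 tan -8.6 M [0.45 2.74 0.68] op 17.4 q [ 0.88 -0.25 -1.02  1.99 -0.29  0.6   0.09] tilt 39.8
```

Request:
{"op": "play_rows", "data": {
  "moves": [
    {"translation": [-0.0035, -0.0004, -0.003], "angular": [0, 0, 0]},
    {"translation": [0, 0, 0], "angular": [0, 0, 0]}
  ]
}}

```text
time_s: 12.88
eef_pos: [562.4, 97.5, 343.0]
orientation: [0.678, -0.65, -0.277, -0.204]
wrist_force: [-9.5, 3.3, -3.0]
opening: 16.9
```

```bash
python3 -c "
from h import *
hs()"
```

```text
t 12.88 phi 0.859 r 229.5 y 63.1 F [-9.5  3.3 -3. ] rad 3.6 tan -8.8 M [0.47 2.68 0.69] op 16.9 q [ 0.88 -0.26 -1.01  2.   -0.29  0.59  0.1 ] tilt 39.8
```

Request:
{"op": "play_rows", "data": {
  "moves": [
    {"translation": [-0.0017, -0.0002, -0.0015], "angular": [0, 0, 0]},
    {"translation": [0, 0, 0], "angular": [0, 0, 0]}
  ]
}}

```text
time_s: 13.05
eef_pos: [561.6, 97.4, 342.3]
orientation: [0.678, -0.65, -0.277, -0.204]
wrist_force: [-9.7, 2.7, -2.8]
opening: 16.7
```

```bash
python3 -c "
from h import *
hs()"
```

```text
t 13.05 phi 0.855 r 229.5 y 63.1 F [-9.7  2.7 -2.8] rad 4.0 tan -8.9 M [0.45 2.71 0.69] op 16.7 q [ 0.88 -0.26 -1.01  2.   -0.3   0.59  0.1 ] tilt 39.8
```

Request:
{"op": "play_rows", "data": {
  "moves": [
    {"translation": [-0.0017, -0.0002, -0.0015], "angular": [0, 0, 0]},
    {"translation": [0, 0, 0], "angular": [0, 0, 0]}
  ]
}}

```text
time_s: 13.22
eef_pos: [560.8, 97.3, 341.6]
orientation: [0.678, -0.65, -0.277, -0.204]
wrist_force: [-9.4, 3.3, -3.4]
opening: 17.2
```

```bash
python3 -c "
from h import *
hs()"
```

```text
t 13.22 phi 0.850 r 229.5 y 63.1 F [-9.4  3.3 -3.4] rad 3.4 tan -8.9 M [0.47 2.68 0.75] op 17.2 q [ 0.87 -0.26 -1.01  2.01 -0.3   0.59  0.1 ] tilt 39.8
```

Request:
{"op": "play_rows", "data": {
  "moves": [
    {"translation": [-0.0034, -0.0004, -0.0031], "angular": [0, 0, 0]},
    {"translation": [0, 0, 0], "angular": [0, 0, 0]}
  ]
}}

```text
time_s: 13.38
eef_pos: [559.2, 97.1, 340.2]
orientation: [0.678, -0.65, -0.277, -0.204]
wrist_force: [-7.0, 3.5, -4.9]
opening: 17.1
```

```bash
python3 -c "
from h import *
hs()"
```

```text
t 13.38 phi 0.841 r 229.6 y 63.1 F [-7.   3.5 -4.9] rad 0.7 tan -8.1 M [0.5  2.52 0.66] op 17.1 q [ 0.87 -0.26 -1.    2.01 -0.31  0.59  0.11] tilt 39.9
```

Request:
{"op": "play_rows", "data": {
  "moves": [
    {"translation": [-0.0034, -0.0004, -0.0031], "angular": [0, 0, 0]},
    {"translation": [0, 0, 0], "angular": [0, 0, 0]}
  ]
}}

```text
time_s: 13.55
eef_pos: [558.2, 97.0, 339.5]
orientation: [0.678, -0.649, -0.278, -0.205]
wrist_force: [-0.1, 4.6, -7.0]
opening: 16.9
```

```bash
python3 -c "
from h import *
hs()
c=cam('scene','s8')
cv2.imwrite('pics/s8c.png',cv2.resize(c['frame'][140:230,195:285],None,fx=6.5,fy=6.5,interpolation=cv2.INTER_CUBIC))"
```

```text
t 13.55 phi 0.836 r 229.7 y 63.1 F [-0.1  4.6 -7. ] rad -5.5 tan -4.4 M [0.57 1.45 0.73] op 16.9 q [ 0.87 -0.27 -1.    2.02 -0.31  0.58  0.11] tilt 40.0
```

View pics/s8c.png

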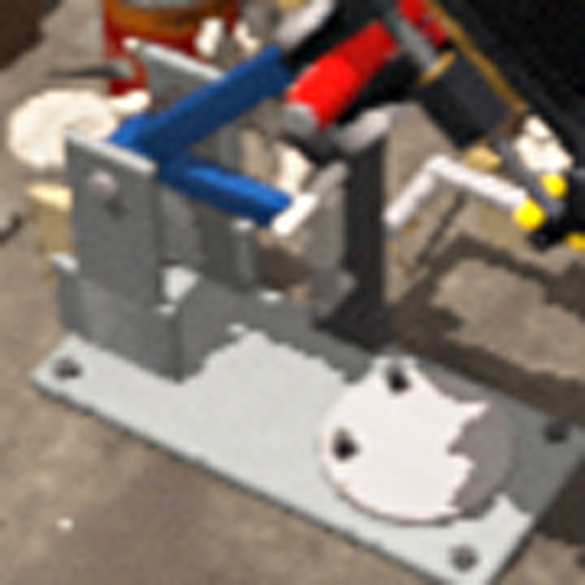

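Request:
{"op": "play_rows", "data": {
  "moves": [
    {"translation": [-0.0015, 0, -0.0017], "angular": [0, 0, 0]},
    {"translation": [0, 0, 0], "angular": [0, 0, 0]}
  ]
}}

```text
time_s: 13.77
eef_pos: [557.9, 96.9, 339.2]
orientation: [0.678, -0.649, -0.278, -0.205]
wrist_force: [2.0, 5.1, -4.8]
opening: 17.2
```

```bash
python3 -c "
from h import *
hs()"
```

```text
t 13.77 phi 0.834 r 229.7 y 63.1 F [ 2.   5.1 -4.8] rad -5.3 tan -1.3 M [0.64 1.02 0.72] op 17.2 q [ 0.86 -0.27 -1.    2.02 -0.31  0.58  0.11] tilt 40.1
```

Request:
{"op": "play_rows", "data": {
  "gripper": 0,
  "moves": [
    {"translation": [0, 0, 0], "angular": [0, 0, 0]},
    {"translation": [0, 0, 0], "angular": [0, 0, 0]},
    {"translation": [0, 0, 0], "angular": [0, 0, 0]},
    {"translation": [0, 0, 0], "angular": [0, 0, 0]},
    {"translation": [0, 0, 0], "angular": [0, 0, 0]},
    {"translation": [0, 0, 0], "angular": [0, 0, 0]},
    {"translation": [0, 0, 0], "angular": [0, 0, 0]},
    {"translation": [0, 0, 0], "angular": [0, 0, 0]}
  ]
}}

```text
time_s: 14.43
eef_pos: [557.1, 96.2, 338.0]
orientation: [0.678, -0.65, -0.277, -0.205]
wrist_force: [1.0, 0.1, 0.2]
opening: 62.4
```

Run:
```python
from h import *
hs()
s,rc=cur(); y=rc.as_matrix()[:,1]
plan(s['eef_pos']-100*y,rc,6)
# tin approach
T=np.array([561.5,273.5,0])
for sg in(1,-1):
    for t in (40,45):
        r=tgt(PSI,np.radians(t),'tin',sg); yy=r.as_matrix()[:,1]
        g=T+[0,0,37]
        print(sg,t); plan(g-51*yy-80*yy,r)
```

```text
t 14.43 phi 0.828 r 229.4 y 62.4 F [1.  0.1 0.2] rad -0.6 tan 0.8 M [-0.09  0.67 -0.04] op 62.4 q [ 0.86 -0.27 -1.    2.02 -0.31  0.58  0.11] tilt 39.9
t 14.4333 q [ 0.86 -0.27 -1.    2.02 -0.31  0.58  0.11] pos [557.1  96.2 338. ] F [1.  0.1 0.2] op 62.4
d [-63.7  -7.2  76.7] rot [0. 0. 0.] n 6 tr [-0.0212, -0.0024, 0.0256] an [0.0, 0.0, 0.0]
1 40
t 14.4333 q [ 0.86 -0.27 -1.    2.02 -0.31  0.58  0.11] pos [557.1  96.2 338. ] F [1.  0.1 0.2] op 62.4
d [ -79.3  167.6 -200.7] rot [-57.6  -6.7  69.3] n 19 tr [-0.0083, 0.0176, -0.0211] an [-0.00841, -0.00098, 0.01013]
1 45
t 14.4333 q [ 0.86 -0.27 -1.    2.02 -0.31  0.58  0.11] pos [557.1  96.2 338. ] F [1.  0.1 0.2] op 62.4
d [ -87.7  166.6 -208.4] rot [-60.1 -10.9  66.7] n 19 tr [-0.0092, 0.0175, -0.0219] an [-0.00878, -0.0016, 0.00975]
-1 40
t 14.4333 q [ 0.86 -0.27 -1.    2.02 -0.31  0.58  0.11] pos [557.1  96.2 338. ] F [1.  0.1 0.2] op 62.4
d [ -79.3  167.6 -200.7] rot [ 57.3   6.5 -68.7] n 18 tr [-0.0088, 0.0186, -0.0223] an [0.00884, 0.001, -0.0106]
-1 45
t 14.4333 q [ 0.86 -0.27 -1.    2.02 -0.31  0.58  0.11] pos [557.1  96.2 338. ] F [1.  0.1 0.2] op 62.4
d [ -87.7  166.6 -208.4] rot [ 60.7   2.9 -66.2] n 18 tr [-0.0097, 0.0185, -0.0232] an [0.00936, 0.00045, -0.01021]
```

Request:
{"op": "play_rows", "data": {
  "moves": [
    {"translation": [-0.0212, -0.0024, 0.0256], "angular": [0, 0, 0]},
    {"translation": [-0.0212, -0.0024, 0.0256], "angular": [0, 0, 0]},
    {"translation": [-0.0212, -0.0024, 0.0256], "angular": [0, 0, 0]},
    {"translation": [-0.0212, -0.0024, 0.0256], "angular": [0, 0, 0]},
    {"translation": [-0.0212, -0.0024, 0.0256], "angular": [0, 0, 0]},
    {"translation": [-0.0212, -0.0024, 0.0256], "angular": [0, 0, 0]}
  ]
}}

```text
time_s: 14.93
eef_pos: [492.8, 89.1, 415.5]
orientation: [0.678, -0.65, -0.277, -0.205]
wrist_force: [0.4, 1.0, -0.7]
opening: 86.8
```

Run:
```python
from h import *
import pickle
T=np.array([561.5,273.5,0])
r=tgt(PSI,np.radians(42),'tin',-1); yy=r.as_matrix()[:,1]
plan(T+[0,0,37]-131*yy,r)
ct=pickle.load(open('top0.pkl','rb')); W=cloud(ct); w=W[185:210,133:160]; w=w[w[...,2]>30]
print('can',w.min(0).round(),w.max(0).round(),w.mean(0).round())
w=W[245:268,150:228]; f=ct['frame'][245:268,150:228].astype(int); w=w[(f[...,2]>170)&(f[...,0]<90)]; print('brush',w.min(0).round(),w.max(0).round())
c=cam('scene','s9')
```

```text
t 14.9333 q [ 0.67 -0.48 -0.71  2.01 -0.44  0.82  0.21] pos [492.8  89.1 415.5] F [ 0.4  1.  -0.7] op 86.8
d [ -18.4  174.4 -281.1] rot [ 58.7   5.1 -67.7] n 18 tr [-0.002, 0.0194, -0.0312] an [0.00905, 0.00078, -0.01045]
can [565. 368.  30.] [620. 420. 118.] [591. 390.  45.]
brush [417. 177.   3.] [457. 301.  16.]
```

View pics/s9.png

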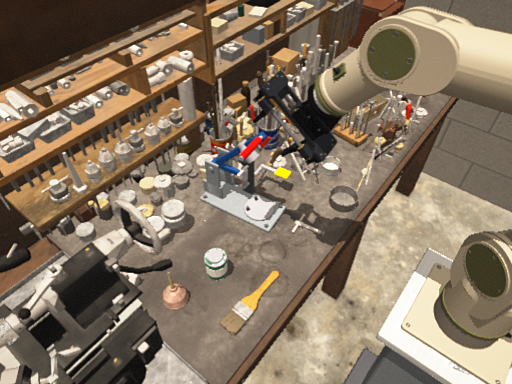

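Request:
{"op": "play_rows", "data": {
  "moves": [
    {"translation": [-0.002, 0.0194, -0.0312], "angular": [0.00905, 0.0008, -0.01045]},
    {"translation": [-0.002, 0.0194, -0.0312], "angular": [0.00905, 0.0008, -0.01045]},
    {"translation": [-0.002, 0.0194, -0.0312], "angular": [0.00905, 0.0008, -0.01045]},
    {"translation": [-0.002, 0.0194, -0.0312], "angular": [0.00905, 0.0008, -0.01045]},
    {"translation": [-0.002, 0.0194, -0.0312], "angular": [0.00905, 0.0008, -0.01045]},
    {"translation": [-0.002, 0.0194, -0.0312], "angular": [0.00905, 0.0008, -0.01045]},
    {"translation": [-0.002, 0.0194, -0.0312], "angular": [0.00905, 0.0008, -0.01045]},
    {"translation": [-0.002, 0.0194, -0.0312], "angular": [0.00905, 0.0008, -0.01045]},
    {"translation": [-0.002, 0.0194, -0.0312], "angular": [0.00905, 0.0008, -0.01045]},
    {"translation": [-0.002, 0.0194, -0.0312], "angular": [0.00905, 0.0008, -0.01045]}
  ]
}}

```text
time_s: 15.82
eef_pos: [483.4, 186.7, 257.8]
orientation: [0.735, -0.494, 0.03, -0.462]
wrist_force: [0.6, 0.9, 0.4]
opening: 87.0
```

Run:
```python
from h import *
T=np.array([561.5,273.5,0])
r=tgt(PSI,np.radians(42),'tin',-1); yy=r.as_matrix()[:,1]
plan(T+[0,0,37]-131*yy,r)
```

```text
t 15.8167 q [ 0.85 -0.49 -1.2   2.22 -0.55  0.45 -0.81] pos [483.4 186.7 257.8] F [0.6 0.9 0.4] op 87.0
d [  -9.    76.7 -123.5] rot [ 25.8   2.2 -30. ] n 8 tr [-0.0022, 0.0192, -0.0309] an [0.00897, 0.00076, -0.0104]
```

Request:
{"op": "play_rows", "data": {
  "moves": [
    {"translation": [0, 0.0192, -0.0309], "angular": [0.009, 0.0008, -0.0104]},
    {"translation": [0, 0.0192, -0.0309], "angular": [0.009, 0.0008, -0.0104]},
    {"translation": [0, 0.0192, -0.0309], "angular": [0.009, 0.0008, -0.0104]},
    {"translation": [0, 0.0192, -0.0309], "angular": [0.009, 0.0008, -0.0104]}
  ]
}}

```text
time_s: 16.15
eef_pos: [480.7, 221.7, 200.4]
orientation: [0.72, -0.404, 0.153, -0.543]
wrist_force: [-32.5, 39.5, -23.3]
opening: 87.1
```

Run:
```python
from h import *
T=np.array([561.5,273.5,0])
r=tgt(PSI,np.radians(42),'tin',-1); yy=r.as_matrix()[:,1]
plan(T+[0,0,37]-131*yy,r)
plan(T+[0,0,37]-111*yy,r)
```

```text
t 16.15 q [ 1.01 -0.5  -1.47  2.25 -0.62  0.31 -1.19] pos [480.7 221.7 200.4] F [-32.5  39.5 -23.3] op 87.1
d [ -6.2  41.8 -66.1] rot [ 12.7   1.1 -14.9] n 4 tr [-0.0031, 0.0209, -0.033] an [0.00885, 0.00078, -0.01035]
t 16.15 q [ 1.01 -0.5  -1.47  2.25 -0.62  0.31 -1.19] pos [480.7 221.7 200.4] F [-32.5  39.5 -23.3] op 87.1
d [  7.1  43.3 -80.9] rot [ 12.7   1.1 -14.9] n 4 tr [0.0035, 0.0217, -0.0405] an [0.00885, 0.00078, -0.01035]
```

Run:
```python
from h import *
c=cam('scene','s10'); c=cam('top','t10'); s=state(); print(s['wrist_force'],s['q'],s['qvel'].round(2),s['tau'].round(1))
```

```text
[0.52657773 0.96759808 0.04728109] [ 1.01489506 -0.49920915 -1.46728337  2.25070182 -0.6207626   0.30668971
 -1.18988358] [-0.03  0.01 -0.02 -0.02  0.03  0.04  0.13] [  0.7  15.   16.5 -31.7  -0.6  -4.2  -2.1]
```

View pics/s10.png

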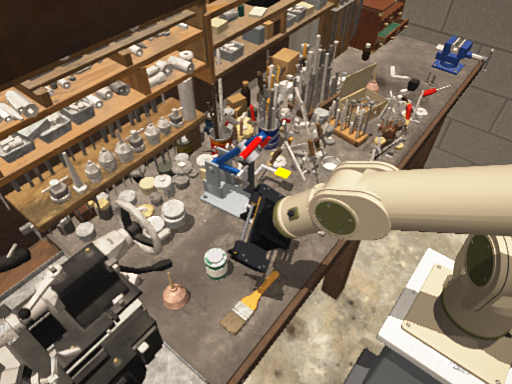

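View pics/t10.png

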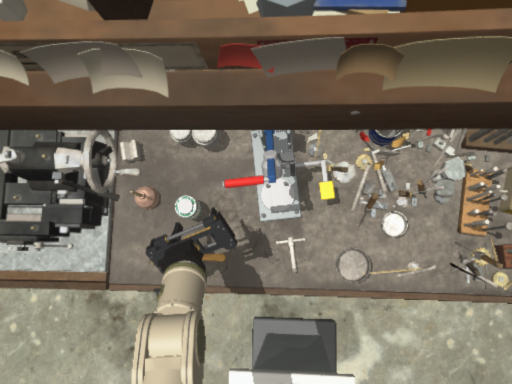

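```bash
cat > kin.py <<'E'
import numpy as np
from scipy.spatial.transform import Rotation as R
from scipy.optimize import least_squares
D=[([1.18641568,0.33288461,-0.06471217,1.46093586,0.02160755,1.34991157,-0.08849716],[221.11,-584.27,291.45],[0.58207113,-0.58153273,0.40231197,-0.40144483]),
([.77,.17,-.42,1.65,.07,1.33,-.17],[481.4,-247.1,300.4],[-.685,.685,-.175,.175]),
([.58,-.42,-.81,2.41,-.55,.36,.27],[444.4,88.3,216.3],[.678,-.648,-.283,-.201]),
([.88,-.21,-1.14,2.37,-.36,.18,.13],[483.4,88.7,171.2],[.677,-.65,-.278,-.204]),
([.77,-.33,-.92,2.17,-.41,.5,.18],[517.2,91.9,288.6],[.678,-.65,-.276,-.203]),
([.96,-.18,-1.12,1.91,-.18,.62,.01],[590.3,101,363.7],[.678,-.65,-.277,-.204]),
([.67,-.48,-.71,2.01,-.44,.82,.21],[492.8,89.1,415.5],[.678,-.65,-.277,-.205]),
([.85,-.49,-1.2,2.22,-.55,.45,-.81],[483.4,186.7,257.8],[.735,-.494,.03,-.462]),
([1.01489506,-0.49920915,-1.46728337,2.25070182,-0.6207626,0.30668971,-1.18988358],[480.7,221.7,200.4],[.72,-.404,.153,-.543])]
Rz=lambda a:R.from_euler('z',a).as_matrix(); Ry=lambda a:R.from_euler('y',a).as_matrix()
def fk(p,q,sg):
    # p: h, a1, L1, a2, L2, a3, L3, + base yaw
    s=sg
    T=Rz(s[0]*q[0]); o=np.array([0,0,p[0]])
    o=o+T@[p[1],0,0]
    T=T@Ry(q[1]); o=o+T@[p[2],0,p[3]]
    T=T@Rz(s[1]*q[2])
    o=o+T@[p[4],0,0]
    T=T@Ry(q[3]); o=o+T@[p[5],0,p[6]]
    T=T@Rz(s[2]*q[4])
    T=T@Ry(q[5]); o=o+T@[p[7],0,p[8]]
    T=T@Rz(s[3]*q[6])
    return o,T
if __name__=='__main__':
    import itertools
    best=[]
    for sg in itertools.product([1,-1],repeat=3):
        sg=(-1,)+sg
        def f(p):
            out=[]
            for q,x,w in D:
                o,T=fk(p,q,sg); out+=list((o-x))
                m=R.from_quat([w[1],w[2],w[3],w[0]]).as_matrix()
                out+=list(100*(T[:,2]-m[:,1]))
            return np.array(out)
        r=least_squares(f,[300,0,400,0,0,400,0,0,250],loss='soft_l1')
        best.append((r.cost,sg,r.x.round(1)))
    for b in sorted(best,key=lambda b:b[0])[:3]: print(b)
    c,sg,p=sorted(best,key=lambda b:b[0])[0]
    for q,x,w in D:
        o,T=fk(p,q,sg); m=R.from_quat([w[1],w[2],w[3],w[0]]).as_matrix()
        print((o-x).round(1),(T.T@m).round(2).tolist())
E
python3 kin.py
```

```text
(np.float64(153.88111172170446), (-1, -1, -1, 1), array([226.5,   0.6,  44.6, 473.3, -48. ,  -3.9, 494. ,  -7.5, 280. ]))
(np.float64(153.88111172170446), (-1, -1, -1, -1), array([226.5,   0.6,  44.6, 473.3, -48. ,  -3.9, 494. ,  -7.5, 280. ]))
(np.float64(705.2350570603426), (-1, -1, 1, 1), array([163.3,  37.8, -26.5, 394.7,   0.7, -35.3, 451.2, -57.9, 188.1]))
[46.2  1.1 -1.7] [[-0.98, 0.0, -0.18], [-0.18, 0.0, 0.98], [0.0, 1.0, -0.0]]
[26.3 13.2  1.7] [[-0.95, 0.01, -0.33], [-0.33, 0.0, 0.95], [0.01, 1.0, 0.0]]
[ 2.6  7.8 -0.9] [[-0.85, 0.01, 0.52], [0.52, -0.0, 0.85], [0.01, 1.0, -0.0]]
[ 0.3 -2.8 -0. ] [[-0.97, -0.0, 0.25], [0.25, -0.01, 0.97], [0.0, 1.0, 0.01]]
[1.2 4.7 0.5] [[-0.93, 0.0, 0.36], [0.36, -0.0, 0.93], [0.0, 1.0, -0.0]]
[-1.2 -0.   0.6] [[-1.0, -0.0, 0.02], [0.02, -0.01, 1.0], [-0.0, 1.0, 0.01]]
[ 0.8 19.5 -0.7] [[-0.92, 0.0, 0.4], [0.4, -0.0, 0.92], [0.0, 1.0, 0.0]]
[-8.  -0.1 -1.1] [[0.06, -0.0, -1.0], [-1.0, -0.0, -0.06], [-0.0, 1.0, -0.0]]
[ -9.4 -13.3   5.1] [[0.72, -0.0, -0.69], [-0.69, 0.0, -0.72], [0.0, 1.0, -0.0]]
```

```bash
cat > kin2.py <<'E'
from kin import *
sg=(-1,-1,-1,-1)
def fk2(p,q):
    T=Rz(-q[0]); o=np.array([p[13],p[14],0])+np.array([0,0,p[0]])+T@[p[1],p[2],0]
    T=T@Ry(q[1])@Rz(-q[2]); o=o+T@[p[3],p[4],p[5]]
    T=T@Ry(q[3])@Rz(-q[4]); o=o+T@[p[6],p[7],p[8]]
    T=T@Ry(q[5]); o=o+T@[p[9],p[10],p[11]]
    # tool frame: x=-cos.. ; derive
    Tz=T@Rz(p[12]*q[6])
    return o,Tz
def tool(Tz): # columns x,y,z: y=Tz z ; x=-Tz x ; 
    x=-Tz[:,0]; y=Tz[:,2]; return np.stack([x,y,np.cross(x,y)],1)
def fit():
    def f(p):
        out=[]
        for q,x,w in D:
            o,T=fk2(p,q); m=R.from_quat([w[1],w[2],w[3],w[0]]).as_matrix()
            out+=list(o-x)+list(100*(tool(T)-m).ravel())
        return np.r_[out,(p[:12]-np.array([226,0,0,0,0,473,0,0,494,0,0,280]))*.02,p[13:15]*.02]
    best=None
    for s in(1,-1):
        r=least_squares(f,[226,0,0,0,0,473,0,0,494,0,0,280,s,0,0],loss='soft_l1')
        if best is None or r.cost<best.cost: best=r
    return best.x
if __name__=='__main__':
    p=fit(); print(p.round(2)); np.save('kp.npy',p)
    for q,x,w in D:
        o,T=fk2(p,q); m=R.from_quat([w[1],w[2],w[3],w[0]]).as_matrix(); print((o-x).round(1),abs(tool(T)-m).max().round(2))
E
python3 kin2.py
```

```text
[ 2.5805e+02  6.1900e+00 -8.5500e+00 -8.9600e+00 -2.7280e+01  4.5248e+02
  4.7200e+00 -6.7000e-01  4.9174e+02 -3.6700e+00 -6.7000e-01  2.8375e+02
 -1.0000e+00 -9.1300e+00  2.8000e-01]
[-0.2 -0.  -0.2] 0.0
[ 0.1 -0.4  0.7] 0.01
[ 0.7 -0.6  0.9] 0.01
[-0.4  0.4 -0. ] 0.01
[-0.2 -1.1  0.2] 0.0
[ 0.7  1.1 -1.9] 0.01
[-0.2  4.8 -0.1] 0.01
[-1.9  0.6 -2.3] 0.0
[ 0.7 -5.6  0.9] 0.0
```

```bash
cat > ik.py <<'E'
from kin2 import *
from h import tgt,PSI,F,L,A,S2W
p=np.load('kp.npy')
lo=np.array([-2.6,-.5,-1.47,.16,-1.27,.06,-2.6]);hi=np.array([2.6,2.12,1.34,2.42,4.41,2.06,2.6])
def ik(x,r,q0,w=0.0):
    M=r.as_matrix()
    def f(q):
        o,T=fk2(p,q); return np.r_[o-x,300*R.from_matrix(tool(T)@M.T).as_rotvec(),w*(q-q0)]
    s=least_squares(f,np.clip(q0,lo+.01,hi-.01),bounds=(lo+.03,hi-.03))
    return s.x,np.abs(f(s.x)[:6]).max()
E
python3 - <<'E'
from ik import *
T=np.array([561.5,273.5,0])
for az in (6.6,16,26):
 for t in(25,30,35,40):
  for sg in(1,-1):
    r=tgt(np.radians(az),np.radians(t),'tin',sg); yy=r.as_matrix()[:,1]
    for back in(51,120):
      x=T+[0,0,37]-back*yy
      res=[]
      for q3 in(-.8,0,.8):
        q0=np.array([-np.radians(26)-q3,0,q3,2.1,0,.4,1.5*sg])
        q,e=ik(x,r,q0,1); res.append((round(e,1),q.round(2).tolist()))
      print(az,t,sg,back,min(res))
E
```

```text
6.6 25 1 51 (np.float64(0.0), [-1.21, 0.44, 0.71, 2.02, -0.2, 0.4, 1.24])
6.6 25 1 120 (np.float64(0.0), [-1.4, 0.28, 0.86, 2.04, -0.03, 0.52, 1.1])
6.6 25 -1 51 (np.float64(0.0), [-1.24, 0.45, 0.73, 2.02, -0.24, 0.4, -1.86])
6.6 25 -1 120 (np.float64(0.0), [-1.43, 0.3, 0.9, 2.04, -0.06, 0.52, -2.0])
6.6 30 1 51 (np.float64(0.0), [-1.31, 0.45, 0.78, 2.08, -0.18, 0.27, 1.19])
6.6 30 1 120 (np.float64(0.0), [-1.58, 0.3, 1.01, 2.12, 0.01, 0.4, 1.03])
6.6 30 -1 51 (np.float64(0.0), [-1.33, 0.46, 0.8, 2.08, -0.24, 0.27, -1.89])
6.6 30 -1 120 (np.float64(0.0), [-1.61, 0.32, 1.05, 2.12, -0.05, 0.4, -2.05])
6.6 35 1 51 (np.float64(0.0), [-1.41, 0.48, 0.86, 2.14, -0.21, 0.15, 1.17])
6.6 35 1 120 (np.float64(0.0), [-1.76, 0.37, 1.19, 2.19, -0.08, 0.27, 1.06])
6.6 35 -1 51 (np.float64(0.0), [-1.42, 0.49, 0.87, 2.14, -0.27, 0.15, -1.9])
6.6 35 -1 120 (np.float64(0.0), [-1.78, 0.39, 1.21, 2.19, -0.15, 0.27, -2.01])
6.6 40 1 51 (np.float64(0.0), [-0.64, 0.32, -0.06, 2.19, 1.52, 0.38, -0.4])
6.6 40 1 120 (np.float64(0.0), [-1.87, 0.45, 1.27, 2.26, -0.2, 0.15, 1.11])
6.6 40 -1 51 (np.float64(1.4), [
[... 1849 characters left out ...]
, 0.22, -1.32])
26 30 -1 120 (np.float64(0.0), [-1.16, 0.16, 0.68, 2.16, -0.22, 0.34, -1.44])
26 35 1 51 (np.float64(0.1), [-0.85, 0.32, 0.36, 2.17, -0.75, 0.09, 2.2])
26 35 1 120 (np.float64(0.0), [-1.13, 0.13, 0.63, 2.24, -0.17, 0.19, 1.66])
26 35 -1 51 (np.float64(0.1), [-0.85, 0.32, 0.36, 2.17, -0.75, 0.09, -0.93])
26 35 -1 120 (np.float64(0.0), [-1.16, 0.13, 0.66, 2.24, -0.2, 0.2, -1.45])
26 40 1 51 (np.float64(0.0), [0.46, 0.55, -1.12, 2.21, 1.8, 0.46, -0.02])
26 40 1 120 (np.float64(0.1), [-0.34, 0.1, -0.21, 2.3, 1.04, 0.09, 0.47])
26 40 -1 51 (np.float64(15.8), [-0.94, 0.32, 0.46, 2.19, -1.24, 0.09, -0.45])
26 40 -1 120 (np.float64(0.1), [-1.43, 0.16, 0.96, 2.31, -1.16, 0.09, -0.52])
```

```bash
cat > sim.py <<'E'
from ik import *
def jac(q):
    o,T=fk2(p,q); J=np.zeros((6,7)); M=tool(T)
    for i in range(7):
        d=np.array(q,float); d[i]+=1e-5; o2,T2=fk2(p,d)
        J[:3,i]=(o2-o)/1e-5; J[3:,i]=R.from_matrix(tool(T2)@M.T).as_rotvec()/1e-5*300
    return o,M,J
def step(q,x,M,lam=5.,iters=6):
    q=np.array(q,float)
    for _ in range(iters):
        o,C,J=jac(q); e=np.r_[x-o,300*R.from_matrix(M@C.T).as_rotvec()]
        act=np.ones(7,bool)
        for _ in range(4):
            Ja=J*act; dq=Ja.T@np.linalg.solve(Ja@Ja.T+lam**2*np.eye(6),e)
            n=q+dq; bad=act&((n<lo)|(n>hi))
            if not bad.any(): break
            act&=~bad
        q=np.clip(q+dq*act,lo,hi)
    return q,np.abs(e).max()
def run(q,x1,r1,n):
    o,T=fk2(p,q); M0=tool(T); rv=R.from_matrix(r1.as_matrix()@M0.T).as_rotvec(); em=0
    for k in range(1,n+1):
        x=o+(np.array(x1)-o)*k/n; M=R.from_rotvec(rv*k/n).as_matrix()@M0
        q,e=step(q,x,M); em=max(em,e)
    return q,em
E
python3 - <<'E'
from sim import *
q=np.array(D[1][0]); r=tgt(PSI,np.radians(40),'h',1); y=r.as_matrix()[:,1]; g=S2W(-80,62,130)
q,e=run(q,[444.4,88.3,216.3],r,14); print(q.round(2),e,'vs .58 -.42 -.81 2.41 -.55 .36 .27')
q,e=run(q,[483.4,88,168],r,6); print(q.round(2),e,'vs .9 -.21 -1.15 2.37 -.36 .17 .12')
q,e=run(D[6][0],[483.4,186.7,257.8],R.from_quat([-.494,.03,-.462,.735]),10); print(q.round(2),e,'vs .85 -.49 -1.2 2.22 -.55 .45 -.81')
E
```

```text
[ 0.45 -0.38 -0.71  2.41 -0.35  0.35  0.09] 1.0850064546440263e-09 vs .58 -.42 -.81 2.41 -.55 .36 .27
[ 0.8  -0.17 -1.07  2.38 -0.11  0.16 -0.1 ] 1.9606813962917672e-07 vs .9 -.21 -1.15 2.37 -.36 .17 .12
[ 0.86 -0.49 -1.2   2.22 -0.57  0.45 -0.8 ] 7.0559671845607945e-12 vs .85 -.49 -1.2 2.22 -.55 .45 -.81
```

```bash
cat > try1.py <<'E'
from sim import *
from h import state
q0=np.array([1.01489506,-0.49920915,-1.46728337,2.25070182,-0.6207626,0.30668971,-1.18988358])
T=np.array([561.5,273.5,0])
def tail(q,az,t,sg,verbose=True,n1=20):
    out=[]
    r=tgt(np.radians(az),np.radians(t),'tin',sg); y=r.as_matrix()[:,1]; g=T+[0,0,37]
    for nm,x,n in(('pre',g-131*y,n1),('grasp',g-51*y,8),('lift',g-51*y+[0,0,70],6)):
        q,e=run(q,x,r,n); out.append((nm,e,q))
    r=tgt(PSI,np.radians(t),'tin',sg); y=r.as_matrix()[:,1]; g=S2W(0,0,57)-51*y
    for nm,x,n in(('front',g-100*F+[0,0,25],14),('over',g+[0,0,12],8),('place',g,3),('back',g-90*y,8)):
        q,e=run(q,x,r,n); out.append((nm,e,q))
    return out
if __name__=='__main__':
    for t in(30,35,40):
      for az in(6.6,20,):
        for sg in(1,-1):
          o=tail(q0,az,t,sg,n1=30); print(t,az,sg)
          for nm,e,q in o: print('   ',nm,round(e,2),q.round(2), 'm',np.minimum(q-lo,hi-q).min().round(2))
E
python3 try1.py
```

```text
30 6.6 1
    pre 85.9 [ 1.02 -0.5  -1.47  2.2  -0.68  0.5   1.65] m 0.0
    grasp 95.83 [ 1.01 -0.5  -1.47  2.25 -0.68  0.46  1.65] m 0.0
    lift 62.86 [ 1.06 -0.5  -1.47  2.17 -0.68  0.5   1.66] m 0.0
    front 0.0 [ 1.32  0.03 -1.46  2.32  0.11  0.3   1.46] m 0.01
    over 0.0 [ 0.73  0.33 -0.95  2.12  0.77  0.39  0.9 ] m 0.3
    place 0.0 [ 0.69  0.34 -0.9   2.12  0.83  0.37  0.85] m 0.3
    back 0.0 [ 1.22  0.1  -1.39  2.16  0.26  0.45  1.33] m 0.08
30 6.6 -1
    pre 41.57 [ 1.02 -0.5  -1.47  2.2  -0.68  0.5  -1.48] m 0.0
    grasp 95.81 [ 1.01 -0.5  -1.47  2.25 -0.68  0.46 -1.48] m 0.0
    lift 60.58 [ 1.08 -0.5  -1.47  2.17 -0.74  0.51 -1.4 ] m 0.0
    front 0.0 [ 1.32  0.03 -1.46  2.32  0.11  0.3  -1.68] m 0.01
    over 0.0 [ 0.73  0.33 -0.95  2.12  0.78  0.39 -2.23] m 0.3
    place 0.0 [ 0.69  0.34 -0.9   2.12  0.83  0.37 -2.28] m 0.3
    back 0.0 [ 1.22  0.1  -1.39  2.16  0.26  0.45 -1.8 ] m 0.08
30 20 1
    pre 74.78 [ 1.03 -0.45 -1.47  2.26 -0.94  0.43  1.99] m 0.0
    grasp 85.52 [ 1.06 -0.33 -1.47  2.29 -0.87  0.38  2.16] m 0.0
    lift 0.0 [ 0.41  0.35 -1.1   2.04  0.8
[... 3730 characters left out ...]
9  0.02 -1.43  2.41  0.64  0.07  0.92] m 0.01
    over 0.0 [ 0.58  0.25 -0.76  2.25  1.57  0.16  0.07] m 0.1
    place 0.0 [ 0.6   0.29 -0.78  2.25  1.74  0.19 -0.08] m 0.13
    back 0.0 [ 1.17 -0.09 -1.27  2.33 -0.49  0.16  2.01] m 0.09
40 20 -1
    pre 39.85 [ 0.96 -0.5  -1.47  2.3  -0.79  0.32 -1.23] m 0.0
    grasp 98.39 [ 0.96 -0.5  -1.47  2.3  -0.79  0.32 -1.22] m 0.0
    lift 56.49 [ 1.04 -0.5  -1.47  2.23 -0.9   0.39 -1.08] m 0.0
    front 9.26 [ 1.41 -0.18 -1.47  2.41 -1.26  0.2  -0.38] m 0.0
    over 55.78 [ 1.4  -0.03 -1.47  2.3  -0.55  0.2  -1.  ] m 0.0
    place 9.98 [ 0.12  0.21 -0.26  2.24  1.03  0.06 -2.57] m 0.0
    back 0.0 [ 0.95 -0.06 -1.06  2.33 -0.31  0.15 -1.29] m 0.09
```

```bash
cat > search.py <<'E'
from try1 import *
import sys
from multiprocessing import Pool
def ok(x,r):
    y=r.as_matrix()[:,1]; w=x-284*y
    if w[2]>560 and w[0]>480: return False
    if w[2]>640: return False
    return True
def job(seed):
    rng=np.random.default_rng(seed)
    t=rng.choice([32,36,40]); az=rng.choice([7,15,25]); sg=rng.choice([1,-1])
    q=q0; vias=[]; 
    for k in range(rng.integers(1,3)):
        yv=rng.uniform(-200,350); xv=rng.uniform(400,470) if yv<190 else rng.uniform(400,620)
        zv=rng.uniform(200,380); vt=rng.choice([0,15,30]); 
        sgn=sg
        r=tgt(np.radians(az if rng.random()<.5 else 7),np.radians(vt),'tin',sgn)
        x=np.array([xv,yv,zv])
        if not ok(x,r): return None
        o,_=fk2(p,q); n=int(np.ceil(max(np.linalg.norm(x-o)/25,np.degrees((r*R.from_matrix(tool(fk2(p,q)[1])).inv()).magnitude())/5,1)))
        q,e=run(q,x,r,n)
        if e>1: return None
        vias.append((x.round().tolist(),int(vt),q.round(2).tolist(),n))
    o=tail(q,az,t,sg,n1=20)
    if max(e for _,e,_ in o)>1: return None
    m=min(np.minimum(q-lo,hi-q).min() for _,_,q in o)
    return (m,seed,int(t),int(az),int(sg),vias,[(a,c.round(2).tolist()) for a,b,c in o])
if __name__=='__main__':
    with Pool() as P: res=[r for r in P.imap_unordered(job,range(600),4) if r]
    res.sort(key=lambda r:-r[0])
    print(len(res))
    for r in res[:4]:
        print(r[:5]); [print('  v',v) for v in r[5]]; [print('   ',*b) for b in r[6]]
E
time OMP_NUM_THREADS=1 python3 search.py
```

```text
229
(np.float64(0.0691150049623297), 207, 32, 7, 1)
  v ([527.0, 286.0, 346.0], 15, [0.42, 0.3, -1.25, 1.6, 0.46, 1.25, 0.8], 33)
    pre [0.28, 0.24, -1.06, 2.13, 0.98, 0.63, 0.23]
    grasp [0.13, 0.46, -0.89, 2.08, 1.3, 0.63, 0.02]
    lift [0.25, 0.33, -1.02, 2.04, 1.03, 0.67, 0.26]
    front [1.1, -0.02, -1.22, 2.35, -0.04, 0.24, 1.59]
    over [0.66, 0.29, -0.86, 2.14, 0.78, 0.32, 0.88]
    place [0.61, 0.31, -0.81, 2.15, 0.84, 0.3, 0.82]
    back [1.2, 0.04, -1.34, 2.19, 0.13, 0.38, 1.45]
(np.float64(0.06490847043558556), 538, 32, 15, 1)
  v ([401.0, 266.0, 242.0], 15, [0.25, -0.07, -0.96, 2.01, 0.1, 0.96, 0.93], 33)
  v ([414.0, 181.0, 309.0], 30, [0.24, -0.41, -0.69, 2.15, -0.11, 0.82, 1.27], 5)
    pre [0.28, 0.18, -0.97, 2.16, 0.83, 0.48, 0.51]
    grasp [0.1, 0.4, -0.78, 2.1, 1.22, 0.47, 0.21]
    lift [0.24, 0.28, -0.94, 2.06, 0.9, 0.53, 0.51]
    front [0.9, -0.02, -1.03, 2.36, -0.04, 0.24, 1.58]
    over [0.57, 0.27, -0.76, 2.15, 0.69, 0.3, 0.95]
    place [0.52, 0.29, -0.71, 2.15, 0.75, 0.27, 0.89]
    back [0.99, 0.02, -1.13, 2.2, 0.06, 0.38, 1.5]
(np.float64(0.06450
[... 322 characters left out ...]

    over [0.56, 0.27, -0.75, 2.15, 0.68, 0.29, 0.96]
    place [0.51, 0.28, -0.7, 2.15, 0.74, 0.27, 0.9]
    back [0.97, 0.01, -1.11, 2.2, 0.06, 0.38, 1.5]
(np.float64(0.06418050055358693), 121, 32, 15, 1)
  v ([528.0, 253.0, 307.0], 30, [0.48, -0.01, -1.06, 1.9, 0.22, 0.76, 1.13], 34)
    pre [0.26, 0.18, -0.96, 2.16, 0.82, 0.48, 0.52]
    grasp [0.08, 0.4, -0.77, 2.1, 1.22, 0.46, 0.21]
    lift [0.23, 0.28, -0.92, 2.06, 0.89, 0.53, 0.51]
    front [0.87, -0.02, -0.99, 2.36, -0.04, 0.24, 1.58]
    over [0.55, 0.26, -0.74, 2.15, 0.67, 0.29, 0.96]
    place [0.5, 0.28, -0.69, 2.15, 0.73, 0.27, 0.9]
    back [0.96, 0.01, -1.09, 2.2, 0.06, 0.38, 1.5]
real	5m33.336s
user	20m15.343s
sys	0m0.493s
```

```bash
cat > simrows.py <<'E'
from sim import *
from h import state,cur
def simrows(q,d,v,n,x0=None,M0=None,verbose=True):
    # d total mm, v total deg rotvec ; small per-row composition
    o,T=fk2(p,q); M=tool(T) if M0 is None else M0; x=o.copy()
    mx=0;mm=9
    for k in range(n):
        x=x+np.array(d)/n; M=R.from_rotvec(np.radians(np.array(v)/n)).as_matrix()@M
        q2,e=step(q,x,M); mx=max(mx,np.abs((q2-q)/np.array([2.22,2.22,2.79,2.79,3.14,3.14,3.14])*12).max()); q=q2; mm=min(mm,np.minimum(q-lo,hi-q).min())
    w=x-284*M[:,1]
    if verbose: print('end q',q.round(2),'x',x.round(1),'wrist',w.round(0),'err',round(e,2),'speed frac',round(mx,2),'margin',round(mm,3))
    return q
E
python3 - <<'E'
from simrows import *
s,rc=cur(); q=s['q']
r=tgt(np.radians(15),np.radians(30),'tin',1)
v=np.degrees((r*rc.inv()).as_rotvec()); d=np.array([528,253,307])-s['eef_pos']
print(d.round(1),v.round(1),np.linalg.norm(v))
for n in(34,):
    qq=simrows(q,d,v,n)
    # other way
    u=v/np.linalg.norm(v); qq2=simrows(q,d,-u*(360-np.linalg.norm(v)),40)
# intermediate trace
o,T=fk2(p,q);M=tool(T)
for k in range(1,35):
    q,e=step(q,s['eef_pos']+d*k/34,R.from_rotvec(np.radians(v)*k/34).as_matrix()@rc.as_matrix())
    if k%5==0 or k==34:
        yy=(R.from_rotvec(np.radians(v)*k/34).as_matrix()@rc.as_matrix())
        print(k,q.round(2),round(e,2),'ydir',yy[:,1].round(2),'x',yy[:,0].round(2))
E
```

```text
[ 47.3  32.9 106.6] [-95.7 -15.7 136.2] 167.15434278615984
end q [ 0.47 -0.01 -1.04  1.9   0.2   0.76  1.15] x [528.8 249.  307.9] wrist [392. 212. 554.] err 0.0 speed frac 0.31 margin 0.012
end q [ 1.58 -0.5  -1.26  2.17 -1.24  1.14 -2.55] x [528.8 249.  307.9] wrist [392. 212. 554.] err 281.79 speed frac 0.51 margin 0.0
5 [ 0.95 -0.39 -1.43  2.23 -0.42  0.29 -0.9 ] 0.0 ydir [ 0.65  0.13 -0.75] x [ 0.62 -0.65  0.43]
10 [ 0.86 -0.28 -1.34  2.19 -0.21  0.32 -0.61] 0.0 ydir [ 0.63  0.17 -0.76] x [ 0.77 -0.28  0.58]
15 [ 0.72 -0.18 -1.22  2.15 -0.07  0.39 -0.28] 0.0 ydir [ 0.6   0.19 -0.78] x [0.77 0.15 0.63]
20 [ 0.6  -0.13 -1.11  2.09 -0.    0.48  0.12] 0.0 ydir [ 0.56  0.2  -0.8 ] x [0.62 0.54 0.57]
25 [ 0.54 -0.08 -1.06  2.02  0.06  0.58  0.5 ] 0.0 ydir [ 0.52  0.19 -0.83] x [0.35 0.84 0.42]
30 [ 0.51 -0.04 -1.05  1.95  0.14  0.68  0.86] 0.0 ydir [ 0.5   0.16 -0.85] x [0.02 0.98 0.2 ]
34 [ 0.49 -0.01 -1.07  1.9   0.22  0.76  1.13] 0.0 ydir [ 0.48  0.13 -0.87] x [-0.26  0.97 -0.  ]
```

Request:
{"op": "play_rows", "data": {
  "moves": [
    {"translation": [0.0028, 0.0019, 0.0063], "angular": [-0.0078, -0.0013, 0.0111]},
    {"translation": [0.0028, 0.0019, 0.0063], "angular": [-0.0078, -0.0013, 0.0111]},
    {"translation": [0.0028, 0.0019, 0.0063], "angular": [-0.0078, -0.0013, 0.0111]},
    {"translation": [0.0028, 0.0019, 0.0063], "angular": [-0.0078, -0.0013, 0.0111]},
    {"translation": [0.0028, 0.0019, 0.0063], "angular": [-0.0078, -0.0013, 0.0111]},
    {"translation": [0.0028, 0.0019, 0.0063], "angular": [-0.0078, -0.0013, 0.0111]},
    {"translation": [0.0028, 0.0019, 0.0063], "angular": [-0.0078, -0.0013, 0.0111]},
    {"translation": [0.0028, 0.0019, 0.0063], "angular": [-0.0078, -0.0013, 0.0111]},
    {"translation": [0.0028, 0.0019, 0.0063], "angular": [-0.0078, -0.0013, 0.0111]},
    {"translation": [0.0028, 0.0019, 0.0063], "angular": [-0.0078, -0.0013, 0.0111]},
    {"translation": [0.0028, 0.0019, 0.0063], "angular": [-0.0078, -0.0013, 0.0111]},
    {"translation": [0.0028, 0.0019, 0.0063], "angular": [-0.0078, -0.0013, 0.0111]},
    {"translation": [0.0028, 0.0019, 0.0063], "angular": [-0.0078, -0.0013, 0.0111]},
    {"translation": [0.0028, 0.0019, 0.0063], "angular": [-0.0078, -0.0013, 0.0111]},
    {"translation": [0.0028, 0.0019, 0.0063], "angular": [-0.0078, -0.0013, 0.0111]},
    {"translation": [0.0028, 0.0019, 0.0063], "angular": [-0.0078, -0.0013, 0.0111]},
    {"translation": [0.0028, 0.0019, 0.0063], "angular": [-0.0078, -0.0013, 0.0111]}
  ]
}}

```text
time_s: 17.67
eef_pos: [503.7, 239.1, 254.1]
orientation: [0.685, -0.625, -0.362, -0.094]
wrist_force: [-0.2, 0.9, 0.8]
opening: 86.7
```

Run:
```python
from simrows import *
from h import plan
plan([528,253,307],tgt(np.radians(15),np.radians(30),'tin',1),17)
```

```text
t 17.6667 q [ 0.67 -0.15 -1.17  2.12 -0.02  0.43 -0.12] pos [503.7 239.1 254.1] F [-0.2  0.9  0.8] op 86.7
d [24.3 13.9 52.9] rot [-47.5  -7.9  67.5] n 17 tr [0.0029, 0.0016, 0.0062] an [-0.00775, -0.00129, 0.01103]
```

Request:
{"op": "play_rows", "data": {
  "moves": [
    {"translation": [0.0029, 0.0016, 0.0062], "angular": [-0.0078, -0.0013, 0.011]},
    {"translation": [0.0029, 0.0016, 0.0062], "angular": [-0.0078, -0.0013, 0.011]},
    {"translation": [0.0029, 0.0016, 0.0062], "angular": [-0.0078, -0.0013, 0.011]},
    {"translation": [0.0029, 0.0016, 0.0062], "angular": [-0.0078, -0.0013, 0.011]},
    {"translation": [0.0029, 0.0016, 0.0062], "angular": [-0.0078, -0.0013, 0.011]},
    {"translation": [0.0029, 0.0016, 0.0062], "angular": [-0.0078, -0.0013, 0.011]},
    {"translation": [0.0029, 0.0016, 0.0062], "angular": [-0.0078, -0.0013, 0.011]},
    {"translation": [0.0029, 0.0016, 0.0062], "angular": [-0.0078, -0.0013, 0.011]},
    {"translation": [0.0029, 0.0016, 0.0062], "angular": [-0.0078, -0.0013, 0.011]},
    {"translation": [0.0029, 0.0016, 0.0062], "angular": [-0.0078, -0.0013, 0.011]},
    {"translation": [0.0029, 0.0016, 0.0062], "angular": [-0.0078, -0.0013, 0.011]},
    {"translation": [0.0029, 0.0016, 0.0062], "angular": [-0.0078, -0.0013, 0.011]},
    {"translation": [0.0029, 0.0016, 0.0062], "angular": [-0.0078, -0.0013, 0.011]},
    {"translation": [0.0029, 0.0016, 0.0062], "angular": [-0.0078, -0.0013, 0.011]},
    {"translation": [0.0029, 0.0016, 0.0062], "angular": [-0.0078, -0.0013, 0.011]},
    {"translation": [0.0029, 0.0016, 0.0062], "angular": [-0.0078, -0.0013, 0.011]},
    {"translation": [0.0029, 0.0016, 0.0062], "angular": [-0.0078, -0.0013, 0.011]}
  ]
}}

```text
time_s: 19.08
eef_pos: [528.4, 252.7, 306.9]
orientation: [-0.303, 0.529, 0.687, -0.396]
wrist_force: [0.3, -0.2, 0.1]
opening: 87.3
```

Run:
```python
from simrows import *
from h import plan
T=np.array([561.5,273.5,0])
s,rc=cur(); print(s['q'].round(2))
for t in(32,36,40):
  for az in(7,15):
    print(t,az)
    r=tgt(np.radians(az),np.radians(t),'tin',1); y=r.as_matrix()[:,1]; g=T+[0,0,37]; q=s['q']
    x0=s['eef_pos']; r0=rc
    rp=tgt(PSI,np.radians(t),'tin',1); yp=rp.as_matrix()[:,1]; gp=S2W(0,0,57)-51*yp
    for x,rr,n in((g-131*y,r,10),(g-51*y,r,8),(g-51*y+[0,0,70],r,6),(gp-90*F+[0,0,25],rp,14),(gp-30*F+[0,0,20],rp,6),(gp,rp,4),(gp-90*yp,rp,8)):
        q=simrows(q,np.array(x)-x0,np.degrees((rr*r0.inv()).as_rotvec()),n); x0=np.array(x);r0=rr
```

```text
[ 0.48  0.   -1.06  1.89  0.24  0.76  1.11]
32 7
end q [ 0.18  0.22 -0.95  2.13  0.94  0.6   0.25] x [494.1 267.  147.4] wrist [345. 249. 388.] err 0.0 speed frac 0.37 margin 0.292
end q [ 0.06  0.43 -0.81  2.08  1.26  0.59  0.03] x [536.2 272.2  79.6] wrist [387. 254. 320.] err 0.0 speed frac 0.18 margin 0.296
end q [ 0.17  0.31 -0.92  2.04  0.99  0.64  0.28] x [536.2 272.2 149.6] wrist [387. 254. 390.] err 0.0 speed frac 0.18 margin 0.346
end q [ 0.91  0.03 -1.05  2.33  0.15  0.24  1.41] x [487.3  27.1 124.6] wrist [338.  10. 365.] err 0.0 speed frac 0.61 margin 0.09
end q [ 0.66  0.2  -0.85  2.21  0.59  0.29  1.03] x [546.9  34.  119.6] wrist [397.  17. 360.] err 0.0 speed frac 0.48 margin 0.11
end q [ 0.51  0.29 -0.71  2.15  0.77  0.27  0.88] x [576.7  37.4  99.6] wrist [427.  20. 340.] err 0.0 speed frac 0.22 margin 0.214
end q [ 0.98  0.02 -1.12  2.2   0.09  0.38  1.47] x [529.3  31.9 175.9] wrist [380.  15. 417.] err 0.0 speed frac 0.5 margin 0.225
32 15
end q [ 0.26  0.19 -0.95  2.15  0.83  0.48  0.51] x [496.  257.5 147.4] wrist [351. 219. 388.] err 0.0 speed frac 0.33 margi
[... 3806 characters left out ...]
293.] err 0.0 speed frac 0.27 margin 0.149
end q [ 0.21  0.25 -0.91  2.16  1.31  0.44  0.09] x [531.4 267.  145.4] wrist [355. 220. 363.] err 0.0 speed frac 0.28 margin 0.23
end q [ 1.12  0.04 -1.28  2.42  1.21  0.06  0.36] x [481.6  26.4 120.4] wrist [300.   5. 338.] err 3.3 speed frac 3.07 margin 0.001
end q [ 0.93  0.28 -1.14  2.29  1.5   0.25  0.18] x [544.5  34.2 114.1] wrist [365.  15. 333.] err 0.0 speed frac 0.53 margin 0.021
end q [ 0.85  0.42 -1.09  2.23  1.67  0.34  0.08] x [574.3  37.6  94.1] wrist [394.  18. 313.] err 0.0 speed frac 0.2 margin 0.143
end q [ 1.2  -0.04 -1.32  2.31 -0.14  0.15  1.68] x [516.8  31.  163. ] wrist [337.  12. 382.] err 0.0 speed frac 3.18 margin 0.041
```

Run:
```python
from h import *
T=np.array([561.5,273.5,40])
r=tgt(np.radians(15),np.radians(32),'tin',1); y=r.as_matrix()[:,1]
plan(T-131*y,r,10); print('next', (80*y/8/500).round(4))
```

```text
t 19.0833 q [ 0.48  0.   -1.06  1.89  0.24  0.76  1.11] pos [528.4 252.7 306.9] F [ 0.3 -0.2  0.1] op 87.3
d [ -34.     2.9 -155.8] rot [ 0.6 -1.7  0.1] n 10 tr [-0.0068, 0.0006, -0.0312] an [0.00016, -0.00046, 3e-05]
next [ 0.0102  0.0027 -0.017 ]
```

Request:
{"op": "play_rows", "data": {
  "moves": [
    {"translation": [-0.0068, 0.0006, -0.0312], "angular": [0.00016, -0.00046, 0]},
    {"translation": [-0.0068, 0.0006, -0.0312], "angular": [0.00016, -0.00046, 0]},
    {"translation": [-0.0068, 0.0006, -0.0312], "angular": [0.00016, -0.00046, 0]},
    {"translation": [-0.0068, 0.0006, -0.0312], "angular": [0.00016, -0.00046, 0]},
    {"translation": [-0.0068, 0.0006, -0.0312], "angular": [0.00016, -0.00046, 0]},
    {"translation": [-0.0068, 0.0006, -0.0312], "angular": [0.00016, -0.00046, 0]},
    {"translation": [-0.0068, 0.0006, -0.0312], "angular": [0.00016, -0.00046, 0]},
    {"translation": [-0.0068, 0.0006, -0.0312], "angular": [0.00016, -0.00046, 0]},
    {"translation": [-0.0068, 0.0006, -0.0312], "angular": [0.00016, -0.00046, 0]},
    {"translation": [-0.0068, 0.0006, -0.0312], "angular": [0.00016, -0.00046, 0]},
    {"translation": [0, 0, 0], "angular": [0, 0, 0]}
  ]
}}

```text
time_s: 20.0
eef_pos: [492.6, 255.0, 147.8]
orientation: [-0.298, 0.533, 0.692, -0.385]
wrist_force: [-0.2, -0.5, -0.5]
opening: 87.2
```

Run:
```python
from h import *
T=np.array([561.5,273.5,40])
r=tgt(np.radians(15),np.radians(32),'tin',1); y=r.as_matrix()[:,1]
plan(T-51*y,r,8)
c=cam('scene','s11'); cv2.imwrite('pics/s11c.png',cv2.resize(c['frame'][150:310,150:350],None,fx=3.7,fy=3.7,interpolation=cv2.INTER_CUBIC))
```

```text
t 20.0 q [ 0.27  0.18 -0.97  2.16  0.83  0.49  0.51] pos [492.6 255.  147.8] F [-0.2 -0.5 -0.5] op 87.2
d [ 42.8  11.5 -64.5] rot [-0.1 -0.3  0.3] n 8 tr [0.0107, 0.0029, -0.0161] an [-3e-05, -9e-05, 0.0001]
```

View pics/s11c.png

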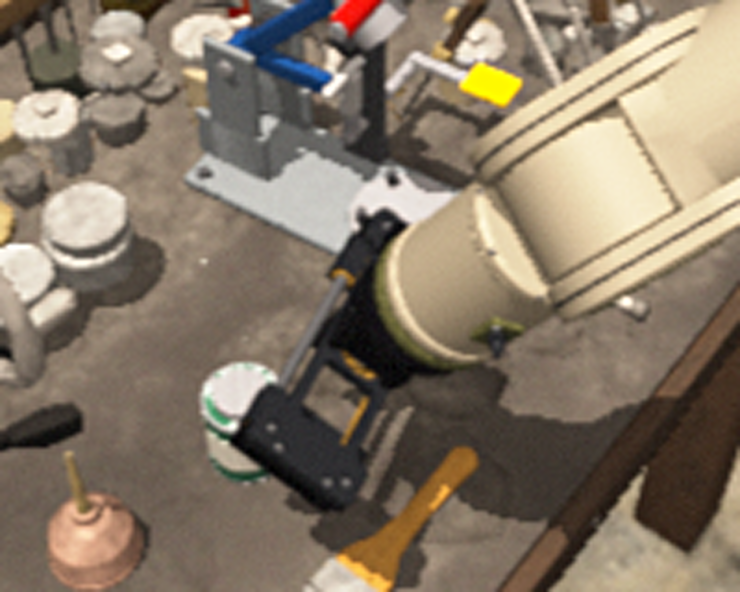

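Request:
{"op": "play_rows", "data": {
  "moves": [
    {"translation": [0.0107, 0.0029, -0.0161], "angular": [0, 0, 0]},
    {"translation": [0.0107, 0.0029, -0.0161], "angular": [0, 0, 0]},
    {"translation": [0.0107, 0.0029, -0.0161], "angular": [0, 0, 0]},
    {"translation": [0.0107, 0.0029, -0.0161], "angular": [0, 0, 0]},
    {"translation": [0.0107, 0.0029, -0.0161], "angular": [0, 0, 0]},
    {"translation": [0.0107, 0.0029, -0.0161], "angular": [0, 0, 0]},
    {"translation": [0.0107, 0.0029, -0.0161], "angular": [0, 0, 0]},
    {"translation": [0.0107, 0.0029, -0.0161], "angular": [0, 0, 0]},
    {"translation": [0, 0, 0], "angular": [0, 0, 0]}
  ]
}}

```text
time_s: 20.8
eef_pos: [538.5, 266.7, 86.4]
orientation: [-0.298, 0.535, 0.692, -0.382]
wrist_force: [-1.1, -0.8, -0.1]
opening: 87.0
```

Run:
```python
from h import *
T=np.array([561.5,273.5,40])
r=tgt(np.radians(15),np.radians(32),'tin',1); y=r.as_matrix()[:,1]
plan(T-51*y,r,1)
c=cam('scene','s12'); cv2.imwrite('pics/s12c.png',cv2.resize(c['frame'][200:310,150:290],None,fx=5,fy=5,interpolation=cv2.INTER_CUBIC))
c=cam('top','t12'); cv2.imwrite('pics/t12c.png',cv2.resize(c['frame'][150:270,120:270],None,fx=5,fy=5,interpolation=cv2.INTER_CUBIC))
```

```text
t 20.8 q [ 0.09  0.4  -0.79  2.09  1.19  0.48  0.23] pos [538.5 266.7  86.4] F [-1.1 -0.8 -0.1] op 87.0
d [-3.1 -0.2 -3.2] rot [-0.2 -0.   0.5] n 1 tr [-0.0062, -0.0004, -0.0064] an [-0.00061, -0.00011, 0.00146]
```

View pics/s12c.png

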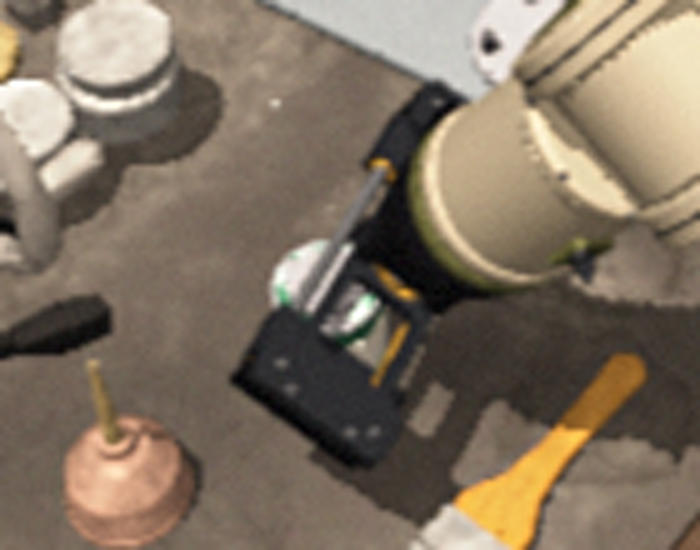

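View pics/t12c.png

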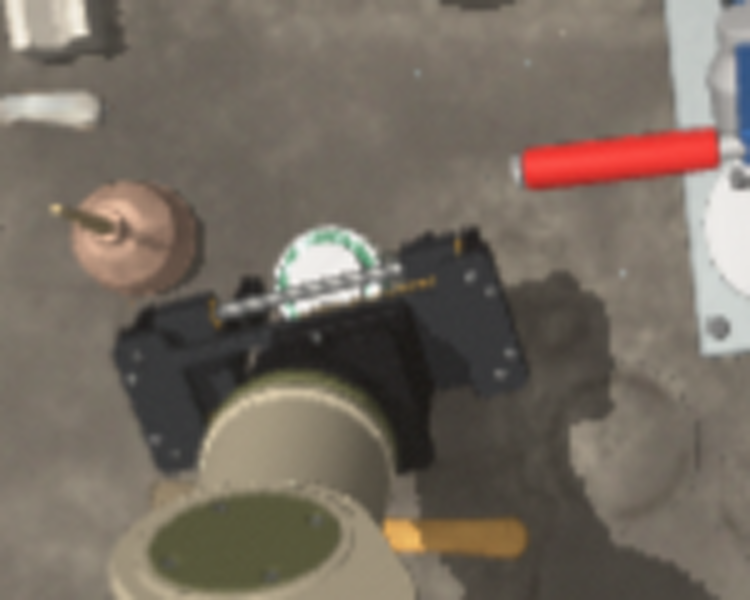

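Request:
{"op": "play_rows", "data": {
  "gripper": 1,
  "moves": [
    {"translation": [-0.005, 0, -0.004], "angular": [0, 0, 0]},
    {"translation": [0, 0, 0], "angular": [0, 0, 0]},
    {"translation": [0, 0, 0], "angular": [0, 0, 0]},
    {"translation": [0, 0, 0], "angular": [0, 0, 0]},
    {"translation": [0, 0, 0], "angular": [0, 0, 0]},
    {"translation": [0, 0, 0], "angular": [0, 0, 0]},
    {"translation": [0, 0, 0], "angular": [0, 0, 0]},
    {"translation": [0, 0, 0], "angular": [0, 0, 0]},
    {"translation": [0, 0, 0], "angular": [0, 0, 0]},
    {"translation": [0, 0, 0], "angular": [0, 0, 0]}
  ]
}}

```text
time_s: 21.73
eef_pos: [534.9, 266.4, 84.6]
orientation: [-0.298, 0.535, 0.692, -0.382]
wrist_force: [-3.0, -1.0, 5.4]
opening: 55.1
```

Run:
```python
from h import *
T=np.array([561.5,273.5,40])
r=tgt(np.radians(15),np.radians(32),'tin',1); y=r.as_matrix()[:,1]
plan(T-51*y,r,1)
s,rc=cur(); print('grasp pt',s['eef_pos']+51*rc.as_matrix()[:,1],s['torque'])
```

```text
t 21.7333 q [ 0.09  0.39 -0.79  2.1   1.2   0.48  0.21] pos [534.9 266.4  84.6] F [-3.  -1.   5.4] op 55.1
d [ 0.4  0.1 -1.3] rot [-0.2 -0.   0.6] n 1 tr [0.0009, 0.0001, -0.0026] an [-0.00068, -7e-05, 0.00161]
grasp pt [561.10654999 273.34969055  41.33829406] [-0.35054577  0.5029895  -0.14456685]
```

Request:
{"op": "play_rows", "data": {
  "moves": [
    {"translation": [0, 0, 0.012], "angular": [0, 0, 0]},
    {"translation": [0, 0, 0.024], "angular": [0, 0, 0]},
    {"translation": [0, 0, 0.03], "angular": [0, 0, 0]},
    {"translation": [0, 0, 0.03], "angular": [0, 0, 0]},
    {"translation": [0, 0, 0.03], "angular": [0, 0, 0]},
    {"translation": [0, 0, 0.014], "angular": [0, 0, 0]},
    {"translation": [0, 0, 0], "angular": [0, 0, 0]}
  ]
}}

```text
time_s: 22.32
eef_pos: [535.2, 266.6, 155.5]
orientation: [-0.298, 0.535, 0.692, -0.381]
wrist_force: [-0.2, -0.7, -4.4]
opening: 55.5
```

Run:
```python
from simrows import *
from h import *
c=cam('scene','s13'); cv2.imwrite('pics/s13c.png',cv2.resize(c['frame'][180:310,150:300],None,fx=4.6,fy=4.6,interpolation=cv2.INTER_CUBIC))
s,rc=cur(); print(s['wrist_force'],s['opening'],s['q'].round(2)); q=s['q']
rp=tgt(PSI,np.radians(32),'tin',1); yp=rp.as_matrix()[:,1]; gp=S2W(0,0,61.5)-51*yp
for b,z,n in((90,40,14),(80,40,14)):
    x=gp-b*F+[0,0,z]; plan(x,rp,n)
    simrows(q,x-s['eef_pos'],np.degrees((rp*rc.inv()).as_rotvec()),n)
```

```text
[ 0.12522986  0.02987453 -3.6423117 ] 54.91870279144878 [ 0.24  0.28 -0.94  2.06  0.89  0.54  0.5 ]
t 22.3667 q [ 0.24  0.28 -0.94  2.06  0.89  0.54  0.5 ] pos [534.9 266.2 154.4] F [ 0.1  0.  -3.6] op 54.9
d [ -49.1 -241.1   -9.6] rot [-0.3 -0.  -7.8] n 14 tr [-0.007, -0.0344, -0.0014] an [-5e-05, -0.0, -0.00155]
end q [ 0.84 -0.05 -0.97  2.32 -0.1   0.29  1.63] x [486.2  28.8 144.9] wrist [337.  11. 386.] err 0.0 speed frac 0.49 margin 0.102
t 22.3667 q [ 0.24  0.28 -0.94  2.06  0.89  0.54  0.5 ] pos [534.9 266.2 154.4] F [ 0.1  0.  -3.6] op 54.9
d [ -39.2 -240.    -9.6] rot [-0.3 -0.  -7.8] n 14 tr [-0.0056, -0.0343, -0.0014] an [-5e-05, -0.0, -0.00155]
end q [ 0.89 -0.01 -1.03  2.3   0.01  0.29  1.53] x [496.1  29.9 144.9] wrist [347.  13. 386.] err 0.0 speed frac 0.45 margin 0.124
```

View pics/s13c.png

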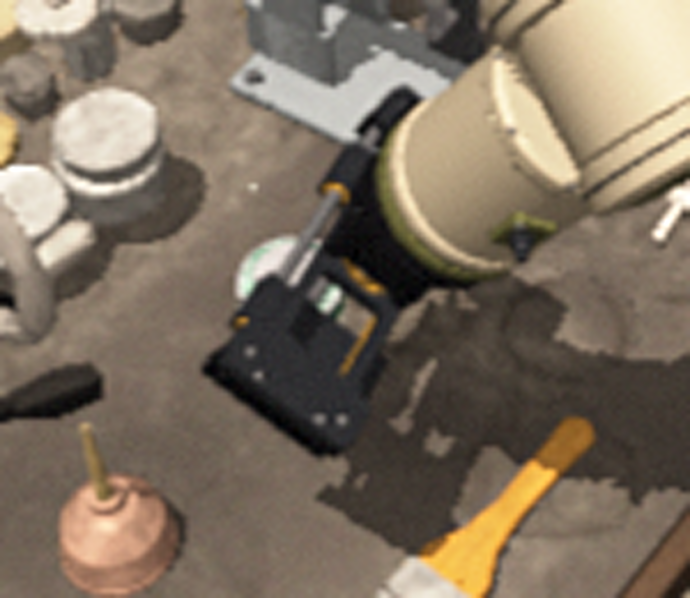

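Request:
{"op": "play_rows", "data": {
  "moves": [
    {"translation": [-0.0056, -0.0343, -0.0014], "angular": [0, 0, -0.00155]},
    {"translation": [-0.0056, -0.0343, -0.0014], "angular": [0, 0, -0.00155]},
    {"translation": [-0.0056, -0.0343, -0.0014], "angular": [0, 0, -0.00155]},
    {"translation": [-0.0056, -0.0343, -0.0014], "angular": [0, 0, -0.00155]},
    {"translation": [-0.0056, -0.0343, -0.0014], "angular": [0, 0, -0.00155]},
    {"translation": [-0.0056, -0.0343, -0.0014], "angular": [0, 0, -0.00155]},
    {"translation": [-0.0056, -0.0343, -0.0014], "angular": [0, 0, -0.00155]},
    {"translation": [-0.0056, -0.0343, -0.0014], "angular": [0, 0, -0.00155]},
    {"translation": [-0.0056, -0.0343, -0.0014], "angular": [0, 0, -0.00155]},
    {"translation": [-0.0056, -0.0343, -0.0014], "angular": [0, 0, -0.00155]},
    {"translation": [-0.0056, -0.0343, -0.0014], "angular": [0, 0, -0.00155]},
    {"translation": [-0.0056, -0.0343, -0.0014], "angular": [0, 0, -0.00155]},
    {"translation": [-0.0056, -0.0343, -0.0014], "angular": [0, 0, -0.00155]},
    {"translation": [-0.0056, -0.0343, -0.0014], "angular": [0, 0, -0.00155]},
    {"translation": [0, 0, 0], "angular": [0, 0, 0]},
    {"translation": [0, 0, 0], "angular": [0, 0, 0]}
  ]
}}

```text
time_s: 23.7
eef_pos: [494.8, 25.5, 143.6]
orientation: [-0.325, 0.581, 0.653, -0.361]
wrist_force: [-0.0, -0.0, -3.6]
opening: 55.3
```

Run:
```python
from simrows import *
from h import *
from ov import *
s,rc=cur(); g=s['eef_pos']+51*rc.as_matrix()[:,1]; print('g',g, s['wrist_force'])
t=np.linspace(0,2*np.pi,60); M={}
# expected tin: centre at g, foot at g.z-41.3
zf=g[2]-41.3
for z,r in((0,28.5),(70,28.5),(76.5,20)): M['c%g'%z]=np.stack([g[0]+r*np.cos(t),g[1]+r*np.sin(t),0*t+zf+z],1)
for n,b in(('scene',(200,140,330,260)),('top',(200,150,340,270))):
    c=cam(n,n[0]+'14'); draw(c,M,b,5.2,f'pics/{n[0]}14o.png'); cv2.imwrite(f'pics/{n[0]}14c.png',cv2.resize(c['frame'][b[1]:b[3],b[0]:b[2]],None,fx=5.2,fy=5.2,interpolation=cv2.INTER_CUBIC))
```

```text
g [521.53631183  28.773313   100.28190685] [-3.1628654e-02 -2.0444746e-03 -3.6494332e+00]
```

View pics/s14o.png

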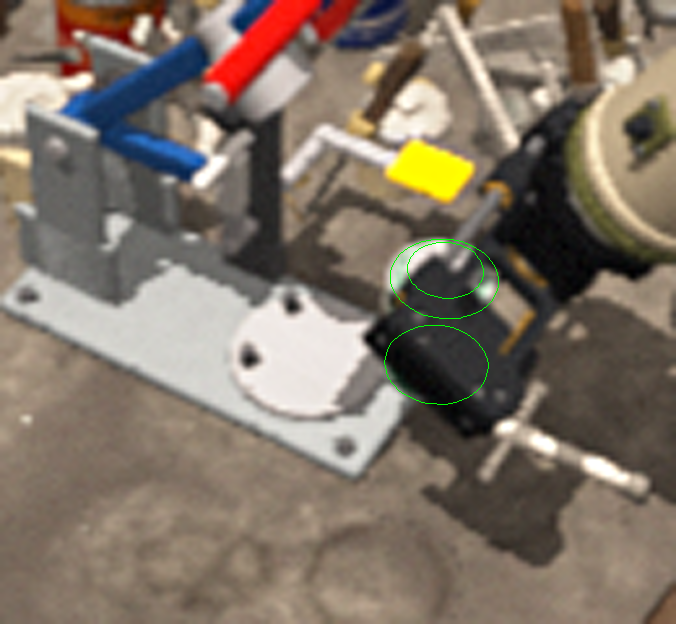

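View pics/t14o.png

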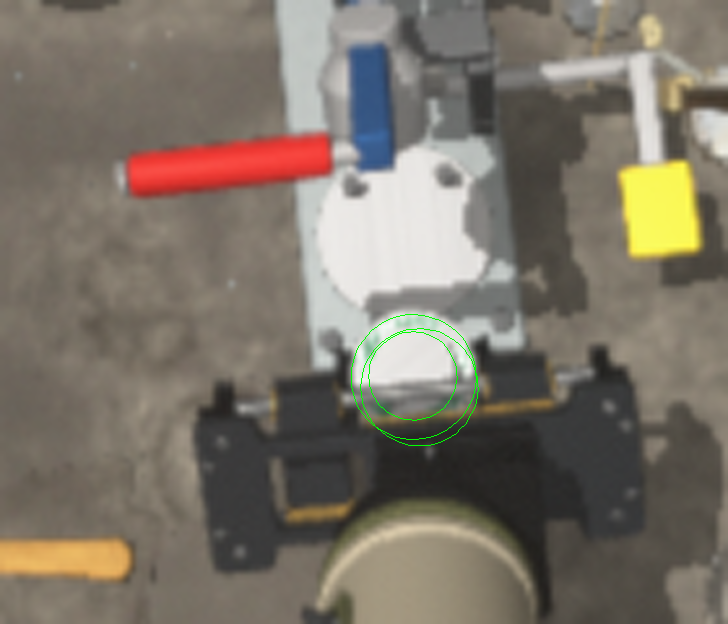

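```bash
python3 - <<'E'
from ov import *
M=model((602,38.5),np.radians(6.6),0.834); 
for n,b in(('s14',(235,170,300,235)),('t14',(250,160,310,220))):
    c=pickle.load(open(n+'.pkl','rb')); draw(c,M,b,9.5,f'pics/{n}a.png')
E
python3 -c "
import cv2,numpy as np
a=cv2.imread('pics/s14a.png');b=cv2.imread('pics/t14a.png');b=cv2.resize(b,(b.shape[1],b.shape[0]));h=max(a.shape[0],b.shape[0])
o=np.zeros((h,a.shape[1]+b.shape[1],3),np.uint8);o[:a.shape[0],:a.shape[1]]=a;o[:b.shape[0],a.shape[1]:]=b
cv2.imwrite('pics/a14.png',cv2.resize(o,None,fx=.67,fy=.67))"
```

```text
(no output)
```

View pics/s14a.png

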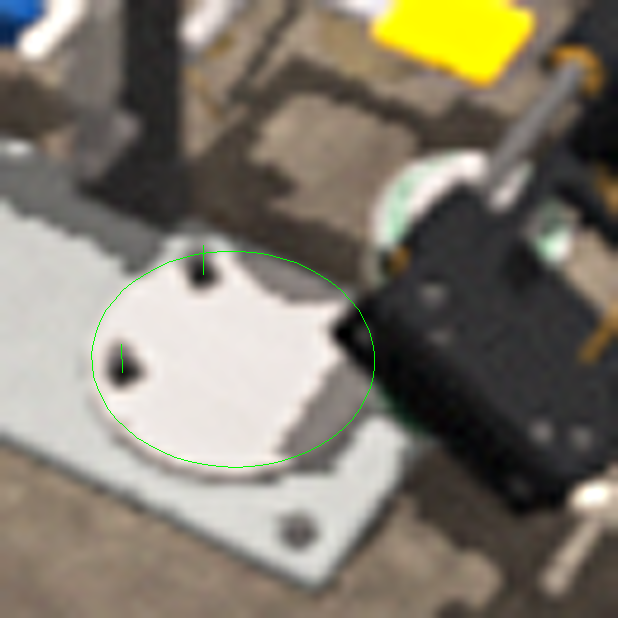

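View pics/t14a.png

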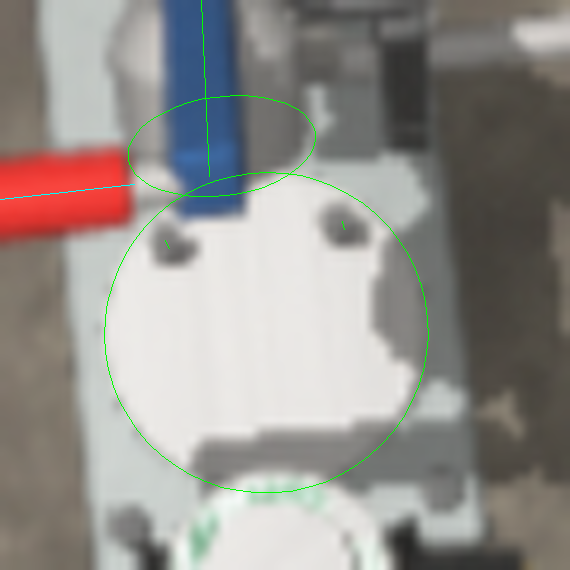

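Run:
```python
from ov import *
from scipy.optimize import least_squares
cs=pickle.load(open('s14.pkl','rb'));ct=pickle.load(open('t14.pkl','rb'))
S=lambda x,y:np.array([235+(x+.5)/9.5-.5,170+(y+.5)/9.5-.5]); T=lambda x,y:np.array([250+(x+.5)/9.5-.5,160+(y+.5)/9.5-.5])
pins=[36*np.array([np.cos(.75),np.sin(.75)]),36*np.array([np.cos(.75),-np.sin(.75)])]
def pw(a,psi,k,z):
    c,s=np.cos(psi),np.sin(psi); return [a[0]+c*pins[k][0]-s*pins[k][1],a[1]+s*pins[k][0]+c*pins[k][1],z]
obs=[(cs,S(125,365),0),(cs,S(203,268),1),(ct,T(172,245),0),(ct,T(345,228),1)]
def f(v): return np.concatenate([(proj(c,pw(v[:2],np.radians(6.6),k,27))[0]-o) for c,o,k in obs])
r=least_squares(f,[602,38.5]); print(r.x,r.fun.round(2), f([602,38.5]).round(2))
for c,sl in((cs,slice(0,4)),(ct,slice(4,8))):
    r=least_squares(lambda v:f(v)[sl],[602,38.5]); print(r.x)
# tin rim in top image: fit white/green edge manually: rim outline
```

```text
[600.91599796  38.48581989] [-0.1  -0.57  0.28 -0.7  -0.53  0.28 -0.21  0.1 ] [-0.38 -0.73 -0.01 -0.86 -0.53 -0.12 -0.21 -0.3 ]
[599.55193993  40.62021334]
[601.43887194  37.51813717]
```

Run:
```python
import cv2
a=cv2.imread('pics/s14.png')[175:225,265:305];b=cv2.imread('pics/t14.png')[200:240,260:300]
cv2.imwrite('pics/s14t.png',cv2.resize(a,None,fx=12,fy=12,interpolation=cv2.INTER_CUBIC));cv2.imwrite('pics/t14t.png',cv2.resize(b,None,fx=14,fy=14,interpolation=cv2.INTER_CUBIC))
```

```text
(no output)
```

View pics/s14t.png

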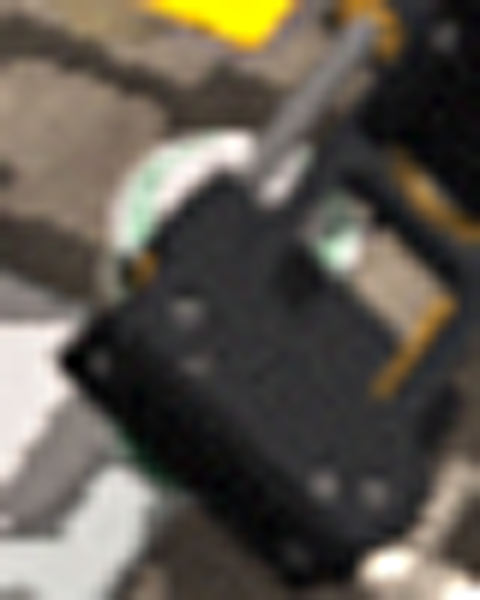

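View pics/t14t.png

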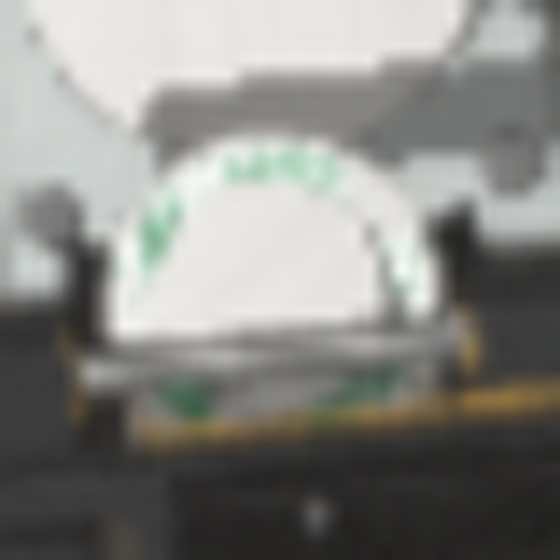

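Run:
```python
from ov import *
ct=pickle.load(open('t14.pkl','rb'));cs=pickle.load(open('s14.pkl','rb'))
def at(c,u,v,z):
    K=np.array(c['K'],float);p=cv2.undistortPoints(np.array([[[u,v]]],float),K,np.array(c['distortion'],float)).ravel()
    d=Rm(c)@np.array([p[0],-p[1],-1]); o=np.array(c['xyz'],float); return o+d*(z-o[2])/d[2]
print(at(ct,278.9,221.4,129), 'g 521.5 28.8')
c0=pickle.load(open('top0.pkl','rb'))
```

```text
[522.88986344  29.0502314  129.        ] g 521.5 28.8
```

Request:
{"op": "play_rows", "data": {
  "moves": [
    {"translation": [0.0157, 0.0018, 0], "angular": [0, 0, 0]},
    {"translation": [0.0157, 0.0018, 0], "angular": [0, 0, 0]},
    {"translation": [0.0157, 0.0018, 0], "angular": [0, 0, 0]},
    {"translation": [0.0157, 0.0018, 0], "angular": [0, 0, 0]},
    {"translation": [0.0157, 0.0018, 0], "angular": [0, 0, 0]},
    {"translation": [0.0157, 0.0018, 0], "angular": [0, 0, 0]},
    {"translation": [0.0157, 0.0018, 0], "angular": [0, 0, 0]},
    {"translation": [0.0157, 0.0018, 0], "angular": [0, 0, 0]},
    {"translation": [0.0157, 0.0018, 0], "angular": [0, 0, 0]},
    {"translation": [0.0157, 0.0018, 0], "angular": [0, 0, 0]},
    {"translation": [0, 0, 0], "angular": [0, 0, 0]},
    {"translation": [0, 0, 0], "angular": [0, 0, 0]}
  ]
}}

```text
time_s: 24.8
eef_pos: [574.0, 36.6, 144.2]
orientation: [-0.324, 0.58, 0.654, -0.361]
wrist_force: [-0.4, -0.2, -3.0]
opening: 54.8
```

Run:
```python
from h import *
from ov import draw
rp=tgt(PSI,np.radians(32),'tin',1)
s,rc=cur(); g=s['eef_pos']+51*rc.as_matrix()[:,1]; print('g',g, s['wrist_force'],s['q'].round(2),s['opening']); print('rot off',np.degrees((rp*rc.inv()).as_rotvec()).round(2))
c=cam('scene','s15'); cv2.imwrite('pics/s15c.png',cv2.resize(c['frame'][130:250,190:330],None,fx=5.2,fy=5.2,interpolation=cv2.INTER_CUBIC))
```

```text
g [600.8295179   39.95354852 100.94216061] [-0.38247028 -0.16389315 -3.00572699] [ 0.66  0.21 -0.85  2.13  0.49  0.35  1.13] 54.77817248219277
rot off [-0.31 -0.04 -0.11]
```

View pics/s15c.png

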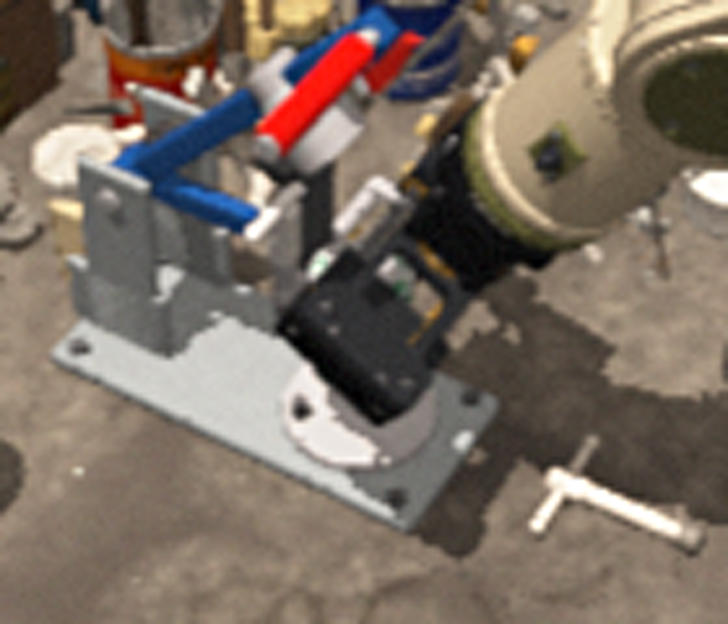

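Request:
{"op": "play_rows", "data": {
  "moves": [
    {"translation": [-0.0008, -0.002, -0.014], "angular": [0, 0, 0]},
    {"translation": [-0.0008, -0.002, -0.014], "angular": [0, 0, 0]},
    {"translation": [0, 0, -0.014], "angular": [0, 0, 0]},
    {"translation": [0, 0, -0.014], "angular": [0, 0, 0]},
    {"translation": [0, 0, -0.01], "angular": [0, 0, 0]},
    {"translation": [0, 0, 0], "angular": [0, 0, 0]},
    {"translation": [0, 0, 0], "angular": [0, 0, 0]}
  ]
}}

```text
time_s: 25.43
eef_pos: [572.9, 33.7, 111.4]
orientation: [-0.324, 0.581, 0.654, -0.361]
wrist_force: [-0.2, -0.0, -3.6]
opening: 55.2
```

Run:
```python
from h import *
s,rc=cur(); g=s['eef_pos']+51*rc.as_matrix()[:,1]; print('g',g, 'foot',g[2]-41.3,s['wrist_force'],s['q'].round(2),s['opening'])
c=cam('top','t16'); cv2.imwrite('pics/t16c.png',cv2.resize(c['frame'][155:235,240:320],None,fx=7,fy=7,interpolation=cv2.INTER_CUBIC))
```

```text
g [599.68819514  36.97498218  68.14909384] foot 26.84909384166069 [-0.15002677 -0.04278822 -3.57771743] [ 0.55  0.26 -0.74  2.15  0.64  0.28  0.99] 55.19749644817603
```

View pics/t16c.png

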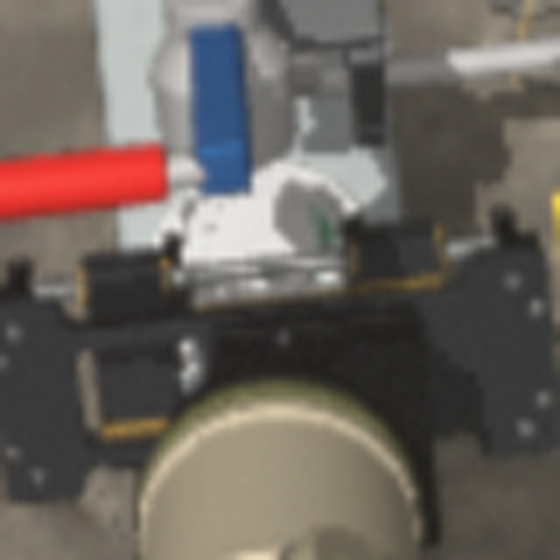

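Request:
{"op": "play_rows", "data": {
  "moves": [
    {"translation": [0.0004, 0.001, -0.005], "angular": [0, 0, 0]},
    {"translation": [0.0002, 0.001, -0.005], "angular": [0, 0, 0]},
    {"translation": [0, 0, 0], "angular": [0, 0, 0]},
    {"translation": [0, 0, 0], "angular": [0, 0, 0]}
  ]
}}

```text
time_s: 25.82
eef_pos: [573.6, 34.5, 106.5]
orientation: [-0.324, 0.581, 0.654, -0.361]
wrist_force: [0.9, 0.3, -2.7]
opening: 55.0
```

```bash
cat > st.py <<'E'
from h import *
s,rc=cur(); g=s['eef_pos']+51*rc.as_matrix()[:,1]; print(round(s['time_s'],2),'g',g.round(2), 'foot',round(g[2]-41.3,2),s['wrist_force'].round(1),s['q'].round(2),round(s['opening'],1))
E
python3 st.py
```

```text
25.82 g [600.42  37.77  63.25] foot 21.95 [ 0.9  0.3 -2.7] [ 0.53  0.26 -0.71  2.16  0.67  0.27  0.96] 55.0
```

Request:
{"op": "play_rows", "data": {
  "moves": [
    {"translation": [0, 0, -0.003], "angular": [0, 0, 0]},
    {"translation": [0, 0, 0], "angular": [0, 0, 0]},
    {"translation": [0, 0, 0], "angular": [0, 0, 0]}
  ]
}}

```text
time_s: 26.07
eef_pos: [573.6, 34.4, 105.0]
orientation: [-0.324, 0.581, 0.654, -0.361]
wrist_force: [0.1, 0.9, -2.3]
opening: 55.5
```

```bash
python3 st.py
```

```text
26.07 g [600.48  37.73  61.79] foot 20.49 [ 0.1  0.9 -2.3] [ 0.52  0.27 -0.71  2.16  0.68  0.27  0.95] 55.5
```

Request:
{"op": "play_rows", "data": {
  "moves": [
    {"translation": [0, 0, -0.002], "angular": [0, 0, 0]},
    {"translation": [0, 0, 0], "angular": [0, 0, 0]},
    {"translation": [0, 0, 0], "angular": [0, 0, 0]}
  ]
}}

```text
time_s: 26.32
eef_pos: [574.1, 34.5, 104.6]
orientation: [-0.323, 0.581, 0.654, -0.36]
wrist_force: [1.0, 0.9, -0.1]
opening: 55.0
```

```bash
python3 st.py
```

```text
26.32 g [601.03  37.82  61.36] foot 20.06 [ 1.   0.9 -0.1] [ 0.52  0.27 -0.7   2.16  0.68  0.27  0.95] 55.0
```

Request:
{"op": "play_rows", "data": {
  "gripper": 0,
  "moves": [
    {"translation": [0, 0, 0], "angular": [0, 0, 0]},
    {"translation": [0, 0, 0], "angular": [0, 0, 0]},
    {"translation": [0, 0, 0], "angular": [0, 0, 0]},
    {"translation": [0, 0, 0], "angular": [0, 0, 0]},
    {"translation": [0, 0, 0], "angular": [0, 0, 0]},
    {"translation": [0, 0, 0], "angular": [0, 0, 0]},
    {"translation": [0, 0, 0], "angular": [0, 0, 0]},
    {"translation": [0, 0, 0], "angular": [0, 0, 0]}
  ]
}}

```text
time_s: 26.98
eef_pos: [573.7, 34.4, 104.1]
orientation: [-0.324, 0.581, 0.654, -0.361]
wrist_force: [-0.8, 0.4, -0.4]
opening: 86.1
```

```bash
python3 st.py
python3 - <<'E'
from simrows import *
from h import *
rp=tgt(PSI,np.radians(32),'tin',1); yp=rp.as_matrix()[:,1]
s,rc=cur(); x=s['eef_pos']-100*yp; plan(x,rp,8); simrows(s['q'],x-s['eef_pos'],np.zeros(3),8)
E
```

```text
26.98 g [600.52  37.66  60.83] foot 19.53 [-0.8  0.4 -0.4] [ 0.52  0.27 -0.7   2.16  0.68  0.27  0.95] 86.1
t 26.9833 q [ 0.52  0.27 -0.7   2.16  0.68  0.27  0.95] pos [573.7  34.4 104.1] F [-0.8  0.4 -0.4] op 86.1
d [-52.6  -6.1  84.8] rot [-0.3 -0.  -0. ] n 8 tr [-0.0132, -0.0015, 0.0212] an [-9e-05, -0.0, -0.0]
end q [ 0.97 -0.06 -1.08  2.2  -0.14  0.41  1.68] x [519.5  30.3 189.9] wrist [370.  12. 431.] err 0.0 speed frac 0.56 margin 0.217
```

Request:
{"op": "play_rows", "data": {
  "moves": [
    {"translation": [-0.0132, -0.0015, 0.0212], "angular": [0, 0, 0]},
    {"translation": [-0.0132, -0.0015, 0.0212], "angular": [0, 0, 0]},
    {"translation": [-0.0132, -0.0015, 0.0212], "angular": [0, 0, 0]},
    {"translation": [-0.0132, -0.0015, 0.0212], "angular": [0, 0, 0]},
    {"translation": [-0.0132, -0.0015, 0.0212], "angular": [0, 0, 0]},
    {"translation": [-0.0132, -0.0015, 0.0212], "angular": [0, 0, 0]},
    {"translation": [-0.0132, -0.0015, 0.0212], "angular": [0, 0, 0]},
    {"translation": [-0.0132, -0.0015, 0.0212], "angular": [0, 0, 0]}
  ]
}}

```text
time_s: 27.65
eef_pos: [520.5, 28.5, 189.1]
orientation: [-0.324, 0.581, 0.654, -0.361]
wrist_force: [0.2, -0.2, -0.1]
opening: 86.8
```

```bash
python3 st.py
python3 - <<'E'
from h import *
from ov import *
M=model((601.5,38.2),np.radians(6.6),.834); t=np.linspace(0,2*np.pi,60); del M['a'],M['hd']
for z,r in((20,28.5),(90,28.5),(96.5,20)): M['c%g'%z]=np.stack([601.5+r*np.cos(t),38.2+r*np.sin(t),0*t+z],1)
for n,b in(('scene',(190,130,330,250)),('top',(240,150,320,230))):
    c=cam(n,n[0]+'17'); draw(c,M,b,5.5 if n=='scene' else 7.2,f'pics/{n[0]}17o.png');cv2.imwrite(f'pics/{n[0]}17c.png',cv2.resize(c['frame'][b[1]:b[3],b[0]:b[2]],None,fx=5.5,fy=5.5,interpolation=cv2.INTER_CUBIC))
E
```

```text
27.65 g [547.36  31.82 145.87] foot 104.57 [ 0.2 -0.2 -0.1] [ 0.97 -0.06 -1.07  2.2  -0.14  0.41  1.69] 86.8
```

View pics/s17o.png

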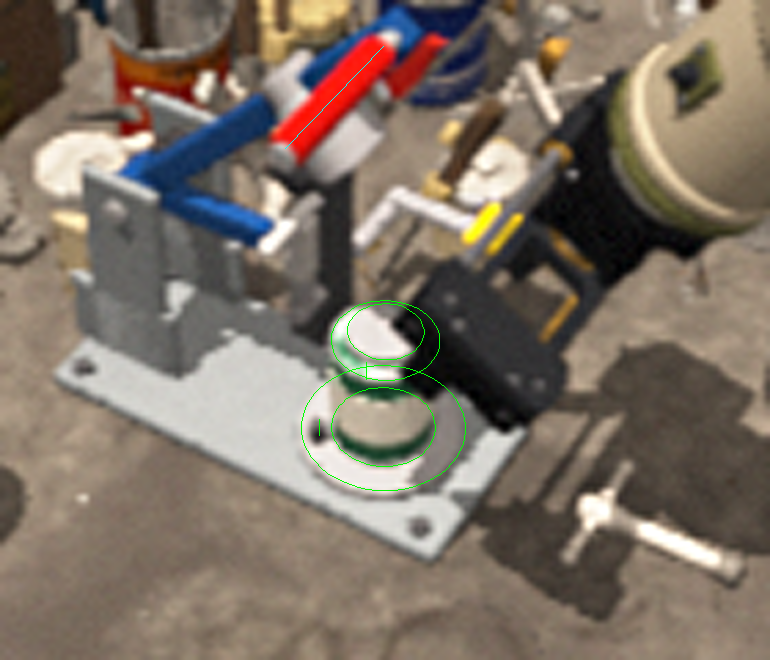

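View pics/t17o.png

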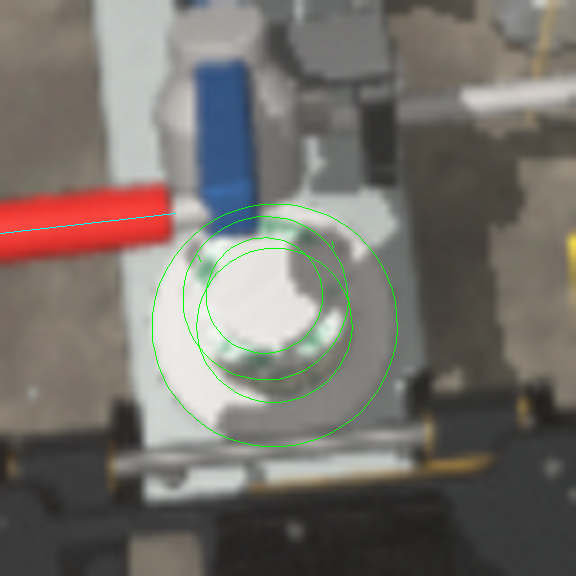

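Run:
```python
from simrows import *
from h import *
import pickle
for n in('top0','scene0'):
    c=pickle.load(open(n+'.pkl','rb'));W=cloud(c).reshape(-1,3);W=W[np.isfinite(W[:,0])]
    for xa,xb in((500,560),(560,620),(620,660),(660,700),(700,740)):
        for ya,yb in((-150,-120),(-120,-85),(-85,-50),(-50,-15)):
            m=(W[:,0]>xa)&(W[:,0]<xb)&(W[:,1]>ya)&(W[:,1]<yb); print(n,xa,ya,m.sum(),np.percentile(W[m,2],[50,99]).round(0) if m.sum() else '')
    f=c['frame'].astype(int).reshape(-1,3)
s,rc=cur(); q=s['q']; ped=np.array([608,-86,72])
for t in(0,15,25):
    r=tgt(np.radians(-5),np.radians(t),'h',1); y=r.as_matrix()[:,1]; x=ped-70*y+[0,0,40]
    print(t)
    v1=np.array([440,-60,260]); q1=simrows(q,v1-s['eef_pos'],np.degrees((r*rc.inv()).as_rotvec()),20)
    q2=simrows(q1,x-v1,[0,0,0],10); q3=simrows(q2,[0,0,-60],[0,0,0],6)
```

```text
top0 500 -150 268 [-1.  5.]
top0 500 -120 296 [-1.  4.]
top0 500 -85 319 [-1.  5.]
top0 500 -50 294 [-1. 13.]
top0 560 -150 3355 [768. 831.]
top0 560 -120 3548 [767. 831.]
top0 560 -85 3560 [766. 835.]
top0 560 -50 3723 [766. 847.]
top0 620 -150 1806 [833. 837.]
top0 620 -120 2192 [829. 837.]
top0 620 -85 2173 [831. 837.]
top0 620 -50 1952 [833. 838.]
top0 660 -150 90 [59. 64.]
top0 660 -120 141 [ 38. 104.]
top0 660 -85 193 [24. 68.]
top0 660 -50 193 [  0. 130.]
top0 700 -150 156 [-1.  4.]
top0 700 -120 181 [-1.  9.]
top0 700 -85 200 [11. 59.]
top0 700 -50 188 [-0. 18.]
scene0 500 -150 140 [-1.  4.]
scene0 500 -120 165 [-1.  3.]
scene0 500 -85 174 [-0.  3.]
scene0 500 -50 169 [-1. 13.]
scene0 560 -150 119 [-1.  3.]
scene0 560 -120 178 [ 0. 75.]
scene0 560 -85 109 [68. 74.]
scene0 560 -50 69 [-1. 13.]
scene0 620 -150 104 [ 61. 115.]
scene0 620 -120 226 [ 55. 111.]
scene0 620 -85 49 [66. 73.]
scene0 620 -50 23 [-0.  3.]
scene0 660 -150 9 [62. 64.]
scene0 660 -120 111 [ 2. 99.]
scene0 660 -85 61 [63. 68.]
scene0 660 -50 19 [62. 67.]
scene0 700 -150 38 [-1.  4.]
scene0 700 -120 28 [-0.  
[... 552 characters left out ...]
 err 0.0 speed frac 0.29 margin 0.133
end q [ 1.01  0.44 -1.13  1.84  0.55  0.9  -0.41] x [589.3 -86.9 179. ] wrist [516. -80. 453.] err 0.0 speed frac 1.27 margin 0.031
end q [ 0.94  0.51 -1.05  1.89  0.66  0.81 -0.49] x [589.3 -86.9 119. ] wrist [516. -80. 393.] err 0.0 speed frac 0.07 margin 0.349
25
end q [ 1.27 -0.48 -0.97  2.19 -0.63  0.87  0.51] x [439.3 -62.4 259.4] wrist [320. -52. 517.] err 0.0 speed frac 0.24 margin 0.017
end q [ 1.11  0.32 -1.17  1.99  0.55  0.64 -0.44] x [577.9 -85.9 174.8] wrist [458. -75. 432.] err 0.0 speed frac 1.83 margin 0.034
end q [ 0.97  0.4  -1.02  2.04  0.72  0.54 -0.58] x [577.9 -85.9 114.8] wrist [458. -75. 372.] err 0.0 speed frac 0.13 margin 0.326
```

Run:
```python
from simrows import *
from h import *
s,rc=cur(); q=s['q']; ped=np.array([608,-87,72])
r=tgt(np.radians(-5),np.radians(15),'h',1); y=r.as_matrix()[:,1]; x=ped-70*y+[0,0,40]
rv=np.degrees((r*rc.inv()).as_rotvec()); print('rot',rv.round(1))
v0=s['eef_pos']+[-60,-45,40]; q0=simrows(q,[-60,-45,40],[0,0,0],5)
for v1 in([450,-80,260],[470,-120,260],[480,-90,240]):
    v1=np.array(v1); q1=simrows(q0,v1-v0,rv,18); print((v1-v0)/18/500,rv/18/360)
    q2=simrows(q1,x-v1,[0,0,0],20); q3=simrows(q2,[0,0,-60],[0,0,0],6)
```

```text
rot [ 36.8  14.4 -93.8]
end q [ 0.86 -0.32 -0.74  2.28 -0.58  0.61  2.16] x [460.4 -19.5 229.6] wrist [310. -37. 470.] err 0.0 speed frac 0.64 margin 0.137
end q [ 1.59 -0.43 -1.22  2.04 -0.55  1.05  0.5 ] x [449.3 -82.4 259.4] wrist [376. -76. 534.] err 0.0 speed frac 0.43 margin 0.065
[-0.00123308 -0.00699772  0.00330712] [ 0.00567743  0.0022251  -0.01447508]
end q [ 1.77 -0.37 -1.47  2.01 -0.52  0.86  0.44] x [589.3 -87.9 179. ] wrist [516. -81. 453.] err 83.35 speed frac 0.26 margin 0.001
end q [ 1.71 -0.37 -1.47  2.13 -0.54  0.71  0.44] x [505.9 -87.  181. ] wrist [409. -70. 447.] err 19.66 speed frac 0.1 margin 0.001
end q [ 1.71 -0.27 -1.35  1.98 -0.39  0.99  0.43] x [ 469.3 -122.4  259.4] wrist [ 396. -116.  534.] err 0.0 speed frac 0.41 margin 0.123
[ 0.00098914 -0.01144217  0.00330712] [ 0.00567743  0.0022251  -0.01447508]
end q [ 1.01  0.43 -1.12  1.84  0.54  0.9  -0.41] x [589.3 -87.9 179. ] wrist [516. -81. 453.] err 0.0 speed frac 0.97 margin 0.002
end q [ 0.93  0.51 -1.04  1.89  0.65  0.8  -0.48] x [589.3 -87.9 119. ] wrist [516. -81. 393.] err 0.0 speed frac 0.07 margin 0.361
end q [ 1.76 -0.32 -1.45  2.   -0.46  0.96  0.42] x [479.3 -92.4 239.4] wrist [406. -86. 514.] err 0.0 speed frac 0.43 margin 0.019
[ 0.00210025 -0.00810883  0.0010849 ] [ 0.00567743  0.0022251  -0.01447508]
end q [ 1.01  0.43 -1.12  1.84  0.54  0.9  -0.4 ] x [589.3 -87.9 179. ] wrist [516. -81. 453.] err 0.0 speed frac 1.25 margin 0.025
end q [ 0.93  0.51 -1.03  1.89  0.64  0.8  -0.48] x [589.3 -87.9 119. ] wrist [516. -81. 393.] err 0.0 speed frac 0.07 margin 0.363
```

```bash
cat > s2.py <<'E'
from simrows import *
from h import *
import itertools,io,contextlib
s,rc=cur(); q=s['q']; ped=np.array([608,-87,72])
def quiet(q,d,v,n):
    b=io.StringIO()
    with contextlib.redirect_stdout(b): q=simrows(q,d,v,n)
    t=b.getvalue(); return q,float(t.split('err')[1].split()[0]),float(t.split('frac')[1].split()[0]),float(t.split('margin')[1])
res=[]
for vx,vy,vz,vt,ft,sg in itertools.product((450,490),(-100,-180),(240,300),(0,),(0,10,15),(1,-1)):
    r1=tgt(np.radians(-10),np.radians(vt),'h',sg); r2=tgt(np.radians(-5),np.radians(ft),'h',sg); y=r2.as_matrix()[:,1]; x=ped-70*y+[0,0,40]
    v0=s['eef_pos']+[-40,-40,40]; qq,*a=quiet(q,[-40,-40,40],[0,0,0],4)
    v1=np.array([vx,vy,vz]); rv1=np.degrees((r1*rc.inv()).as_rotvec()); n=20 if sg==1 else 20
    qq,*b=quiet(qq,v1-v0,rv1,n); qq,*c=quiet(qq,x-v1,np.degrees((r2*r1.inv()).as_rotvec()),16); q3,*d=quiet(qq,[0,0,-60],[0,0,0],5)
    res.append((min(b[2],c[2],d[2]),max(b[1],c[1]),max(b[0],c[0],d[0]),(vx,vy,vz,ft,sg),q3.round(2)))
res.sort(key=lambda r:-r[0]+ (10 if r[2]>1 else 0))
for r in res[:8]: print(r)
E
OMP_NUM_THREADS=2 python3 s2.py
```

```text
(0.027, 0.65, 0.0, (490, -180, 300, 0, 1), array([ 0.81,  0.68, -1.01,  1.64,  0.61,  1.18, -0.43]))
(0.027, 0.65, 0.0, (490, -180, 300, 10, 1), array([ 0.9 ,  0.56, -1.03,  1.8 ,  0.63,  0.93, -0.46]))
(0.027, 0.65, 0.0, (490, -180, 300, 15, 1), array([ 0.93,  0.51, -1.04,  1.89,  0.65,  0.8 , -0.48]))
(0.023, 0.69, 0.0, (490, -180, 240, 0, 1), array([ 0.8 ,  0.67, -0.99,  1.64,  0.6 ,  1.17, -0.41]))
(0.023, 0.69, 0.0, (490, -180, 240, 10, 1), array([ 0.88,  0.55, -1.01,  1.8 ,  0.61,  0.92, -0.45]))
(0.023, 0.69, 0.0, (490, -180, 240, 15, 1), array([ 0.92,  0.5 , -1.01,  1.89,  0.63,  0.8 , -0.47]))
(0.02, 1.06, 0.0, (490, -100, 240, 0, 1), array([ 0.8 ,  0.67, -1.  ,  1.64,  0.6 ,  1.17, -0.42]))
(0.02, 1.06, 0.0, (490, -100, 240, 10, 1), array([ 0.89,  0.56, -1.02,  1.8 ,  0.62,  0.93, -0.45]))
```

```bash
cat > s3.py <<'E'
from s2 import quiet
from simrows import *
from h import *
import itertools
s,rc=cur(); q=s['q']; ped=np.array([608,-92,72])
res=[]
for az,t,roll,vx,vy in itertools.product((-15,0,15),(15,25,32),(0,-35,-60,35),(490,),(-60,-120)):
    r2=tgt(np.radians(az),np.radians(t),'tin',1)*R.from_euler('y',np.radians(roll)); M=r2.as_matrix(); y=M[:,1]; x=ped-70*y+[0,0,40]
    v0=s['eef_pos']+[-30,-40,40]; qq,*a=quiet(q,[-30,-40,40],[0,0,0],4)
    v1=np.array([vx,vy,240]); rv=np.degrees((r2*rc.inv()).as_rotvec())
    qq,*b=quiet(qq,v1-v0,rv*.5,10); qq,*c=quiet(qq,x-v1,rv*.5,14); q3,*d=quiet(qq,[0,0,-60],[0,0,0],5)
    # body extents in y
    lf=(x+[0,0,-60])[1]+95*abs(M[1,0])+37*abs(M[1,2])
    res.append((min(a[2],b[2],c[2],d[2]),max(b[1],c[1]),max(b[0],c[0],d[0]),(az,t,roll,vy),'left y',round(lf),q3.round(2)))
res.sort(key=lambda r:-r[0]+(10 if r[2]>1 else 0))
for r in res[:14]: print(r)
E
OMP_NUM_THREADS=2 python3 s3.py | grep -v "(490, -1"
```

```text
(0.197, 0.29, 0.0, (-15, 15, 0, -60), 'left y', 14, array([ 0.78,  0.43, -0.86,  1.89,  0.57,  0.78,  0.95]))
(0.197, 0.28, 0.0, (-15, 15, 0, -120), 'left y', 14, array([ 0.72,  0.41, -0.78,  1.89,  0.51,  0.76,  0.99]))
(0.197, 0.24, 0.0, (-15, 15, -35, -60), 'left y', 14, array([ 0.73,  0.41, -0.8 ,  1.89,  0.53,  0.76,  1.59]))
(0.197, 0.21, 0.0, (-15, 15, -35, -120), 'left y', 14, array([ 0.68,  0.4 , -0.74,  1.89,  0.49,  0.75,  1.62]))
(0.197, 0.21, 0.0, (-15, 15, -60, -60), 'left y', 5, array([ 0.71,  0.4 , -0.76,  1.89,  0.5 ,  0.75,  2.04]))
(0.197, 0.46, 0.0, (-15, 15, 35, -60), 'left y', 2, array([ 0.83,  0.46, -0.93,  1.88,  0.62,  0.8 ,  0.3 ]))
(0.197, 0.4, 0.0, (-15, 15, 35, -120), 'left y', 2, array([ 0.76,  0.42, -0.83,  1.89,  0.55,  0.77,  0.35]))
(0.197, 0.35, 0.0, (-15, 25, 0, -60), 'left y', 16, array([ 0.81,  0.35, -0.87,  2.04,  0.74,  0.55,  0.76]))
(0.197, 0.32, 0.0, (-15, 25, 0, -120), 'left y', 16, array([ 0.73,  0.32, -0.77,  2.04,  0.67,  0.53,  0.81]))
(0.197, 0.27, 0.0, (-15, 25, -35, -60), 'left y', 17, array([ 0.75,  0.33, -0.8 ,  2.04,  0.69,  0.53,  1.4 ]))
(0.197, 0.25, 0.0, (-15, 25, -35, -120), 'left y', 17, array([ 0.69,  0.31, -0.73,  2.04,  0.64,  0.52,  1.44]))
(0.197, 0.24, 0.0, (-15, 25, -60, -60), 'left y', 7, array([ 0.72,  0.32, -0.76,  2.04,  0.67,  0.52,  1.86]))
(0.197, 0.45, 0.0, (-15, 25, 35, -120), 'left y', 6, array([ 0.77,  0.33, -0.83,  2.04,  0.71,  0.54,  0.17]))
(0.197, 0.53, 0.0, (-15, 32, 0, -60), 'left y', 17, array([ 0.82,  0.31, -0.88,  2.14,  1.02,  0.42,  0.47]))
```

```bash
sed -i 's/itertools.product(.*):$/itertools.product((-25,-15,-5),(15,25),(60,75,90),(490,),(-90,-150)):/' s3.py; OMP_NUM_THREADS=2 python3 s3.py | grep "left y"
```

```text
(0.197, 0.56, 0.0, (-25, 15, 60, -150), 'left y', -38, array([ 0.76,  0.45, -0.87,  1.88,  0.64,  0.82, -0.34]))
(0.197, 0.66, 0.0, (-25, 15, 75, -150), 'left y', -33, array([ 0.78,  0.46, -0.9 ,  1.88,  0.66,  0.83, -0.62]))
(0.197, 0.72, 0.0, (-25, 25, 60, -150), 'left y', -32, array([ 0.8 ,  0.38, -0.93,  2.02,  0.88,  0.66, -0.6 ]))
(0.197, 0.58, 0.0, (-15, 15, 60, -90), 'left y', -26, array([ 0.83,  0.46, -0.93,  1.88,  0.62,  0.8 , -0.13]))
(0.197, 0.48, 0.0, (-15, 15, 60, -150), 'left y', -26, array([ 0.75,  0.42, -0.82,  1.89,  0.54,  0.77, -0.08]))
(0.197, 0.54, 0.0, (-15, 15, 75, -150), 'left y', -50, array([ 0.77,  0.43, -0.85,  1.89,  0.56,  0.77, -0.35]))
(0.197, 0.62, 0.0, (-15, 15, 90, -150), 'left y', -28, array([ 0.79,  0.44, -0.88,  1.88,  0.58,  0.78, -0.63]))
(0.197, 0.54, 0.0, (-15, 25, 60, -150), 'left y', -22, array([ 0.76,  0.33, -0.81,  2.04,  0.7 ,  0.54, -0.26]))
(0.197, 0.6, 0.0, (-15, 25, 75, -150), 'left y', -45, array([ 0.78,  0.34, -0.84,  2.04,  0.72,  0.54, -0.53]))
(0.197, 0.69, 0.0, (-15, 25, 90, -150), 'left y', -26, array([ 0.8 ,  0.35, -0.87,  2.04,  0.74,  0.55, -0.81]))
(0.197, 0.45, 0.0, (-5, 15, 60, -90), 'left y', -17, array([ 0.82,  0.44, -0.87,  1.89,  0.51,  0.75,  0.14]))
(0.197, 0.42, 0.0, (-5, 15, 60, -150), 'left y', -17, array([ 0.75,  0.41, -0.78,  1.89,  0.44,  0.73,  0.19]))
(0.197, 0.54, 0.0, (-5, 15, 75, -90), 'left y', -37, array([ 0.84,  0.45, -0.9 ,  1.89,  0.54,  0.76, -0.14]))
(0.197, 0.47, 0.0, (-5, 15, 75, -150), 'left y', -37, array([ 0.76,  0.41, -0.8 ,  1.89,  0.46,  0.74, -0.08]))
```

```bash
cat > tp.py <<'E'
from simrows import *
from h import *
r2=tgt(np.radians(-15),np.radians(15),'tin',1)*R.from_euler('y',np.radians(75)); y2=r2.as_matrix()[:,1]
ped=np.array([608,-87,72]); xp=ped-70*y2+[0,0,40]
E
python3 - <<'E'
from tp import *
s,rc=cur(); rv=np.degrees((r2*rc.inv()).as_rotvec()); print('rv',rv)
v0=s['eef_pos']+[-30,-40,40]; v1=np.array([490,-150,240])
print(((v1-v0)/500/10).round(4),(rv*.5/360/10).round(5)); print(((xp-v1)/500/14).round(4),(rv*.5/360/14).round(5))
E
```

```text
rv [ 32.40511728  13.01812911 -89.83049664]
[-0.0002 -0.0276  0.002 ] [ 0.0045   0.00181 -0.01248]
[ 0.0144  0.0097 -0.0086] [ 0.00321  0.00129 -0.00891]
```

Request:
{"op": "play_rows", "data": {
  "gripper": 1,
  "moves": [
    {"translation": [-0.015, -0.02, 0.02], "angular": [0, 0, 0]},
    {"translation": [-0.015, -0.02, 0.02], "angular": [0, 0, 0]},
    {"translation": [-0.015, -0.02, 0.02], "angular": [0, 0, 0]},
    {"translation": [-0.015, -0.02, 0.02], "angular": [0, 0, 0]},
    {"translation": [-0.0002, -0.0276, 0.002], "angular": [0.0045, 0.0018, -0.0125]},
    {"translation": [-0.0002, -0.0276, 0.002], "angular": [0.0045, 0.0018, -0.0125]},
    {"translation": [-0.0002, -0.0276, 0.002], "angular": [0.0045, 0.0018, -0.0125]},
    {"translation": [-0.0002, -0.0276, 0.002], "angular": [0.0045, 0.0018, -0.0125]},
    {"translation": [-0.0002, -0.0276, 0.002], "angular": [0.0045, 0.0018, -0.0125]},
    {"translation": [-0.0002, -0.0276, 0.002], "angular": [0.0045, 0.0018, -0.0125]},
    {"translation": [-0.0002, -0.0276, 0.002], "angular": [0.0045, 0.0018, -0.0125]},
    {"translation": [-0.0002, -0.0276, 0.002], "angular": [0.0045, 0.0018, -0.0125]},
    {"translation": [-0.0002, -0.0276, 0.002], "angular": [0.0045, 0.0018, -0.0125]},
    {"translation": [-0.0002, -0.0276, 0.002], "angular": [0.0045, 0.0018, -0.0125]}
  ]
}}

```text
time_s: 28.92
eef_pos: [489.6, -150.9, 238.2]
orientation: [-0.549, 0.716, 0.405, -0.147]
wrist_force: [-0.4, 0.2, -0.3]
opening: 3.9
```

Run:
```python
from tp import *
plan(xp,r2,14)
s,rc=cur(); simrows(s['q'],xp-s['eef_pos'],np.degrees((r2*rc.inv()).as_rotvec()),14)
c=cam('scene','s18')
c=cam('top','t18'); cv2.imwrite('pics/t18c.png',cv2.resize(c['frame'][130:280,230:400],None,fx=4,fy=4,interpolation=cv2.INTER_CUBIC))
```

```text
t 28.9167 q [ 1.25 -0.11 -0.95  2.09 -0.22  0.7   1.25] pos [ 489.6 -150.9  238.2] F [-0.4  0.2 -0.3] op 3.9
d [100.9  68.6 -58.5] rot [ 16.    6.4 -44.6] n 14 tr [0.0144, 0.0098, -0.0084] an [0.00318, 0.00128, -0.00885]
end q [ 0.82  0.35 -0.9   1.84  0.45  0.87 -0.27] x [589.1 -86.1 178.1] wrist [518. -67. 452.] err 0.0 speed frac 0.54 margin 0.347
```

View pics/s18.png

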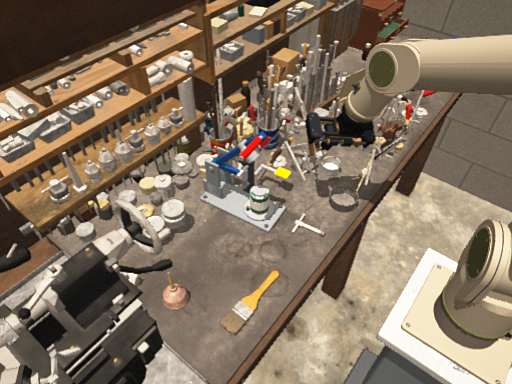

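View pics/t18c.png

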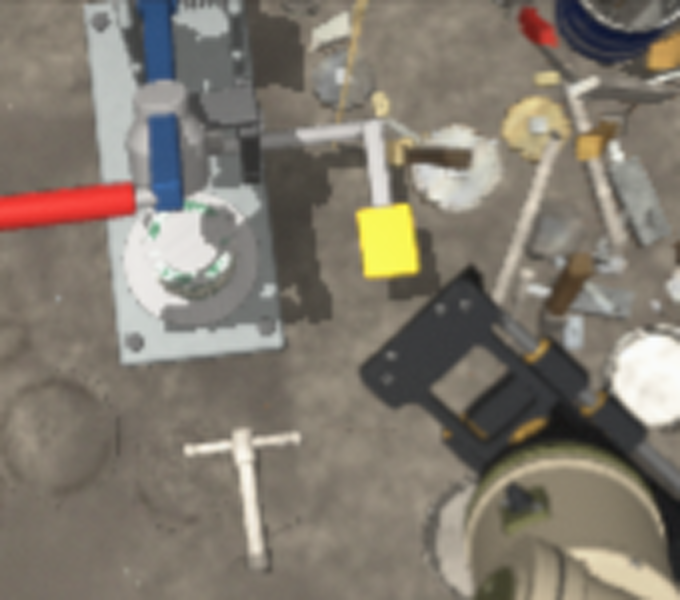

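Request:
{"op": "play_rows", "data": {
  "moves": [
    {"translation": [0.0144, 0.0098, -0.0084], "angular": [0.0032, 0.0013, -0.0089]},
    {"translation": [0.0144, 0.0098, -0.0084], "angular": [0.0032, 0.0013, -0.0089]},
    {"translation": [0.0144, 0.0098, -0.0084], "angular": [0.0032, 0.0013, -0.0089]},
    {"translation": [0.0144, 0.0098, -0.0084], "angular": [0.0032, 0.0013, -0.0089]},
    {"translation": [0.0144, 0.0098, -0.0084], "angular": [0.0032, 0.0013, -0.0089]},
    {"translation": [0.0144, 0.0098, -0.0084], "angular": [0.0032, 0.0013, -0.0089]},
    {"translation": [0.0144, 0.0098, -0.0084], "angular": [0.0032, 0.0013, -0.0089]},
    {"translation": [0.0144, 0.0098, -0.0084], "angular": [0.0032, 0.0013, -0.0089]},
    {"translation": [0.0144, 0.0098, -0.0084], "angular": [0.0032, 0.0013, -0.0089]},
    {"translation": [0.0144, 0.0098, -0.0084], "angular": [0.0032, 0.0013, -0.0089]},
    {"translation": [0.0144, 0.0098, -0.0084], "angular": [0.0032, 0.0013, -0.0089]},
    {"translation": [0.0144, 0.0098, -0.0084], "angular": [0.0032, 0.0013, -0.0089]},
    {"translation": [0.0144, 0.0098, -0.0084], "angular": [0.0032, 0.0013, -0.0089]},
    {"translation": [0.0144, 0.0098, -0.0084], "angular": [0.0032, 0.0013, -0.0089]},
    {"translation": [0, 0, 0], "angular": [0, 0, 0]},
    {"translation": [0, 0, 0], "angular": [0, 0, 0]}
  ]
}}

```text
time_s: 30.35
eef_pos: [590.8, -79.9, 179.3]
orientation: [-0.677, 0.725, 0.091, 0.088]
wrist_force: [-0.6, 0.5, 1.2]
opening: 0.6
```

Run:
```python
from tp import *
plan(xp,r2,1)
s,rc=cur(); tip=s['eef_pos']+70*rc.as_matrix()[:,1]; print('tip',tip)
c=cam('scene','s19');cv2.imwrite('pics/s19c.png',cv2.resize(c['frame'][120:240,200:340],None,fx=5.2,fy=5.2,interpolation=cv2.INTER_CUBIC))
c=cam('top','t19'); cv2.imwrite('pics/t19c.png',cv2.resize(c['frame'][130:250,240:380],None,fx=5,fy=5,interpolation=cv2.INTER_CUBIC)); print('tip px top',proj(c,tip))
```

```text
t 30.35 q [ 0.82  0.35 -0.91  1.84  0.47  0.87 -0.29] pos [590.8 -79.9 179.3] F [-0.6  0.5  1.2] op 0.6
d [-0.3 -2.4  0.4] rot [-0.   0.  -0.3] n 1 tr [-0.0005, -0.0049, 0.0007] an [-2e-05, 7e-05, -0.00081]
tip [608.30377438 -84.46659312 111.64258088]
tip px top [[326.83009569 187.30261795]]
```

View pics/s19c.png

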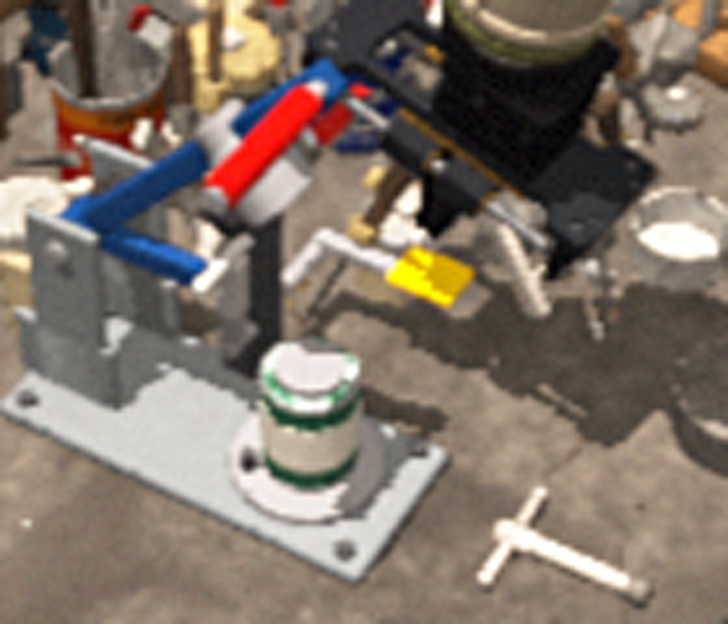

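View pics/t19c.png

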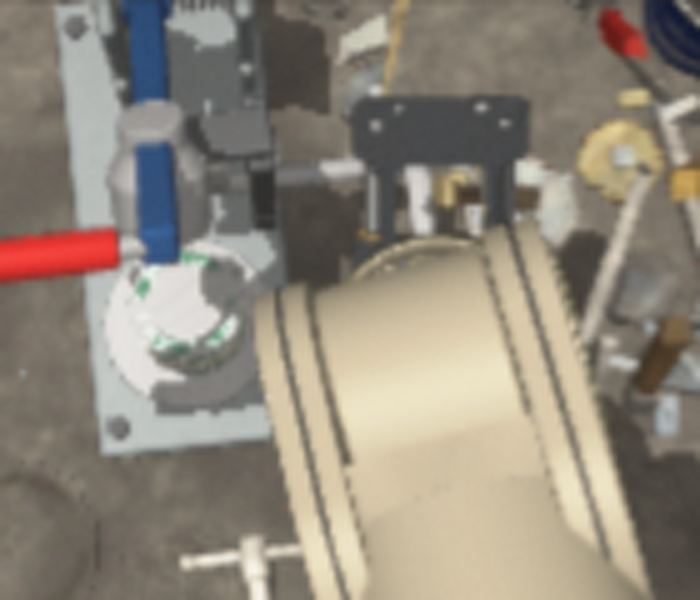

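Request:
{"op": "play_rows", "data": {
  "moves": [
    {"translation": [0, -0.003, -0.02], "angular": [0, 0, 0]},
    {"translation": [0, -0.001, -0.02], "angular": [0, 0, 0]},
    {"translation": [0, 0, -0.02], "angular": [0, 0, 0]},
    {"translation": [0, 0, -0.01], "angular": [0, 0, 0]},
    {"translation": [0, 0, 0], "angular": [0, 0, 0]}
  ]
}}

```text
time_s: 30.87
eef_pos: [589.7, -83.1, 143.2]
orientation: [-0.678, 0.725, 0.089, 0.089]
wrist_force: [-0.7, 0.1, 0.6]
opening: 0.7
```

```bash
cat > tip.py <<'E'
from h import *
s,rc=cur(); tip=s['eef_pos']+70*rc.as_matrix()[:,1]; print(round(s['time_s'],2),'tip',tip.round(1),s['wrist_force'].round(1),s['q'].round(2))
E
python3 tip.py
```

```text
30.87 tip [607.1 -87.7  75.5] [-0.7  0.1  0.6] [ 0.79  0.4  -0.88  1.87  0.52  0.82 -0.33]
```

Request:
{"op": "play_rows", "data": {
  "moves": [
    {"translation": [0, 0, -0.008], "angular": [0, 0, 0]},
    {"translation": [0, 0, -0.008], "angular": [0, 0, 0]},
    {"translation": [0, 0, 0], "angular": [0, 0, 0]}
  ]
}}

```text
time_s: 31.12
eef_pos: [590.7, -83.0, 137.4]
orientation: [-0.677, 0.725, 0.09, 0.089]
wrist_force: [-2.7, -0.5, 2.4]
opening: 0.7
```

```bash
python3 tip.py
```

```text
31.12 tip [608.3 -87.6  69.8] [-2.7 -0.5  2.4] [ 0.78  0.41 -0.87  1.87  0.54  0.8  -0.35]
```

Contact near z≈69–70. Pressing down about 15 mm more.

Request:
{"op": "play_rows", "data": {
  "moves": [
    {"translation": [0, 0, -0.01], "angular": [0, 0, 0]},
    {"translation": [0, 0, -0.01], "angular": [0, 0, 0]},
    {"translation": [0, 0, 0], "angular": [0, 0, 0]}
  ]
}}

```text
time_s: 31.37
eef_pos: [590.8, -83.0, 126.8]
orientation: [-0.677, 0.725, 0.09, 0.09]
wrist_force: [0.6, 0.4, 1.9]
opening: 0.8
```

```bash
python3 tip.py
python3 - <<'E'
from h import *
c=cam('scene','s20');cv2.imwrite('pics/s20c.png',cv2.resize(c['frame'][120:240,200:340],None,fx=5.2,fy=5.2,interpolation=cv2.INTER_CUBIC))
E
```

```text
31.37 tip [608.4 -87.7  59.2] [0.6 0.4 1.9] [ 0.77  0.42 -0.86  1.88  0.55  0.79 -0.36]
```

View pics/s20c.png

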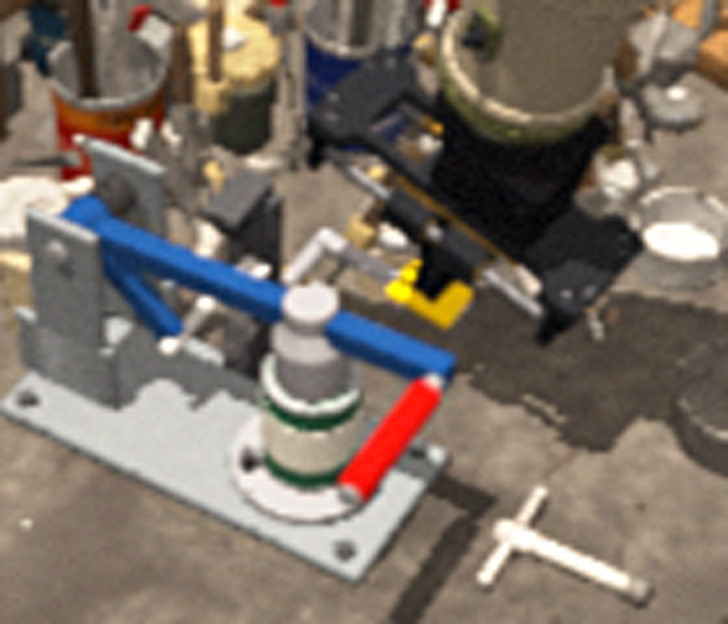

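Request:
{"op": "play_rows", "data": {
  "moves": [
    {"translation": [0, 0, 0.02], "angular": [0, 0, 0]},
    {"translation": [0, 0, 0.03], "angular": [0, 0, 0]},
    {"translation": [0, 0, 0.03], "angular": [0, 0, 0]},
    {"translation": [-0.01, -0.02, 0.03], "angular": [0, 0, 0]},
    {"translation": [-0.02, -0.04, 0.03], "angular": [0, 0, 0]},
    {"translation": [-0.02, -0.04, 0.03], "angular": [0, 0, 0]},
    {"translation": [-0.02, -0.04, 0.02], "angular": [0, 0, 0]},
    {"translation": [0, 0, 0], "angular": [0, 0, 0]},
    {"translation": [0, 0, 0], "angular": [0, 0, 0]}
  ]
}}

```text
time_s: 32.17
eef_pos: [555.4, -154.4, 223.1]
orientation: [-0.677, 0.725, 0.089, 0.091]
wrist_force: [0.7, 0.5, 0.2]
opening: 0.7
```

```bash
python3 tip.py
python3 - <<'E'
from h import *
from ov import *
cs=cam('scene','s21');ct=cam('top','t21')
M=model((601.5,38.2),np.radians(6.6),0.02); M={'h':M['h'],'a':M['a']}
draw(cs,M,(200,140,320,240),6,'pics/s21o.png'); 
def segs(c,lo=(0,0,190)):
    f=c['frame'].astype(int); W=cloud(c); return (f[...,2]>190)&(f[...,1]<60)&(f[...,0]<60)&(abs(W[...,0]-515)<40)&(abs(W[...,1]-84)<60)
for a,b in((pickle.load(open('scene0.pkl','rb')),cs),(pickle.load(open('top0.pkl','rb')),ct)):
    for c in(a,b):
        m=segs(c); v,u=np.nonzero(m); print(len(u),u.mean().round(2),v.mean().round(2),cloud(c)[m].mean(0).round(1))
c=cs
for ph in(0,.02,.04,.06):
    m=model((601.5,38.2),np.radians(6.6),ph); print(ph,proj(cs,m['h'].mean(0)),proj(ct,m['h'].mean(0)))
E
```

```text
32.17 tip [ 573.  -159.2  155.5] [0.7 0.5 0.2] [ 1.05  0.25 -0.96  1.84  0.3   0.91 -0.03]
129 274.88 205.59 [512.7  88.1 136.8]
134 274.82 204.43 [512.8  88.6 141.9]
83 255.54 224.18 [515.   83.9 135.8]
117 255.26 223.66 [515.8  84.1 141.4]
0 [[274.71099674 205.91139878]] [[255.4747584  224.06930366]]
0.02 [[274.77269675 204.77104646]] [[255.29166258 223.91976747]]
0.04 [[274.80444474 203.60968737]] [[255.10347177 223.73018016]]
0.06 [[274.80593188 202.42770203]] [[254.91020395 223.50010427]]
```

View pics/s21o.png

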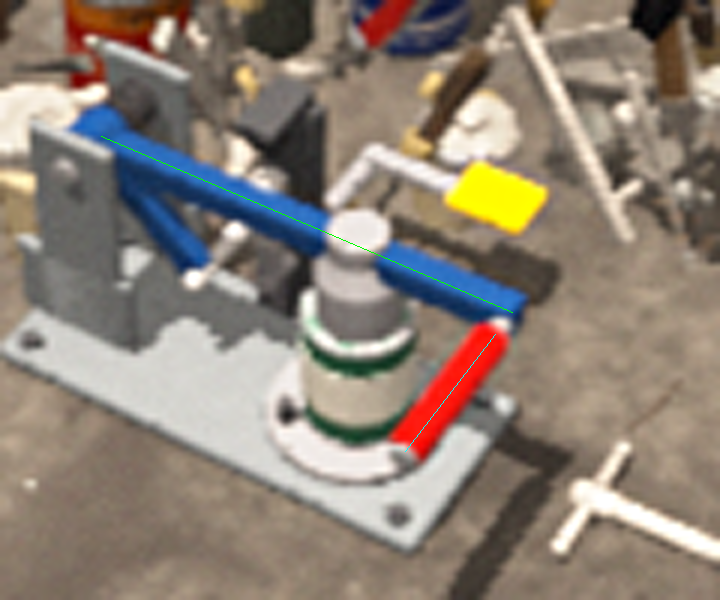

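View pics/t21.png

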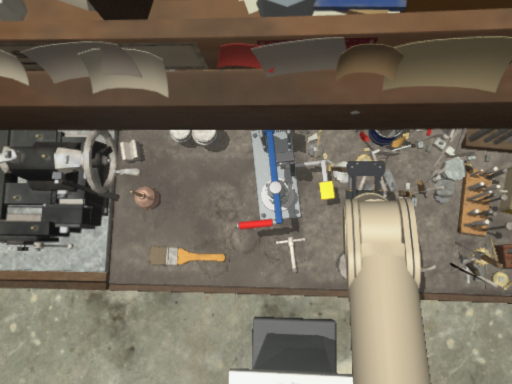

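```bash
python3 -c "
from rig import *
print(close_job())"
```

```text
the job is handed in; nothing more can be done
None
```

The green tin is closed and standing in the middle of the anvil under the hammer. I handed the job in at about 32 s of the 72 s limit.

- **Raising the hammer:** I lifted it by the red grip in fine steps. It first touched the rubber stop at about 1.01 rad with roughly 13 N of pull at the grip, well under the wrenching limit. I then let it down onto the latch at 0.834 rad, and it stayed up by itself once I let go.
- **Placing the tin:** I carried it in at a 32° slant, set it on the anvil and let go. The camera pictures showed it upright and within about 1–2 mm of the middle.
- **Striking:** I pressed the pedal with the closed fingertips, about 10 mm down. The hammer struck once.

**Last checks:**
- The hammer now rests about 0.020 rad above level (0.022 from the depth reading). That matches a lid fully home; an unclosed lid would show about 0.06 rad. I could not see the lid directly, because the hammer head covers it.
- The oil can, brush and chuck key looked unmoved. I did not measure the ring tin or the dark tin, which the arm partly hid in the last picture.
- The gripper is clear of everything, with the wrist force near zero.

**One thing went wrong on the way:** while I turned the hand towards the tin, joint 3 ran up to the end of its range (-1.467 of -1.47 rad). That gave a brief wrist force of about 56 N with nothing touched. I took a different posture from there.

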